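# Sort spare roller sleeves for the tray wrapper

### The job

Lever the lid of the grey spares box open with the prying blade, in at its front slot, and stand the lid open. Then try every sleeve in the box on the gauge pin, in order from the robot's end of the row: those that slide right down to the foot go into the rectangular tray, those too tight, once they have stopped on the pin's cone, go into the round dish. Finish with the box empty, its lid fully shut and the blade lying flat on its cork mat again, and leave the meat pack, jar and can where they are.

Things in the scene. Friction and masses are not known exactly. Their poses are not given: they have to be found in the camera images.
- box: fixed grey spares box, 216 x 134 mm, walls 5 mm, 46 mm from the table to the lid's underside, inner floor 5 mm above the table; origin under its centre, x along the row of sleeves (away from the robot), y towards the hinge side, z up. The sleeves stand in one row on its centre line, at about -75, -25, +25 and +75 mm along x (within 6 mm)
- box_slot (a point): middle of the 8 mm high prying slot along the whole front long side (-y side) of the box, on the outer face, 42 mm above the table: the front wall's rim is 4 mm below this point, the lid's underside 4 mm above it. x along the slot, y straight into the box, z up
- lid (a joint): the box's flat metal lid, 216 x 134 x 7 mm, 150 g, flush with the walls and with no handle: angle in rad, 0 shut, 1.8 fully open (leaning just past upright); hinge along the back long side; it is stiff and stays at whatever angle it is left (about 2 N at the edge lifts it)
- lid_hinge (a point): middle of the lid's hinge line, on the box, 46 mm above the table; x along the hinge, y straight out of the box's back; does not move with the lid
- lid_edge (a point): middle of the lid's free edge, on its underside, 134 mm from the hinge line; moves with the lid
- blade: prying blade: black handle 100 x 24 x 18 mm (length, width, height) with a flat steel blade 24 mm wide and 2.5 mm thick, reaching 90 mm beyond the handle's front at the handle's mid height; about 100 g. Origin at the middle of the handle's underside, x along the tool to the blade's end, z up as it lies flat; it balances about 15 mm ahead of the origin, within the handle
- blade_tip (a point): middle of the blade's front end, 140 mm ahead of the blade's origin and 9 mm above its underside; axes as the blade's
- mat: fixed flat cork mat, 240 x 84 x 3 mm, the place of the prying blade, which lies on it at the start; origin under its centre, x along its length
- gauge: fixed gauge: square steel foot 56 x 56 x 8 mm with an upright pin of 18 mm diameter; the pin's top 8 mm is a cone narrowing to 9 mm. Origin on the pin's axis at table height, z up; the foot's top is at 8 mm
- gauge_tip (a point): top of the gauge pin, on its axis, 50 mm above the table
- tray: loose shallow rectangular black plastic tray, 120 x 150 x 20 mm (x, y, z), walls 4 mm, 350 g; origin at the centre of its underside: for the sleeves that go onto the pin
- dish: loose shallow round steel dish, 152 mm across the rim, 132 mm across the foot, 20 mm high, walls 3 mm, 350 g; origin at the centre of its underside: for the sleeves that are too tight
- pack: bystander: packed meat tray, 180 x 130 x 35 mm, beyond the work; origin under its centre
- jar: bystander: glass jar, 56 mm across, 85 mm high; origin under its centre
- can: bystander: metal can, 60 mm across, 70 mm high; origin under its centre
- sleeve1a: white plastic roller sleeve (a plain thick-walled tube), 38 mm outside, 34 mm high, 40 g; origin at the centre of its underside, z along its bore (up as it stands at the start). Number 1 in the row from the robot's end (of a and b just one is there). Try it to learn its bore: 21 mm slides down to the gauge's foot; 15.5 mm stops on the cone, underside about 44 mm above the table
- sleeve1b: white plastic roller sleeve (a plain thick-walled tube), 38 mm outside, 34 mm high, 40 g; origin at the centre of its underside, z along its bore (up as it stands at the start). Number 1 in the row from the robot's end (of a and b just one is there). Try it to learn its bore: 21 mm slides down to the gauge's foot; 15.5 mm stops on the cone, underside about 44 mm above the table
- sleeve2a: white plastic roller sleeve (a plain thick-walled tube), 38 mm outside, 34 mm high, 40 g; origin at the centre of its underside, z along its bore (up as it stands at the start). Number 2 in the row from the robot's end (of a and b just one is there). Try it to learn its bore: 21 mm slides down to the gauge's foot; 15.5 mm stops on the cone, underside about 44 mm above the table
- sleeve2b: white plastic roller sleeve (a plain thick-walled tube), 38 mm outside, 34 mm high, 40 g; origin at the centre of its underside, z along its bore (up as it stands at the start). Number 2 in the row from the robot's end (of a and b just one is there). Try it to learn its bore: 21 mm slides down to the gauge's foot; 15.5 mm stops on the cone, underside about 44 mm above the table
- sleeve3: white plastic roller sleeve (a plain thick-walled tube), 38 mm outside, 34 mm high, 40 g; origin at the centre of its underside, z along its bore (up as it stands at the start). Number 3 in the row from the robot's end (may be absent). Try it to learn its bore: 21 mm slides down to the gauge's foot; 15.5 mm stops on the cone, underside about 44 mm above the table
- sleeve4: white plastic roller sleeve (a plain thick-walled tube), 38 mm outside, 34 mm high, 40 g; origin at the centre of its underside, z along its bore (up as it stands at the start). Number 4 in the row from the robot's end (may be absent). Try it to learn its bore: 21 mm slides down to the gauge's foot; 15.5 mm stops on the cone, underside about 44 mm above the table
There are look-alikes about, which are no part of the job. What is meant by the blade is not turquoise, and is the smaller of those in its own colour. Leave any pink look-alike of the tray alone.

How it is judged:
By the outcome, as a careful person would: the job done as asked, in the order asked, and still so for the second after the job is handed in, with the robot touching nothing.
Of sleeve1a, sleeve1b only 1 to 1 are there at a start; the rules pass over those that are not, and their reading is None.
Of sleeve2a, sleeve2b only 1 to 1 are there at a start; the rules pass over those that are not, and their reading is None.
Of sleeve3, sleeve4 only 1 to 2 are there at a start; the rules pass over those that are not, and their reading is None.
At some moment in a run one of blade, tray, dish may be knocked a few centimetres aside while the robot is not near it.
Once in a run the grip may slacken for a moment while it holds something.
It also fails if it takes over 210 s, if anything falls off the work surface, if the arm or the gripper's body presses on something with over 40 N, if the wrist force passes 120 N, or if a joint passes its speed limit or range.

### The arm

A 7-joint arm with a two-finger parallel gripper is mounted at the origin on the work surface. World frame = base frame: x ahead of the robot, y to its left, z up, the work surface at z = 0. Lengths are in m, angles in rad, forces in N, time in s.
With the tool pointing down it reaches from about 0.4 to 0.85 m from the base axis. Payload 10.4 kg.
Tool frame: the origin (TCP) lies between the finger pads; the fingertips stand tip_extent ahead of it and the grasp point (between the pads) lies 2 mm behind it (tip_extent is the distance from the TCP to the fingertips, in m); z points along the fingers, y is the direction in which the jaws open and shut (so a half turn about z gives the same grasp; the last joint's range is limited). The gripper opens to 87 mm and grips with 3 to 60 N. Pads are 19 mm wide; open, the fingers measure 117 mm over their backs; the gripper's body (75 mm by 190 mm) begins 51 mm behind the grasp point.
Start: joints at [1.106, 0.332, -0.065, 1.46, 0.022, 1.35, -0.088], TCP at [0.267, -0.565, 0.24] pointing down, gripper open.
Joint ranges: [-2.6, 2.6], [-0.5, 2.12], [-1.47, 1.34], [0.16, 2.42], [-1.27, 4.41], [0.06, 2.06], [-2.6, 2.6]. Speed limits (rad/s): [2.22, 2.22, 2.79, 2.79, 3.14, 3.14, 3.14].

### API

Orientations are given as a unit quaternion [x, y, z, w].
In Python, from bench import read_state, camera, camera_params, close_job, tip_extent gives the robot as it stands. The module is installed in compiled form; this text tells all that it offers.
- The arm moves only by the tool send_rows, never from a script. Its argument "steps" is a list of rows, each a list of 7 numbers: the turn, a rotation vector about the tool's x, y, z in degrees, then the shift along the tool's x, y, z in m, then the gripper's target within -1 to 1 (shut at 1, half-way at 0, fully open at -1). In form: [[ax, ay, az, x, y, z, jaw], ...]. A call has exactly 10 rows; each row shifts and turns the pose as measured when the row begins, along the tool's axes as they then stand; what a row does not reach is not made up. A row lasts 1/10 s, in which the tool goes at most 50 mm and 8.59 degrees, less where a joint would pass 70% of its speed; a pose out of reach is approached as far as the arm can. A call with a gripper value outside its range is refused whole. The fingers move at their own pace and stop on an object; "force" is the grip in N (left out, the last holds). Time passes only in rows, so rows that do not move let the fingers close, or fill a call up. It gives the time, the measured TCP pose, the force and the opening at its end, in the units of the state.
- read_state(): the state, without advancing time (a new reading comes with each control period).
- camera(name): name is "side" or "top"; returns (picture, depth): 480x640x3 uint8, blue, green, red; 480x640 float32, m along the optical axis (not along the pixel's ray), 0 where there is no reading.
- camera_params(name): a dict with "camera_matrix" (3x3 intrinsics, pixels), "dist" ([k1, k2, p1, p2, k3] as OpenCV has them; the pictures are not rectified), "world_from_camera" (4x4, takes a point from camera to world coordinates). Camera axes: x right, y down, z forward; pixel columns grow to the right and rows downward; lengths in m; the calibration is good to about 2 mm. A picture is of the moment at which its call begins. camera_params takes no time and is no camera call.
- close_job(): hands the job in, once; it reports no verdict.
The state is a dict: "time": time; "joint_positions": joint angles; "joint_vel": joint speeds; "joint_torque": joint torques, N m; "ee_pos": TCP position; "eef_rot": TCP orientation; "ft_force": force on the tool from outside, world axes, zero at the start; "torque": the same for the moment, N m; "width": finger opening in m.
Only numpy, scipy, OpenCV 4.12 (cv2) and the standard library are available. Lean on these libraries where they do the work, as an engineer would, in place of code of your own. Each camera call takes 0.05 s, during which the arm holds its last target.

## Working session

There is one attempt and no reset: what is moved stays moved. The work goes in short steps, Python scripts to look and compute and a tool call to move; the robot and the scene stay as the last step left them, time stands still between calls to the robot, and variables do not carry over. Pictures are saved under pics/ and viewed, and the job is handed in when it is done.

Besides the shell and the picture viewer there is one more tool, called after ">>>" as name(argument=value, ...) on one line, values as JSON. send_rows: Moves the arm, as the interface text tells. Its arguments: {"type":"object","properties":{"steps":{"type":"array"},"force":{"type":"number"}},"required":["steps"]}

```bash
ls; mkdir -p pics; cat > a.py <<'E'
from bench import *
import cv2,json
print(tip_extent if not callable(tip_extent) else tip_extent()); print(read_state())
for n in ("side","top"):
    p,d=camera(n); cv2.imwrite(f"pics/{n}0.png",p); print(camera_params(n)); 
E
python3 a.py
```

```text
pics
0.017
{'time': 0.0, 'joint_positions': array([ 1.10637615,  0.33288674, -0.06469839,  1.46099402,  0.02162669,
        1.34990881, -0.08851104]), 'joint_vel': array([-1.90698825e-05, -7.02237089e-05,  1.53077260e-04, -7.93965033e-04,
        2.09799021e-04,  1.19360116e-03,  1.76159823e-04]), 'joint_torque': array([-1.17687858e-03, -6.23252106e+01,  2.38607847e-02, -3.89903247e+01,
       -6.15055952e-02,  3.95669206e-02,  1.21986595e-04]), 'ee_pos': array([ 0.26705951, -0.56463873,  0.23871949]), 'eef_rot': array([ 9.75696475e-01,  2.19125138e-01, -2.11993333e-04, -7.19699103e-04]), 'ft_force': array([-0.24107877,  1.07867495,  1.23272687]), 'torque': array([0.03478638, 0.04982079, 0.00568058]), 'width': 0.08692034570647318}
{'camera_matrix': array([[595.70068223,   0.        , 314.60440187],
       [  0.        , 595.70068223, 243.97510055],
       [  0.        ,   0.        ,   1.        ]]), 'dist': array([0.05732572, 0.        , 0.        , 0.        , 0.        ]), 'world_from_camera': array([[ 0.81524708, -0.36038271,  0.45331722, -0.21202089],
       [-0.57906223, -0.51767842,  0.62983807, -1.1412876 ],
       [ 0.00768979, -0.77597253, -0.63071983,  1.10610063],
       [ 0.        ,  0.        ,  0.        ,  1.        ]])}
{'camera_matrix': array([[514.00969708,   0.        , 320.31814599],
       [  0.        , 514.00969708, 238.22883501],
       [  0.        ,   0.        ,   1.        ]]), 'dist': array([-0.14355817,  0.        ,  0.        ,  0.        ,  0.        ]), 'world_from_camera': array([[ 0.00607421, -0.99875391,  0.04953511,  0.47458307],
       [-0.99995453, -0.00570247,  0.00764264, -0.1202971 ],
       [-0.00735065, -0.04957929, -0.99874314,  1.47699164],
       [ 0.        ,  0.        ,  0.        ,  1.        ]])}
```

View pics/top0.png

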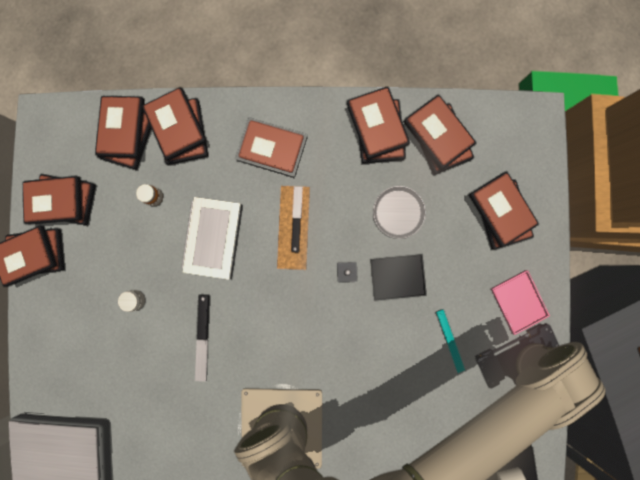

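View pics/side0.png

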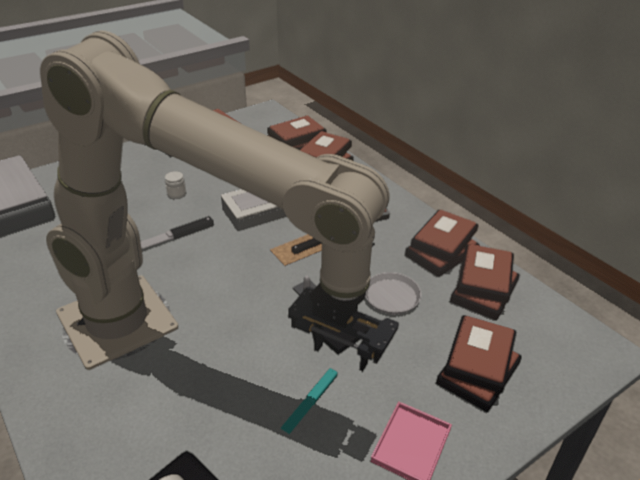

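The box's lid is the white and grey object at top (212,238), and the short blade is on its mat at (295,220). The gauge is at (346,271), the black tray at (398,277) and the dish at (398,212). Next I'll measure them.

```bash
cat > h.py <<'E'
from bench import *
import cv2,numpy as np
from scipy.spatial.transform import Rotation as R
def cloud(n,d):
    P=camera_params(n);K=P["camera_matrix"];T=P["world_from_camera"]
    v,u=np.mgrid[0:480,0:640]
    pts=np.stack([u.ravel(),v.ravel()],1).astype(np.float64)[:,None]
    q=cv2.undistortPoints(pts,K,P["dist"])[:,0]
    c=np.c_[q,np.ones(len(q))]*d.reshape(-1,1)
    return (c@T[:3,:3].T+T[:3,3]).reshape(480,640,3)
def ray(n,u,v,z):
    P=camera_params(n);T=P["world_from_camera"]
    q=cv2.undistortPoints(np.array([[[u,v]]],float),P["camera_matrix"],P["dist"])[0,0]
    r=T[:3,:3]@np.array([q[0],q[1],1]);o=T[:3,3]
    return o+r*(z-o[2])/r[2]
def proj(n,X):
    P=camera_params(n);T=np.linalg.inv(P["world_from_camera"])
    return cv2.projectPoints(np.atleast_2d(np.array(X,float)),cv2.Rodrigues(T[:3,:3])[0],T[:3,3],P["camera_matrix"],P["dist"])[0][:,0]
def crop(p,x0,y0,x1,y1,s,name):
    cv2.imwrite("pics/"+name,cv2.resize(p[y0:y1,x0:x1],None,fx=s,fy=s,interpolation=cv2.INTER_CUBIC))
def st():
    s=read_state(); 
    print("t",round(s["time"],2),"pos",s["ee_pos"].round(4),"w",round(s["width"],4),"F",s["ft_force"].round(1),"T",s["torque"].round(2))
    M=R.from_quat(s["eef_rot"]).as_matrix();print("axes x",M[:,0].round(3),"y",M[:,1].round(3),"z",M[:,2].round(3),"j7",s["joint_positions"].round(2))
    return s
E
cat > b.py <<'E'
from h import *
p,d=camera("top"); W=cloud("top",d); np.save("W0.npy",W); cv2.imwrite("pics/top1.png",p)
crop(p,170,170,450,320,2.8,"top1c.png")
def seg(name,x0,y0,x1,y1,zlo,zhi):
    S=W[y0:y1,x0:x1].reshape(-1,3); m=(S[:,2]>zlo)&(S[:,2]<zhi); S=S[m]
    if len(S)<5: print(name,len(S));return
    r=cv2.minAreaRect((S[:,:2]*1000).astype(np.float32)); print(name,len(S),"rect c",np.round(r[0],1),np.round(r[1],1),round(r[2],1),"z med",np.median(S[:,2]).round(4),"p95",np.percentile(S[:,2],95).round(4))
seg("table",230,300,270,370,-1,1)
seg("box",170,185,255,290,.03,.09)
seg("mat",270,180,315,275,-.1,.1)
seg("blade",285,180,305,255,.008,.05)
seg("gauge",330,255,365,290,.004,.03); seg("pin",330,255,365,290,.03,.09)
seg("tray",365,245,435,305,.008,.06); seg("dish",365,180,435,240,.008,.06)
seg("pack",230,110,312,180,.015,.09)
seg("jar",130,175,168,212,.05,.12);seg("can",110,282,150,318,.05,.12)
E
python3 b.py
```

```text
table 2789 rect c [268.9  93.7] [200.7 116.5] 0.7 z med 0.0001 p95 0.0054
box 3813 rect c [546.2 200.7] [143.5 215.3] 81.9 z med 0.0532 p95 0.0585
mat 4251 rect c [581.  -26.4] [273.3 128.7] 0.4 z med 0.0024 p95 0.0193
blade 605 rect c [608.6 -34.5] [213.4  54.8] 0.5 z med 0.017 p95 0.0249
gauge 418 rect c [ 451.4 -186. ] [97.2 97.4] 0.3 z med 0.0074 p95 0.0132
pin 32 rect c [ 451.9 -185.7] [14.1 16.7] 89.4 z med 0.046 p95 0.0554
tray 597 rect c [ 445.1 -334.9] [168.5 195.5] 0.4 z med 0.0125 p95 0.0242
dish 637 rect c [ 631.6 -339.4] [170.9 193.7] 1.5 z med 0.0148 p95 0.0233
pack 2755 rect c [811.1  35.9] [182.7 131.9] 73.6 z med 0.0342 p95 0.0402
jar 317 rect c [668.  377.8] [51.8 49.8] 0.8 z med 0.0839 p95 0.0891
can 369 rect c [365.3 427.9] [57.5 55.3] 71.4 z med 0.0693 p95 0.0749
```

View pics/top1c.png

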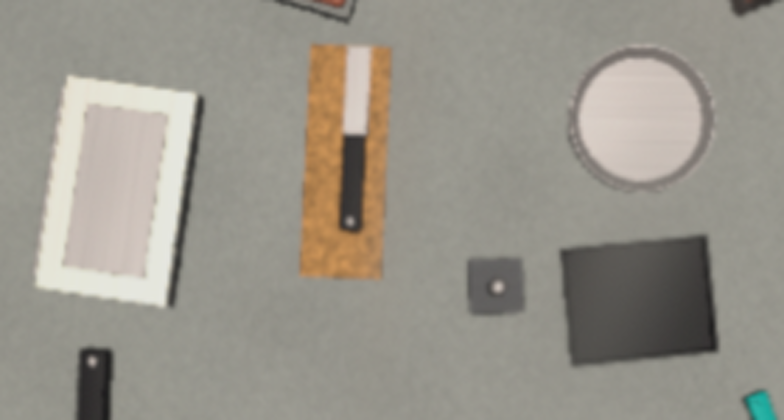

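```bash
cat > c.py <<'E'
from h import *
p=cv2.imread("pics/top1.png")
def c2w(pts,z): return np.array([ray("top",170+(x+.5)/2.8-.5,170+(y+.5)/2.8-.5,z) for x,y in pts])
B=c2w([(70,77),(201,95),(170,306),(36,288)],.053); print("box",B[:,:2].round(4).tolist(),B.mean(0).round(4)); 
for a,b in((0,1),(1,2),(2,3),(3,0)): print(np.linalg.norm(B[a]-B[b]).round(4),np.degrees(np.arctan2(*(B[a]-B[b])[[1,0]])).round(2))
b=c2w([(357,46),(353.5,134)],.012); print("blade tip,handle front",b[:,:2].round(4).tolist()); e=c2w([(354,134),(350,230)],.021);print("handle front/end",e[:,:2].round(4).tolist(), e.mean(0).round(4),np.linalg.norm(e[0]-e[1]))
M=c2w([(311,44),(392,46),(382,278),(301,276)],.003);print("mat",M.mean(0).round(4),M[:,:2].round(3).tolist())
print("gauge tip",c2w([(497,287)],.05).round(4))
G=c2w([(468,260),(521,257),(524,311),(471,315)],.008);print("foot",G.mean(0).round(4))
T=c2w([(562,250),(707,237),(717,350),(572,364)],.02);print("tray",T.mean(0).round(4))
for a,bb in((0,1),(1,2)): print(np.linalg.norm(T[a]-T[bb]).round(4),np.degrees(np.arctan2(*(T[a]-T[bb])[[1,0]])).round(2))
print("dish",c2w([(641,118)],.02).round(4))
# side-view check
ps=cv2.imread("pics/side0.png")
for X in list(B)+list(e)+[b[0]]+list(T): 
    u=proj("side",X)[0]; cv2.circle(ps,tuple(int(round(k*4)) for k in u),6,(0,0,255),-1,shift=2) if 0 else cv2.circle(ps,(int(u[0]),int(u[1])),2,(0,0,255),-1)
crop(ps,200,150,480,330,2.8,"side0c.png")
E
python3 c.py
```

```text
box [[0.659, 0.2453], [0.6409, 0.1118], [0.4303, 0.14], [0.4468, 0.276]] [0.5443 0.1933 0.053 ]
0.1347 82.3
0.2125 -7.63
0.137 -96.89
0.2144 171.76
blade tip,handle front [[0.6969, -0.0417], [0.6061, -0.0389]]
handle front/end [[0.6053, -0.0399], [0.5078, -0.0367]] [ 0.5566 -0.0383  0.021 ] 0.09758538255156042
mat [ 0.5796 -0.0314  0.003 ] [[0.7, 0.006], [0.698, -0.077], [0.459, -0.069], [0.461, 0.014]]
gauge tip [[ 0.4515 -0.1844  0.05  ]]
foot [ 0.4521 -0.1853  0.008 ]
tray [ 0.4383 -0.3306  0.02  ]
0.1485 95.35
0.1151 5.13
dish [[ 0.6235 -0.332   0.02  ]]
```

View pics/side0c.png

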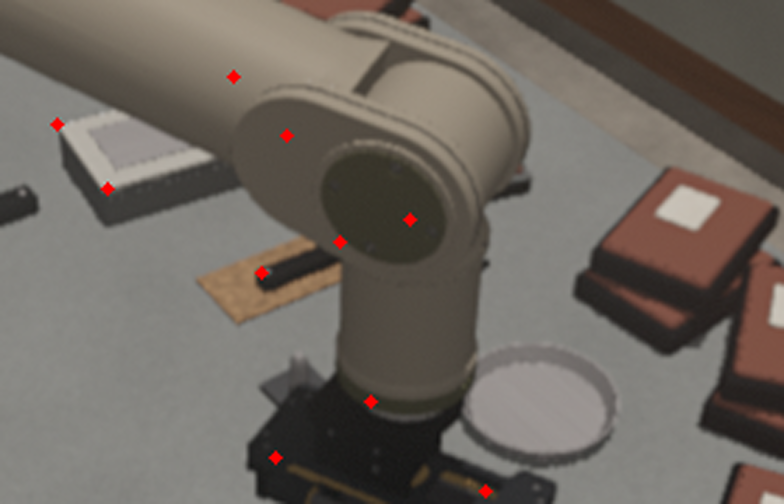

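```bash
cat > plan.py <<'E'
from h import *
import sys
def Rt(yaw,pitch=0,roll=0):
    # tool x at yaw, z down; pitch: tool x raised (about tool y); roll about tool x
    y=np.radians(yaw); b=np.array([[np.cos(y),np.sin(y),0],[np.sin(y),-np.cos(y),0],[0,0,-1]])
    return R.from_matrix(b)*R.from_euler('yx',[pitch,roll],degrees=True)
# pitch check: rotation about tool y by +a sends x to x cos - z sin ; z is down so x rises
def plan(wps,start=None):
    """wps: list of (n,[x,y,z],yaw,pitch,roll,jaw)"""
    s=read_state()
    p=s["ee_pos"];r=R.from_quat(s["eef_rot"])
    if start: p,r=np.array(start[0]),Rt(*start[1])
    k=0
    for n,q,yaw,pi,ro,jaw in wps:
        q=np.array(q);t=Rt(yaw,pi,ro);p0,r0=p,r
        tot=(r0.inv()*t).as_rotvec()
        for i in range(n):
            p1=p0+(q-p0)*(i+1)/n; r1=r0*R.from_rotvec(tot*(i+1)/n)
            d=r.inv().apply(p1-p); a=(r.inv()*r1).as_rotvec(degrees=True)
            bad="  !!" if np.linalg.norm(d)>.0495 or np.linalg.norm(a)>8.5 else ""
            print("["+",".join(f"{v:.1f}" if j<3 else f"{v:.4f}" for j,v in enumerate([*a,*d]))+f",{jaw}],"+bad)
            k+=1; p,r=p1,r1
            if k%10==0: print("--")
    print("rows",k)
E
cat > m.py <<'E'
from plan import *
plan([(7,[.44,-.27,.2],-1.5,0,0,-1),(7,[.582,-.039,.1],-1.5,0,0,-1),(4,[.582,-.039,.021],-1.5,0,0,-1),(2,[.582,-.039,.021],-1.5,0,0,1)])
E
python3 m.py
```

```text
[-0.0,0.0,3.8,0.0403,-0.0275,0.0056,-1],
[-0.0,0.0,3.8,0.0384,-0.0301,0.0056,-1],
[-0.0,0.0,3.8,0.0363,-0.0326,0.0056,-1],
[-0.0,0.0,3.8,0.0340,-0.0350,0.0056,-1],
[-0.0,0.0,3.8,0.0316,-0.0372,0.0056,-1],
[-0.0,0.0,3.8,0.0291,-0.0392,0.0056,-1],
[-0.0,0.0,3.8,0.0264,-0.0411,0.0056,-1],
[0.0,-0.0,-0.0,0.0194,-0.0335,0.0143,-1],
[0.0,-0.0,-0.0,0.0194,-0.0335,0.0143,-1],
[0.0,-0.0,-0.0,0.0194,-0.0335,0.0143,-1],
--
[0.0,-0.0,-0.0,0.0194,-0.0335,0.0143,-1],
[0.0,-0.0,-0.0,0.0194,-0.0335,0.0143,-1],
[0.0,-0.0,-0.0,0.0194,-0.0335,0.0143,-1],
[0.0,-0.0,-0.0,0.0194,-0.0335,0.0143,-1],
[0.0,-0.0,0.0,-0.0000,-0.0000,0.0198,-1],
[0.0,-0.0,0.0,-0.0000,-0.0000,0.0198,-1],
[0.0,-0.0,-0.0,-0.0000,-0.0000,0.0198,-1],
[0.0,-0.0,0.0,-0.0000,-0.0000,0.0198,-1],
[0.0,-0.0,0.0,0.0000,0.0000,0.0000,1],
[0.0,-0.0,0.0,-0.0000,-0.0000,0.0000,1],
--
rows 20
```

>>> send_rows(steps=[[0, 0, 3.8, 0.04, -0.0275, 0.0055, -1], [0, 0, 3.8, 0.0385, -0.03, 0.0055, -1], [0, 0, 3.8, 0.0365, -0.0325, 0.0055, -1], [0, 0, 3.8, 0.034, -0.035, 0.0055, -1], [0, 0, 3.8, 0.0315, -0.037, 0.0055, -1], [0, 0, 3.8, 0.029, -0.039, 0.0055, -1], [0, 0, 3.8, 0.0265, -0.041, 0.0055, -1], [0, 0, 0, 0.0195, -0.0335, 0.0145, -1], [0, 0, 0, 0.0195, -0.0335, 0.0145, -1], [0, 0, 0, 0.0195, -0.0335, 0.0145, -1]], force=60)

```text
time: 1.15
ee_pos: [0.5073, -0.1673, 0.1534]
eef_rot: [1.0, -0.027, -0.0, 0.001]
ft_force: [0.7, -0.6, 0.1]
width: 0.087
```

```bash
python3 -c "
from plan import *
st()
plan([(5,[.582,-.039,.09],-1.5,0,0,-1)])"
```

```text
t 1.15 pos [ 0.5073 -0.1673  0.1534] w 0.087 F [ 0.7 -0.6  0.1] T [ 0.01 -0.01  0.01]
axes x [ 0.999 -0.054 -0.001] y [-0.054 -0.999  0.002] z [-0.001 -0.002 -1.   ] j7 [ 0.54  0.22 -0.35  1.8   0.09  1.14 -1.46]
[0.0,0.0,-0.3,0.0135,-0.0265,0.0126,-1],
[0.0,0.0,-0.3,0.0137,-0.0264,0.0126,-1],
[0.0,0.0,-0.3,0.0138,-0.0263,0.0126,-1],
[0.0,0.0,-0.3,0.0140,-0.0262,0.0127,-1],
[0.0,0.0,-0.3,0.0141,-0.0261,0.0127,-1],
rows 5
```

>>> send_rows(steps=[[0, 0, -0.3, 0.0135, -0.0265, 0.0125, -1], [0, 0, -0.3, 0.0135, -0.0265, 0.0125, -1], [0, 0, -0.3, 0.014, -0.0265, 0.0125, -1], [0, 0, -0.3, 0.014, -0.026, 0.0125, -1], [0, 0, -0.3, 0.014, -0.026, 0.0125, -1], [0, 0, 0, 0, 0, 0.015, -1], [0, 0, 0, 0, 0, 0.015, -1], [0, 0, 0, 0, 0, 0.01, -1], [0, 0, 0, 0, 0, 0, -1], [0, 0, 0, 0, 0, 0, -1]])

```text
time: 2.15
ee_pos: [0.5829, -0.0286, 0.0421]
eef_rot: [1.0, -0.011, -0.003, -0.0]
ft_force: [0.5, -0.7, 0.4]
width: 0.0869
```

```bash
python3 -c "
from plan import *
s=st()
p,d=camera('side'); crop(p,150,150,450,350,2.6,'s2.png')
p,d=camera('top'); crop(p,250,150,350,290,4,'t2.png')
plan([(2,[.582,-.039,.021],-1.5,0,0,-1)])"
```

```text
t 2.15 pos [ 0.5829 -0.0286  0.0421] w 0.0869 F [ 0.5 -0.7  0.4] T [-0.04  0.02  0.04]
axes x [ 1.    -0.021 -0.006] y [-0.021 -1.    -0.   ] z [-0.006  0.    -1.   ] j7 [ 0.3   0.47 -0.4   1.75  0.21  0.97 -1.78]
[-0.0,0.1,0.1,-0.0004,0.0052,0.0108,-1],
[-0.0,0.1,0.1,-0.0004,0.0052,0.0108,-1],
rows 2
```

View pics/s2.png

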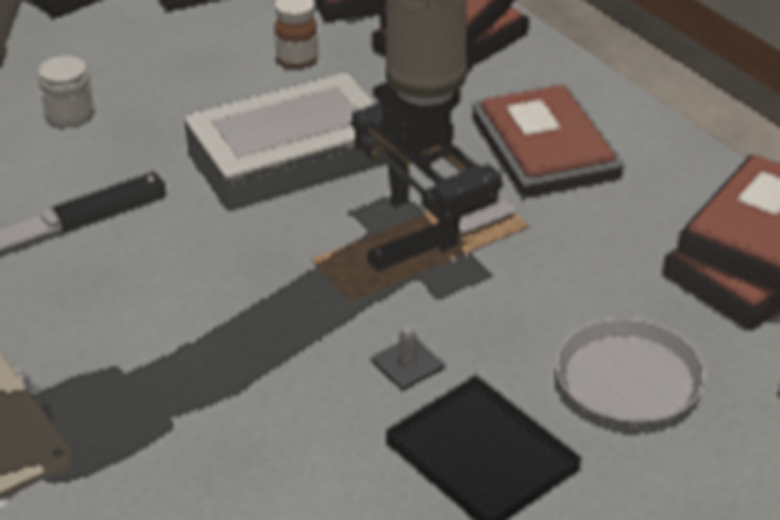

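View pics/t2.png

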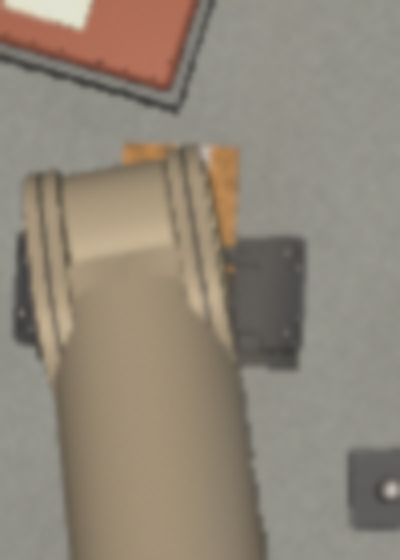

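>>> send_rows(steps=[[0, 0, 0, 0, 0.005, 0.007, -1], [0, 0, 0, 0, 0.005, 0.007, -1], [0, 0.2, 0.1, 0, 0, 0.006, -1], [0, 0, 0, 0, 0, 0, -1], [0, 0, 0, 0, 0, 0, -1], [0, 0, 0, 0, 0, 0, 1], [0, 0, 0, 0, 0, 0, 1], [0, 0, 0, 0, 0, 0, 1], [0, 0, 0, 0, 0, 0, 1], [0, 0, 0, 0, 0, 0, 1]])

```text
time: 3.25
ee_pos: [0.584, -0.0404, 0.0228]
eef_rot: [1.0, -0.012, 0.001, 0.0]
ft_force: [0.0, -0.2, 0.0]
width: 0.0546
```

```bash
python3 -c "
from plan import *
s=st()"
```

```text
t 3.25 pos [ 0.584  -0.0404  0.0228] w 0.0546 F [ 0.  -0.2  0. ] T [ 0.05  0.05 -0.07]
axes x [ 1.    -0.024  0.002] y [-0.024 -1.     0.   ] z [ 0.002 -0.001 -1.   ] j7 [ 0.31  0.49 -0.39  1.76  0.22  0.93 -1.77]
```

>>> send_rows(steps=[[0, 0, 0, 0, 0, 0.0015, 1], [0, 0, 0, 0, 0, 0, 1], [0, 0, 0, 0, 0, 0, 1], [0, 0, 0, 0, 0, 0, 1], [0, 0, 0, 0, 0, 0, 1], [0, 0, 0, 0, 0, 0, 1], [0, 0, 0, 0, 0, 0, 1], [0, 0, 0, 0, 0, -0.02, 1], [0, 0, 0, 0, 0, -0.02, 1], [0, 0, 0, 0, 0, -0.02, 1]])

```text
time: 4.25
ee_pos: [0.5812, -0.0402, 0.0793]
eef_rot: [1.0, -0.012, -0.003, -0.0]
ft_force: [0.1, -0.9, -1.2]
width: 0.0235
```

```bash
cat > bx.py <<'E'
from plan import *
C=np.array([.5443,.1933]); YAW=-7.8
bx=np.array([np.cos(np.radians(YAW)),np.sin(np.radians(YAW))]); by=np.array([-bx[1],bx[0]])
def W3(x,y,z): return [*(C+bx*x+by*y),z]   # box frame -> world
def tcp_for_tip(Y,Z,phi,L=.115,x=0,dz=0.0):
    """blade tip at depth Y past front face, height Z, pitch phi deg; L=grip-to-tip, TCP dz above blade plane"""
    a=np.radians(phi)
    return W3(x,-.067+Y-L*np.cos(a)-dz*np.sin(a),Z-L*np.sin(a)+dz*np.cos(a))
E
cat > m.py <<'E'
from bx import *
st()
plan([(10,tcp_for_tip(-.06,.12,0),82.2,0,0,1)])
E
python3 m.py
```

```text
t 4.25 pos [ 0.5812 -0.0402  0.0793] w 0.0235 F [ 0.1 -0.9 -1.2] T [ 0.03 -0.04  0.03]
axes x [ 1.    -0.024 -0.005] y [-0.024 -1.    -0.   ] z [-0.005  0.    -1.   ] j7 [ 0.32  0.42 -0.41  1.73  0.19  1.04 -1.74]
[-0.0,0.0,-8.4,-0.0070,0.0008,-0.0040,1],
[-0.0,0.0,-8.4,-0.0070,-0.0002,-0.0040,1],
[-0.0,0.0,-8.4,-0.0069,-0.0012,-0.0040,1],
[-0.0,0.0,-8.4,-0.0067,-0.0022,-0.0040,1],
[-0.0,0.0,-8.4,-0.0063,-0.0032,-0.0041,1],
[-0.0,0.0,-8.4,-0.0057,-0.0040,-0.0041,1],
[-0.0,0.0,-8.4,-0.0051,-0.0048,-0.0041,1],
[-0.0,0.0,-8.4,-0.0043,-0.0055,-0.0041,1],
[-0.0,0.0,-8.4,-0.0035,-0.0061,-0.0041,1],
[-0.0,0.0,-8.4,-0.0025,-0.0065,-0.0041,1],
--
rows 10
```

>>> send_rows(steps=[[0, 0, -8.4, -0.007, 0.001, -0.004, 1], [0, 0, -8.4, -0.007, 0, -0.004, 1], [0, 0, -8.4, -0.007, -0.001, -0.004, 1], [0, 0, -8.4, -0.0065, -0.002, -0.004, 1], [0, 0, -8.4, -0.0065, -0.003, -0.004, 1], [0, 0, -8.4, -0.0055, -0.004, -0.004, 1], [0, 0, -8.4, -0.005, -0.005, -0.004, 1], [0, 0, -8.4, -0.0045, -0.0055, -0.004, 1], [0, 0, -8.4, -0.0035, -0.006, -0.004, 1], [0, 0, -8.4, -0.0025, -0.0065, -0.004, 1]])

```text
time: 5.25
ee_pos: [0.51, -0.049, 0.1229]
eef_rot: [0.74, 0.673, -0.001, -0.0]
ft_force: [1.0, 1.0, -1.5]
width: 0.0237
```

```bash
cat > m.py <<'E'
from bx import *
s=st()
plan([(3,tcp_for_tip(-.03,.0415,0,.113,0,.0095),82.2,0,0,1)])
p,d=camera('side'); crop(p,200,120,440,300,3.2,'s3.png')
p,d=camera('top'); crop(p,150,170,350,300,4,'t3.png')
E
python3 m.py
```

```text
t 5.25 pos [ 0.51   -0.049   0.1229] w 0.0237 F [ 1.   1.  -1.5] T [ 0.06 -0.11  0.05]
axes x [ 0.095  0.996 -0.001] y [ 0.996 -0.095 -0.002] z [-0.003 -0.001 -1.   ] j7 [ 0.61  0.26 -0.68  1.86  0.18  1.08 -0.23]
[-0.0,0.0,0.8,0.0116,0.0009,0.0239,1],
[-0.0,0.0,0.8,0.0116,0.0007,0.0240,1],
[-0.0,0.0,0.8,0.0116,0.0005,0.0240,1],
rows 3
```

View pics/s3.png

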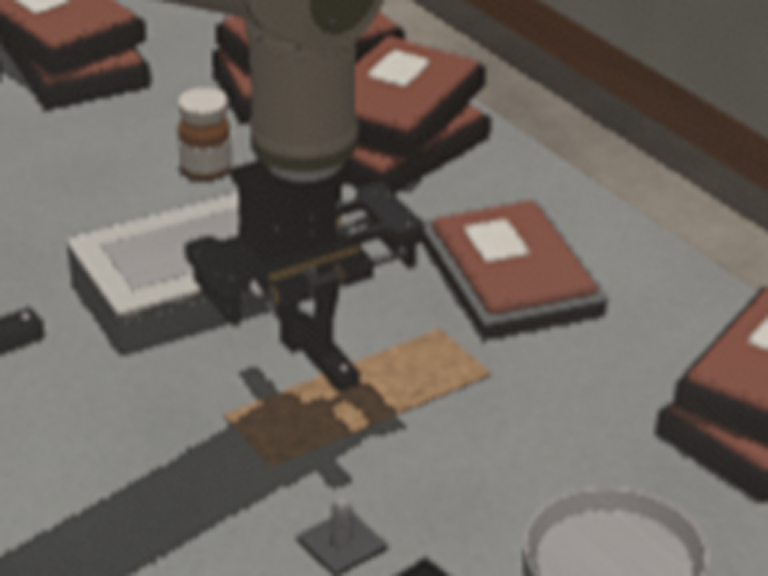

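View pics/t3.png

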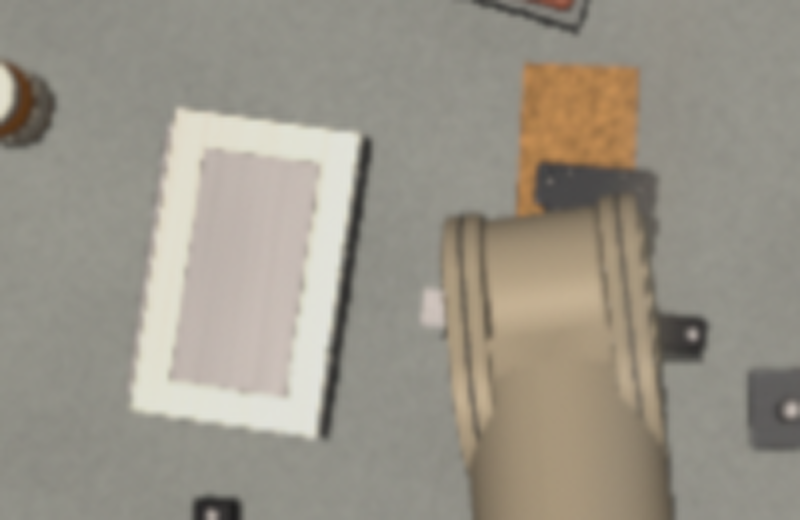

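>>> send_rows(steps=[[0, 0, 0.8, 0.0115, 0.001, 0.022, 1], [0, 0, 0.8, 0.0115, 0.001, 0.022, 1], [0, 0, 0.5, 0.006, 0, 0.017, 1], [0, 0, 0, 0, 0, 0, 1], [0, 0, 0, 0, 0, 0, 1], [0, 0, 0, 0, 0, 0, 1], [0, 0, 0, 0, 0, 0, 1], [0, 0, 0, 0, 0, 0, 1], [0, 0, 0, 0, 0, 0, 1], [0, 0, 0, 0, 0, 0, 1]])

```text
time: 6.35
ee_pos: [0.5189, -0.0224, 0.0634]
eef_rot: [0.764, 0.646, 0.0, 0.003]
ft_force: [-0.4, 0.2, -0.6]
width: 0.0234
```

```bash
cat > m.py <<'E'
from bx import *
s=st()
print("box frame", (s["ee_pos"][:2]-C)@bx,(s["ee_pos"][:2]-C)@by)
plan([(1,tcp_for_tip(-.015,.0415,0,.113,0,.0095),82.2,0,0,1)])
p,d=camera('top'); 
p2,d2=camera('side')
x=R.from_quat(s["eef_rot"]).as_matrix()
b=s["ee_pos"]+x[:,2]*.0095
for k,col in ((.113,(0,0,255)),(.023,(0,255,0)),(-.077,(255,0,0))):
    X=b+x[:,0]*k
    for n,im in(("top",p),("side",p2)):
        u=proj(n,X)[0]; im[int(round(u[1])),int(round(u[0]))]=col
# slot line
for xx in np.linspace(-.108,.108,12):
    for zz in (.038,.046):
        u=proj("side",W3(xx,-.067,zz))[0]; p2[int(round(u[1])),int(round(u[0]))]=(255,0,255)
crop(p2,210,150,370,270,5,'s4.png'); crop(p,180,190,330,300,5,'t4.png')
E
python3 m.py
```

```text
t 6.35 pos [ 0.5189 -0.0224  0.0634] w 0.0234 F [-0.4  0.2 -0.6] T [ 0.01 -0.09  0.02]
axes x [ 0.166  0.986 -0.003] y [ 0.986 -0.166  0.005] z [ 0.004 -0.003 -1.   ] j7 [ 0.53  0.35 -0.65  1.9   0.26  0.97 -0.42]
box frame 0.004113606495609169 -0.21713520116166518
[0.3,0.2,-1.8,0.0220,-0.0049,0.0123,1],
rows 1
```

View pics/s4.png

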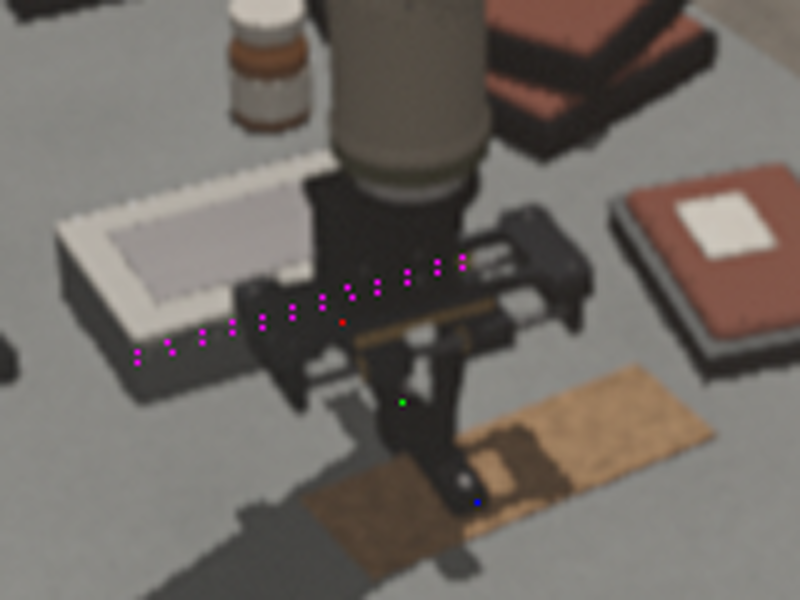

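View pics/t4.png

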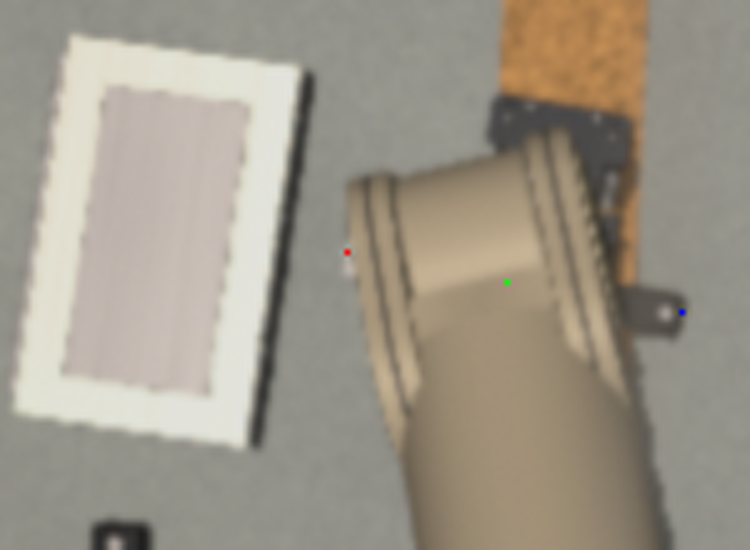

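>>> send_rows(steps=[[0.3, 0.2, -1, 0.006, -0.002, 0.006, 1], [0, 0, -0.8, 0.006, -0.002, 0.006, 1], [0, 0, 0, 0, 0, 0, 1], [0, 0, 0, 0, 0, 0, 1], [0, 0, 0, 0, 0, 0, 1], [0, 0, 0, 0, 0, 0, 1], [0, 0, 0, 0, 0, 0, 1], [0, 0, 0, 0, 0, 0, 1], [0, 0, 0, 0, 0, 0, 1], [0, 0, 0, 0, 0, 0, 1]])

```text
time: 7.45
ee_pos: [0.5165, -0.0086, 0.05]
eef_rot: [0.752, 0.659, -0.0, -0.001]
ft_force: [-0.1, -0.1, -0.9]
width: 0.0239
```

```bash
cat > m.py <<'E'
from bx import *
s=st()
print("box frame", (s["ee_pos"][:2]-C)@bx,(s["ee_pos"][:2]-C)@by)
plan([(1,tcp_for_tip(-.008,.042,0,.113,0,.0095),82.2,0,0,1),(3,tcp_for_tip(.022,.042,0,.113,0,.0095),82.2,0,0,1)])
E
python3 m.py
```

```text
t 7.45 pos [ 0.5165 -0.0086  0.05  ] w 0.0239 F [-0.1 -0.1 -0.9] T [-0.02 -0.06 -0.01]
axes x [0.132 0.991 0.001] y [ 0.991 -0.132 -0.002] z [-0.001  0.001 -1.   ] j7 [ 0.51  0.37 -0.66  1.91  0.28  0.95 -0.42]
box frame -0.00018419507245955974 -0.20384816155642
[-0.1,-0.1,0.2,0.0158,0.0002,-0.0015,1],
[0.0,0.0,0.0,0.0100,-0.0000,-0.0000,1],
[0.0,0.0,0.0,0.0100,0.0000,-0.0000,1],
[0.0,0.0,0.0,0.0100,-0.0000,-0.0000,1],
rows 4
```

>>> send_rows(steps=[[0, 0, 0.2, 0.004, 0, -0.0015, 1], [0, 0, 0, 0.007, 0, 0, 1], [0, 0, 0, 0.007, 0, 0, 1], [0, 0, 0, 0.007, 0, 0, 1], [0, 0, 0, 0.007, 0, 0, 1], [0, 0, 0, 0.007, 0, 0, 1], [0, 0, 0, 0.004, 0, 0, 1], [0, 0, 0, 0, 0, 0, 1], [0, 0, 0, 0, 0, 0, 1], [0, 0, 0, 0, 0, 0, 1]])

```text
time: 8.45
ee_pos: [0.5228, 0.039, 0.0517]
eef_rot: [0.753, 0.658, 0.0, -0.001]
ft_force: [0.8, 0.1, -0.3]
width: 0.0235
```

```bash
cat > m.py <<'E'
from bx import *
s=st()
print("box frame", (s["ee_pos"][:2]-C)@bx,(s["ee_pos"][:2]-C)@by, "tip depth",(s["ee_pos"][:2]-C)@by+.067+.113)
p,d=camera('top'); crop(p,180,190,330,300,5,'t5.png')
E
python3 m.py
```

```text
t 8.45 pos [0.5228 0.039  0.0517] w 0.0235 F [ 0.8  0.1 -0.3] T [ 0.02 -0.03 -0.02]
axes x [0.134 0.991 0.002] y [ 0.991 -0.134 -0.002] z [-0.001  0.002 -1.   ] j7 [ 0.42  0.39 -0.67  1.89  0.29  0.96 -0.52]
box frame -0.00037881274645763823 -0.15574450751639773 tip depth 0.024255492483602273
```

View pics/t5.png

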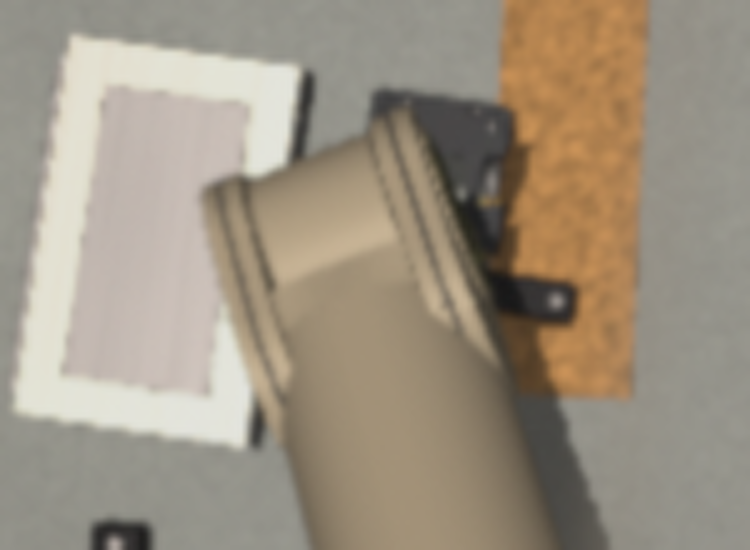

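```bash
cat > m.py <<'E'
from bx import *
f=lambda r,th,phi: tcp_for_tip(.134-r*np.cos(np.radians(th)),.046+r*np.sin(np.radians(th)),phi,.113,0,.0095)
plan([(3,tcp_for_tip(.026,.058,12,.113,0,.0095),82.2,12,0,1),(3,f(.108,20,12),82.2,12,0,1),(2,f(.108,32,12),82.2,12,0,1)])
E
python3 m.py
```

```text
[-0.0,4.0,0.0,0.0008,0.0001,0.0027,1],
[-0.0,4.0,0.0,0.0006,0.0001,0.0027,1],
[-0.0,4.0,0.0,0.0004,0.0001,0.0027,1],
[0.0,0.0,0.0,0.0039,-0.0000,-0.0077,1],
[0.0,-0.0,0.0,0.0039,-0.0000,-0.0077,1],
[-0.0,-0.0,-0.0,0.0039,-0.0000,-0.0077,1],
[0.0,0.0,0.0,0.0070,-0.0000,-0.0089,1],
[0.0,0.0,0.0,0.0070,-0.0000,-0.0089,1],
rows 8
```

>>> send_rows(steps=[[0, 4, 0, 0.001, 0, 0.0025, 1], [0, 4, 0, 0.0005, 0, 0.0025, 1], [0, 4, 0, 0.0005, 0, 0.0025, 1], [0, 0, 0, 0.004, 0, -0.0075, 1], [0, 0, 0, 0.004, 0, -0.0075, 1], [0, 0, 0, 0.004, 0, -0.0075, 1], [0, 0, 0, 0.007, 0, -0.009, 1], [0, 0, 0, 0.007, 0, -0.009, 1], [0, 0, 0, 0, 0, 0, 1], [0, 0, 0, 0, 0, 0, 1]])

```text
time: 9.5
ee_pos: [0.5254, 0.06, 0.0947]
eef_rot: [0.748, 0.656, 0.079, -0.069]
ft_force: [-0.9, -2.3, -1.6]
width: 0.0232
```

```bash
cat > m.py <<'E'
from bx import *
s=st()
M=R.from_quat(s["eef_rot"]).as_matrix();t=s["ee_pos"]+M[:,2]*.0095+M[:,0]*.113
print("tip Y",((t[:2]-C)@by+.067).round(4),"Z",t[2].round(4),"x",((t[:2]-C)@bx).round(4))
p,d=camera('side'); crop(p,210,130,370,270,4.5,'s6.png')
p,d=camera('top'); crop(p,160,190,330,300,4.5,'t6.png')
E
python3 m.py
```

```text
t 9.5 pos [0.5254 0.06   0.0947] w 0.0232 F [-0.9 -2.3 -1.6] T [-0.83  0.05  0.02]
axes x [0.128 0.97  0.208] y [ 0.991 -0.131  0.001] z [ 0.028  0.206 -0.978] j7 [ 0.61  0.34 -0.78  1.88  0.04  0.95 -0.29]
tip Y 0.0449 Z 0.1089 x -0.0012
```

View pics/s6.png

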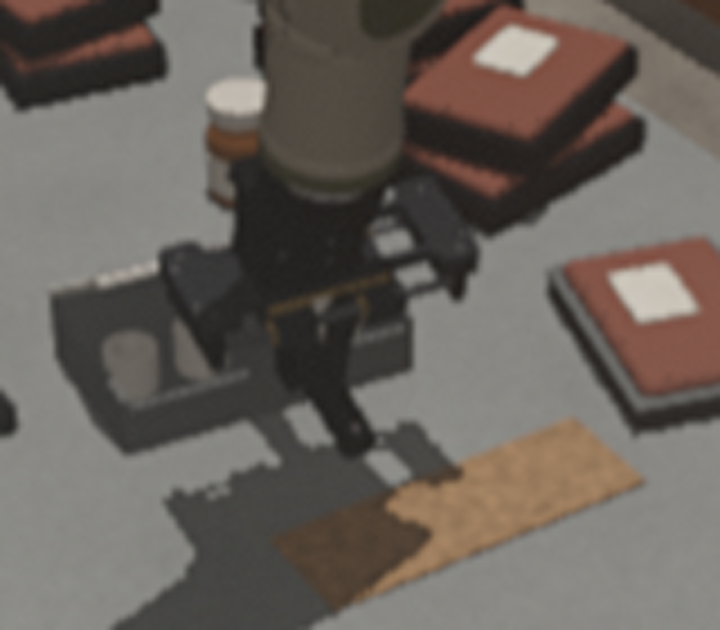

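View pics/t6.png

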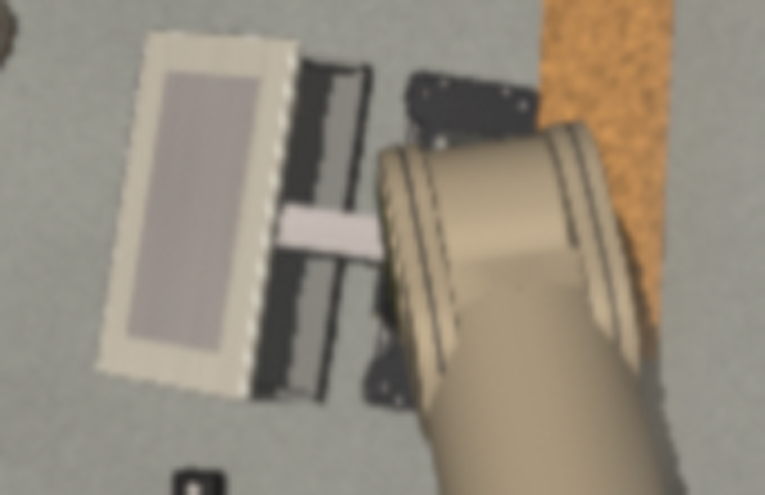

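```bash
cat > m.py <<'E'
from bx import *
f=lambda r,th,phi: tcp_for_tip(.134-r*np.cos(np.radians(th)),.046+r*np.sin(np.radians(th)),phi,.113,0,.0095)
plan([(3,f(.106,55,12),82.2,12,0,1),(3,f(.103,74,12),82.2,12,0,1),(2,f(.1,90,12),82.2,12,0,1)])
E
python3 m.py
```

```text
[-0.0,-0.0,0.1,0.0109,0.0003,-0.0059,1],
[-0.0,-0.0,0.1,0.0109,0.0003,-0.0059,1],
[-0.0,-0.0,0.1,0.0109,0.0002,-0.0059,1],
[0.0,0.0,0.0,0.0114,-0.0000,-0.0017,1],
[0.0,0.0,0.0,0.0114,0.0000,-0.0017,1],
[-0.0,0.0,-0.0,0.0114,-0.0000,-0.0017,1],
[0.0,0.0,0.0,0.0140,0.0000,0.0025,1],
[0.0,0.0,0.0,0.0140,0.0000,0.0025,1],
rows 8
```

>>> send_rows(steps=[[0, 0, 0, 0.011, 0, -0.006, 1], [0, 0, 0, 0.011, 0, -0.006, 1], [0, 0, 0, 0.011, 0, -0.006, 1], [0, 0, 0, 0.0115, 0, -0.002, 1], [0, 0, 0, 0.0115, 0, -0.002, 1], [0, 0, 0, 0.0115, 0, -0.001, 1], [0, 0, 0, 0.011, 0, 0.0025, 1], [0, 0, 0, 0.011, 0, 0.0025, 1], [0, 0, 0, 0, 0, 0, 1], [0, 0, 0, 0, 0, 0, 1]])

```text
time: 10.6
ee_pos: [0.537, 0.1523, 0.1336]
eef_rot: [0.748, 0.656, 0.079, -0.07]
ft_force: [1.1, -0.8, -0.8]
width: 0.0234
```

```bash
cat > m2.py <<'E'
from bx import *
import sys
n=sys.argv[1]
s=st()
M=R.from_quat(s["eef_rot"]).as_matrix();t=s["ee_pos"]+M[:,2]*.0095+M[:,0]*.113
print("tip Y",((t[:2]-C)@by+.067).round(4),"Z",t[2].round(4),"x",((t[:2]-C)@bx).round(4))
print("tcp box",((s["ee_pos"][:2]-C)@bx).round(4),((s["ee_pos"][:2]-C)@by).round(4))
p,d=camera('side'); a=p[110:290,190:390]
p,d=camera('top'); b=p[170:310,140:360]
a=cv2.resize(a,(500,450),interpolation=cv2.INTER_CUBIC)
cv2.imwrite(f"pics/s{n}.png",a); cv2.imwrite(f"pics/t{n}.png",cv2.resize(b,None,fx=3.5,fy=3.5,interpolation=cv2.INTER_CUBIC))
E
python3 m2.py 7
```

```text
t 10.6 pos [0.537  0.1523 0.1336] w 0.0234 F [ 1.1 -0.8 -0.8] T [-0.53 -0.05 -0.09]
axes x [0.127 0.969 0.21 ] y [ 0.991 -0.13  -0.001] z [ 0.027  0.208 -0.978] j7 [ 0.46  0.34 -0.82  1.8   0.06  1.01 -0.48]
tip Y 0.1379 Z 0.148 x -0.0023
tcp box -0.0017 -0.0416
```

View pics/t7.png

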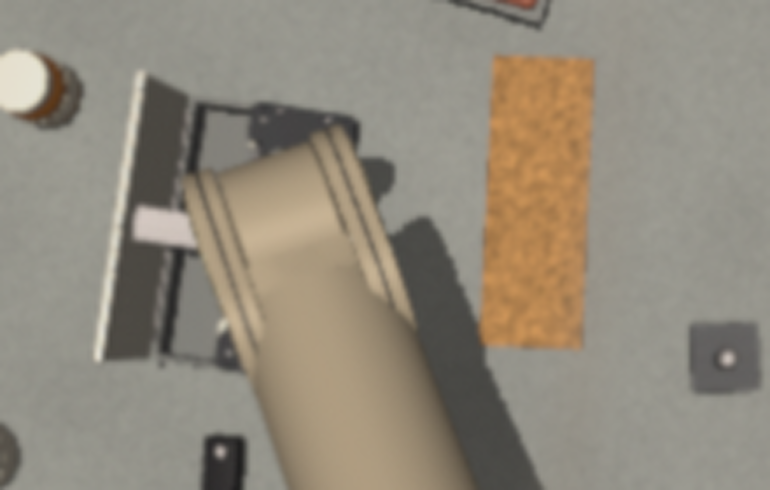

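View pics/s7.png

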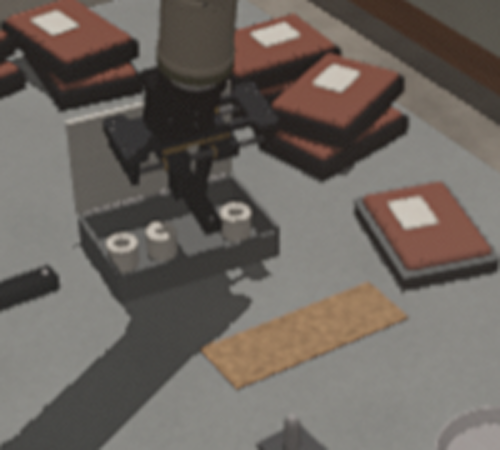

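>>> send_rows(steps=[[0, 0, 0, 0.005, 0, 0.002, 1], [0, 0, 0, 0.005, 0, 0.002, 1], [0, 0, 0, 0.005, 0, 0.002, 1], [0, 0, 0, 0.005, 0, 0.001, 1], [0, 0, 0, 0.002, 0, 0, 1], [0, 0, 0, 0, 0, 0, 1], [0, 0, 0, 0, 0, 0, 1], [0, 0, 0, 0, 0, 0, 1], [0, 0, 0, 0, 0, 0, 1], [0, 0, 0, 0, 0, 0, 1]])

```text
time: 11.7
ee_pos: [0.5404, 0.1748, 0.1307]
eef_rot: [0.749, 0.655, 0.079, -0.07]
ft_force: [-0.3, 0.5, -0.6]
width: 0.0235
```

```bash
python3 m2.py 8
```

```text
t 11.7 pos [0.5404 0.1748 0.1307] w 0.0235 F [-0.3  0.5 -0.6] T [-0.32 -0.05 -0.03]
axes x [0.131 0.969 0.209] y [ 0.991 -0.133 -0.001] z [ 0.027  0.207 -0.978] j7 [ 0.41  0.36 -0.82  1.79  0.09  1.   -0.53]
tip Y 0.1606 Z 0.145 x -0.0017
tcp box -0.0014 -0.0189
```

View pics/t8.png

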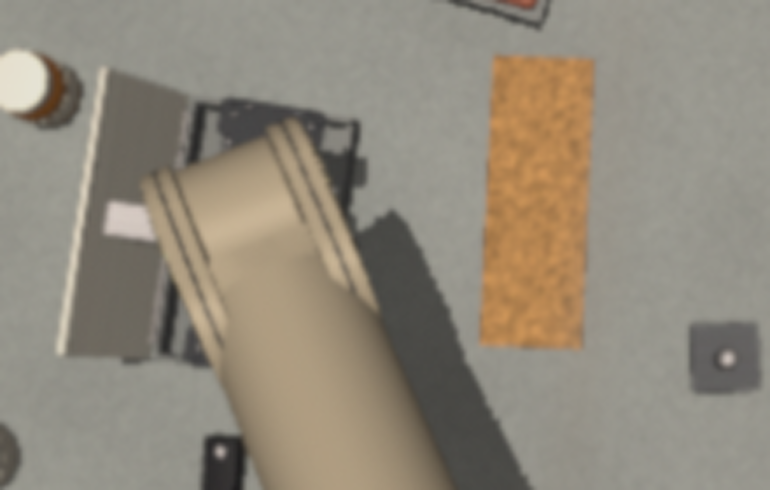

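```bash
cat > lid.py <<'E'
from bx import *
def lidang():
    p,d=camera("top");Wc=cloud("top",d).reshape(-1,3)
    q=(Wc[:,:2]-C);bxx=q@bx;byy=q@by
    m=(np.abs(bxx)<.1)&(np.abs(bxx)>.03)&(byy>.055)&(byy<.13)&(Wc[:,2]>.07)&(Wc[:,2]<.2)
    Y=byy[m]-.067;Z=Wc[m,2]-.046
    print("n",m.sum(),"z95",np.percentile(Z,97).round(4))
    b=np.polyfit(Z,Y,1); print("fit Y=%.3f Z %+.4f  angle rad %.3f"%(b[0],b[1],np.pi/2+np.arctan(b[0])))
    t=Z>.12; print("edge Y at top",np.median(Y[t]).round(4),"Z",np.median(Z[t]).round(4), "ang",np.pi/2+np.arctan2(np.median(Y[t]),np.median(Z[t])))
if __name__=="__main__": lidang()
E
python3 lid.py
```

```text
n 1162 z95 0.1318
fit Y=0.237 Z +0.0035  angle rad 1.804
edge Y at top 0.0344 Z 0.1283 ang 1.832436728100134
```

```bash
cat > m.py <<'E'
from bx import *
plan([(5,W3(0,-.2,.14),82.2,0,0,1),(10,[.567,-.034,.09],-1.5,0,0,1)])
E
python3 m.py
```

```text
[-0.0,-2.4,0.0,-0.0350,0.0002,-0.0094,1],
[-0.0,-2.4,0.0,-0.0354,0.0002,-0.0079,1],
[-0.0,-2.4,0.0,-0.0357,0.0002,-0.0064,1],
[-0.0,-2.4,0.0,-0.0359,0.0002,-0.0049,1],
[-0.0,-2.4,0.0,-0.0361,0.0003,-0.0034,1],
[0.0,-0.0,8.4,-0.0022,0.0053,0.0050,1],
[0.0,-0.0,8.4,-0.0014,0.0056,0.0050,1],
[0.0,-0.0,8.4,-0.0006,0.0057,0.0050,1],
[0.0,-0.0,8.4,0.0003,0.0058,0.0050,1],
[0.0,-0.0,8.4,0.0011,0.0057,0.0050,1],
--
[0.0,-0.0,8.4,0.0019,0.0054,0.0050,1],
[0.0,-0.0,8.4,0.0027,0.0051,0.0050,1],
[0.0,-0.0,8.4,0.0034,0.0047,0.0050,1],
[0.0,-0.0,8.4,0.0040,0.0041,0.0050,1],
[0.0,-0.0,8.4,0.0046,0.0035,0.0050,1],
rows 15
```

>>> send_rows(steps=[[0, -2.4, 0, -0.035, 0, -0.0095, 1], [0, -2.4, 0, -0.0355, 0, -0.008, 1], [0, -2.4, 0, -0.0355, 0, -0.0065, 1], [0, -2.4, 0, -0.036, 0, -0.005, 1], [0, -2.4, 0, -0.03, 0, -0.0035, 1], [0, 0, 8.4, -0.002, 0.0055, 0.005, 1], [0, 0, 8.4, -0.0015, 0.0055, 0.005, 1], [0, 0, 8.4, -0.0005, 0.0055, 0.005, 1], [0, 0, 8.4, 0, 0.006, 0.005, 1], [0, 0, 8.4, 0.001, 0.0055, 0.005, 1]])

```text
time: 12.85
ee_pos: [0.5416, -0.0193, 0.1171]
eef_rot: [0.941, 0.338, -0.001, 0.003]
ft_force: [0.0, -0.6, -0.8]
width: 0.0236
```

>>> send_rows(steps=[[0, 0, 8.4, 0.002, 0.0055, 0.005, 1], [0, 0, 8.4, 0.0025, 0.005, 0.005, 1], [0, 0, 8.4, 0.0035, 0.0045, 0.005, 1], [0, 0, 8.4, 0.004, 0.004, 0.005, 1], [0, 0, 8.4, 0.0045, 0.0035, 0.005, 1], [0, 0, 0, 0, 0, 0, 1], [0, 0, 0, 0, 0, 0, 1], [0, 0, 0, 0, 0, 0, 1], [0, 0, 0, 0, 0, 0, 1], [0, 0, 0, 0, 0, 0, 1]])

```text
time: 13.85
ee_pos: [0.5672, -0.033, 0.0913]
eef_rot: [1.0, -0.025, 0.0, 0.002]
ft_force: [0.2, 0.9, -0.7]
width: 0.0234
```

```bash
cat > m3.py <<'E'
from bx import *
import sys
n=sys.argv[1]
s=st()
p,d=camera('side'); cv2.imwrite(f"pics/s{n}.png",cv2.resize(p[130:350,190:480],None,fx=2.7,fy=2.7,interpolation=cv2.INTER_CUBIC))
p,d=camera('top'); cv2.imwrite(f"pics/t{n}.png",cv2.resize(p[170:310,140:450],None,fx=2.5,fy=2.5,interpolation=cv2.INTER_CUBIC))
plan([(3,[.567,-.034,.04],-1.5,0,0,1)])
E
python3 m3.py 9
```

```text
t 13.85 pos [ 0.5672 -0.033   0.0913] w 0.0234 F [ 0.2  0.9 -0.7] T [ 0.01 -0.02 -0.04]
axes x [ 0.999 -0.05   0.001] y [-0.05  -0.999  0.003] z [ 0.001 -0.003 -1.   ] j7 [ 0.36  0.38 -0.46  1.76  0.19  1.05 -1.79]
[0.1,-0.0,-0.5,-0.0001,0.0002,0.0171,1],
[0.1,-0.0,-0.5,-0.0001,0.0003,0.0171,1],
[0.1,-0.0,-0.5,-0.0001,0.0003,0.0171,1],
rows 3
```

View pics/t9.png

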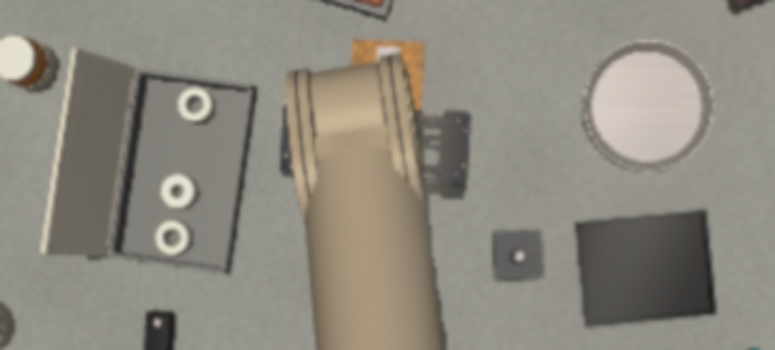

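View pics/s9.png

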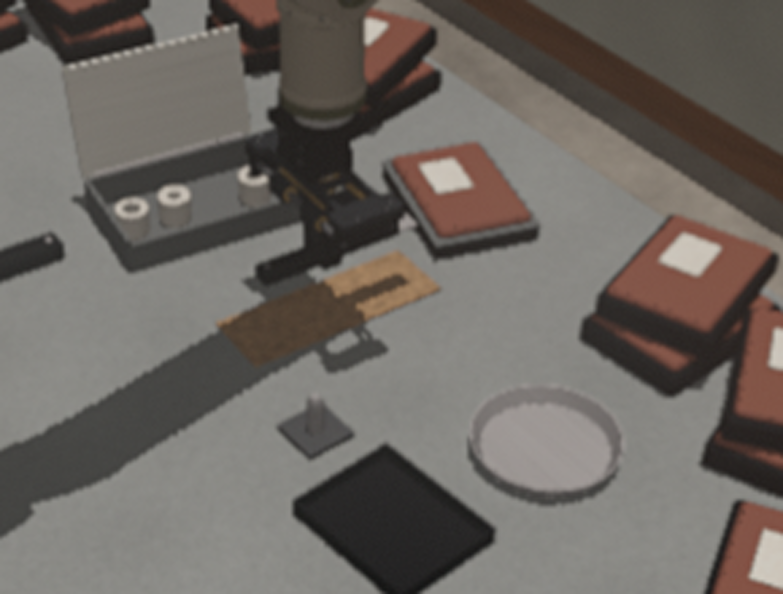

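>>> send_rows(steps=[[0.1, 0, -0.5, 0, 0, 0.015, 1], [0.1, 0, -0.5, 0, 0, 0.015, 1], [0.1, 0, -0.5, 0, 0, 0.015, 1], [0, 0, 0, 0, 0, 0.012, 1], [0, 0, 0, 0, 0, 0.005, 1], [0, 0, 0, 0, 0, 0, 1], [0, 0, 0, 0, 0, 0, 1], [0, 0, 0, 0, 0, 0, 1], [0, 0, 0, 0, 0, 0, 1], [0, 0, 0, 0, 0, 0, 1]])

```text
time: 14.95
ee_pos: [0.5668, -0.0331, 0.0232]
eef_rot: [1.0, -0.01, -0.0, -0.001]
ft_force: [-0.8, 0.3, -0.4]
width: 0.0236
```

```bash
python3 -c "
from plan import *
st()"
```

```text
t 14.95 pos [ 0.5668 -0.0331  0.0232] w 0.0236 F [-0.8  0.3 -0.4] T [ 0.01  0.04 -0.03]
axes x [ 1.    -0.021 -0.   ] y [-0.021 -1.    -0.003] z [-0.     0.003 -1.   ] j7 [ 0.35  0.47 -0.44  1.81  0.24  0.92 -1.79]
```

>>> send_rows(steps=[[0, 0, 0, 0, 0, 0.001, 1], [0, 0, 0, 0, 0, 0, -0.3], [0, 0, 0, 0, 0, 0, -0.3], [0, 0, 0, 0, 0, 0, -0.3], [0, 0, 0, 0, 0, 0, -0.3], [0, 0, 0, 0, 0, 0, -0.3], [0, 0, 0, 0, 0, -0.02, -0.3], [0, 0, 0, 0, 0, -0.03, -0.3], [0, 0, 0, 0, 0, -0.035, -0.3], [0, 0, 0, 0, 0, -0.03, -0.3]])

```text
time: 15.95
ee_pos: [0.5642, -0.0333, 0.1371]
eef_rot: [1.0, -0.01, -0.004, -0.002]
ft_force: [-0.1, -0.4, 0.8]
width: 0.0566
```

```bash
cat > m.py <<'E'
from bx import *
s=st()
p,d=camera('top'); cv2.imwrite("pics/t10.png",cv2.resize(p[180:260,160:270],None,fx=7,fy=7,interpolation=cv2.INTER_CUBIC))
cv2.imwrite("pics/t10raw.png",p)
p,d=camera('side'); cv2.imwrite(f"pics/s10.png",cv2.resize(p[130:350,190:480],None,fx=2.7,fy=2.7,interpolation=cv2.INTER_CUBIC))
cv2.imwrite("pics/s10raw.png",p)
E
python3 m.py
```

```text
t 15.95 pos [ 0.5642 -0.0333  0.1371] w 0.0566 F [-0.1 -0.4  0.8] T [-0.01 -0.01  0.04]
axes x [ 1.    -0.02  -0.007] y [-0.02  -1.    -0.003] z [-0.007  0.004 -1.   ] j7 [ 0.38  0.33 -0.48  1.72  0.16  1.14 -1.73]
```

View pics/t10.png

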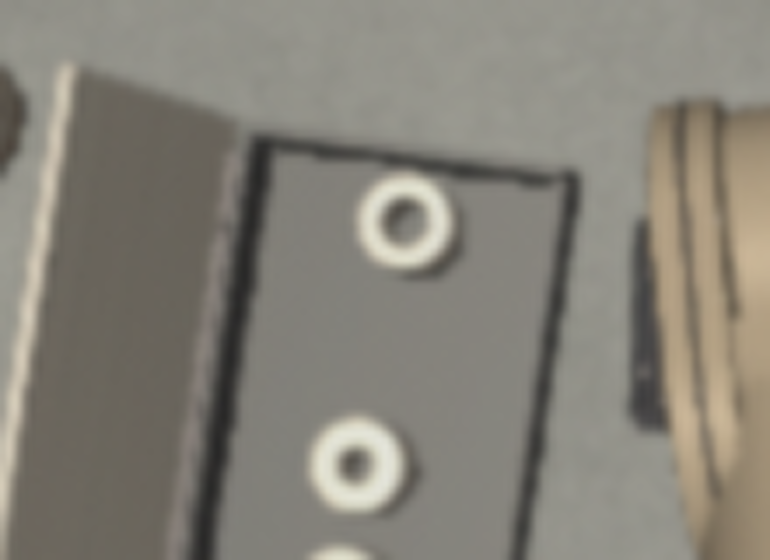

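View pics/s10.png

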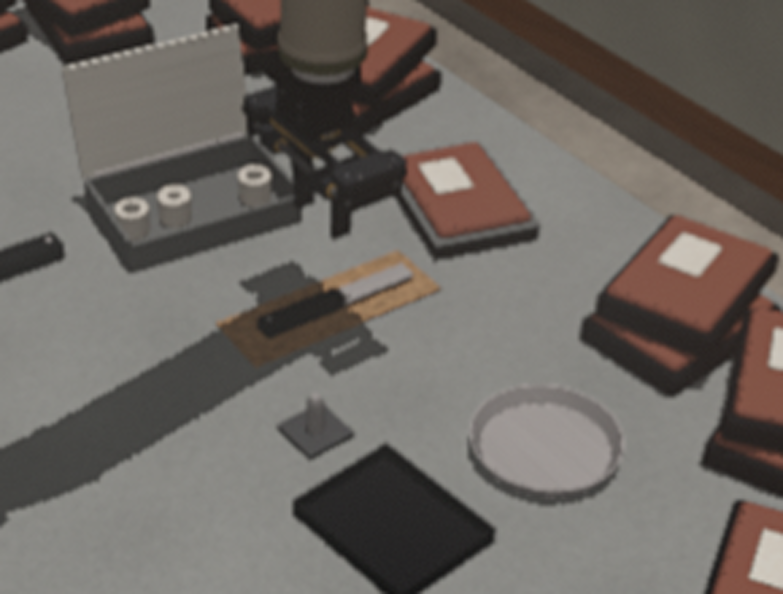

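```bash
cat > m.py <<'E'
from bx import *
p=cv2.imread("pics/t10raw.png"); s=cv2.imread("pics/s10raw.png")
# white sleeve segmentation inside box region
def blobs(im,n,th):
    q=(im.min(2)>th).astype(np.uint8); k,l,stt,c=cv2.connectedComponentsWithStats(q)
    return [(stt[i],c[i]) for i in range(1,k) if 60<stt[i][4]<900]
for S,c in blobs(p,"top",185):
    if 185<c[0]<245 and 200<c[1]<280:
        u,v=S[0]+(S[2]-1)/2,S[1]+(S[3]-1)/2
        w=ray("top",u,v,.039); print(S,"px",u,v,"world",w.round(4),"box",((w[:2]-C)@bx).round(4),((w[:2]-C)@by).round(4))
        print("  side proj of top",proj("side",w)[0].round(1))
for S,c in blobs(s,"side",150):
    if 225<c[0]<300 and 180<c[1]<230: print("side",S,c.round(1))
cv2.imwrite("pics/s10c.png",cv2.resize(s[170:240,220:310],None,fx=8,fy=8,interpolation=cv2.INTER_CUBIC))
E
python3 m.py
```

```text
[205 240  12  12  77] px 210.5 245.5 world [0.5236 0.2005 0.039 ] box -0.0215 0.0044
  side proj of top [254.9 201.6]
```

View pics/s10c.png

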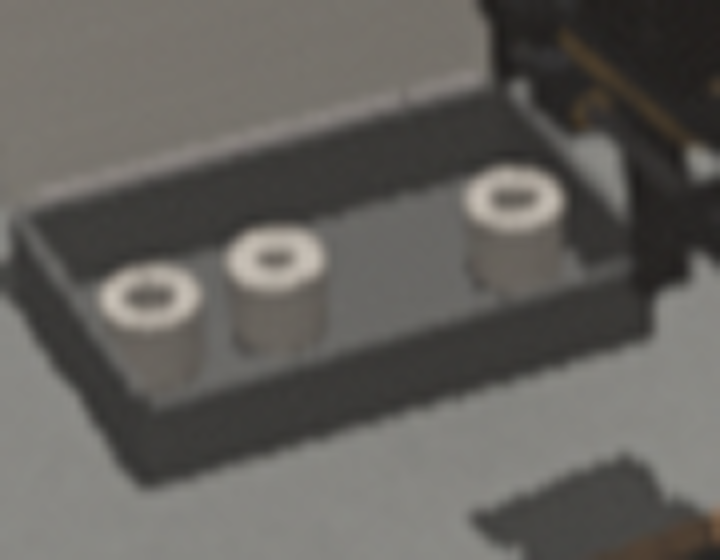

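```bash
cat > m.py <<'E'
from bx import *
def tri(u1,u2):
    Ps=[];q=[]
    for n,u in(("top",u1),("side",u2)):
        P=camera_params(n); Ps.append(np.linalg.inv(P["world_from_camera"])[:3]); q.append(cv2.undistortPoints(np.array([[u]],float),P["camera_matrix"],P["dist"])[0,0])
    X=cv2.triangulatePoints(Ps[0],Ps[1],q[0],q[1]);return (X[:3]/X[3])[:,0]
for a,b in (((208.6,265.1),(238.8,207.1)),((210.7,246.0),(254.5,202.5)),((218.0,211.5),(284.3,195.0))):
    w=ray("top",*a,.039); X=tri(a,b); print(X.round(4),w.round(4),"box",((w[:2]-C)@bx).round(4),((w[:2]-C)@by).round(4))
E
python3 m.py
```

```text
[0.4686 0.2053 0.0376] [0.4683 0.2052 0.039 ] box -0.0769 0.0014
[0.5222 0.2007 0.036 ] [0.5222 0.1999 0.039 ] box -0.0228 0.0036
[0.6201 0.1812 0.0369] [0.62   0.1807 0.039 ] box 0.0767 -0.0022
```

```bash
cat > m.py <<'E'
from bx import *
plan([(20,W3(-.0769,-.03,.14),172.2,-0,-18,-.1)])
E
python3 m.py
```

```text
[-0.1,1.3,-8.6,-0.0053,-0.0103,0.0000,-0.1],  !!
[-0.1,1.3,-8.6,-0.0038,-0.0109,-0.0001,-0.1],  !!
[-0.1,1.3,-8.6,-0.0021,-0.0114,-0.0002,-0.1],  !!
[-0.1,1.3,-8.6,-0.0004,-0.0116,-0.0002,-0.1],  !!
[-0.1,1.3,-8.6,0.0014,-0.0115,-0.0002,-0.1],  !!
[-0.1,1.3,-8.6,0.0031,-0.0111,-0.0002,-0.1],  !!
[-0.1,1.3,-8.6,0.0047,-0.0106,-0.0001,-0.1],  !!
[-0.1,1.3,-8.6,0.0062,-0.0097,0.0000,-0.1],  !!
[-0.1,1.3,-8.6,0.0076,-0.0087,0.0002,-0.1],  !!
[-0.1,1.3,-8.6,0.0088,-0.0075,0.0003,-0.1],  !!
--
[-0.1,1.3,-8.6,0.0098,-0.0061,0.0005,-0.1],  !!
[-0.1,1.3,-8.6,0.0106,-0.0046,0.0008,-0.1],  !!
[-0.1,1.3,-8.6,0.0111,-0.0029,0.0010,-0.1],  !!
[-0.1,1.3,-8.6,0.0114,-0.0012,0.0013,-0.1],  !!
[-0.1,1.3,-8.6,0.0114,0.0005,0.0016,-0.1],  !!
[-0.1,1.3,-8.6,0.0112,0.0022,0.0018,-0.1],  !!
[-0.1,1.3,-8.6,0.0107,0.0038,0.0021,-0.1],  !!
[-0.1,1.3,-8.6,0.0100,0.0054,0.0023,-0.1],  !!
[-0.1,1.3,-8.6,0.0090,0.0068,0.0026,-0.1],  !!
[-0.1,1.3,-8.6,0.0078,0.0080,0.0028,-0.1],  !!
--
rows 20
```

>>> send_rows(steps=[[0, 0, -8.4, -0.005, -0.0105, 0, -0.1], [0, 0, -8.4, -0.004, -0.011, 0, -0.1], [0, 0, -8.4, -0.002, -0.0115, 0, -0.1], [0, 0, -8.4, 0, -0.0115, 0, -0.1], [0, 0, -8.4, 0.0015, -0.0115, 0, -0.1], [0, 0, -8.4, 0.003, -0.011, 0, -0.1], [0, 0, -8.4, 0.0045, -0.0105, 0, -0.1], [0, 0, -8.4, 0.006, -0.0095, 0, -0.1], [0, 0, -8.4, 0.0075, -0.0085, 0, -0.1], [0, 0, -8.4, 0.009, -0.0075, 0, -0.1]])

```text
time: 17.05
ee_pos: [0.5128, 0.0718, 0.1357]
eef_rot: [0.739, 0.673, -0.001, -0.002]
ft_force: [0.6, 1.2, -0.4]
width: 0.0479
```

>>> send_rows(steps=[[0, 0, -8.4, 0.01, -0.006, 0, -0.1], [0, 0, -8.4, 0.0105, -0.0045, 0, -0.1], [0, 0, -8.4, 0.011, -0.003, 0, -0.1], [0, 0, -8.4, 0.0115, -0.001, 0, -0.1], [0, 0, -8.4, 0.0115, 0.0005, 0, -0.1], [0, 0, -8.4, 0.011, 0.002, 0, -0.1], [0, 0, -8.4, 0.0105, 0.004, 0, -0.1], [0, 0, -8.4, 0.01, 0.0055, 0, -0.1], [0, 0, -8.4, 0.009, 0.007, 0, -0.1], [0, 0, -8.4, 0.008, 0.008, 0, -0.1]])

```text
time: 18.05
ee_pos: [0.4574, 0.1775, 0.1308]
eef_rot: [0.082, 0.997, 0.0, -0.004]
ft_force: [-0.4, 0.7, -0.2]
width: 0.0479
```

```bash
cat > m.py <<'E'
from bx import *
s=st()
plan([(5,W3(-.0769,-.003,.10),172.2,-0,-18,-.1)])
E
python3 m.py
```

```text
t 18.05 pos [0.4574 0.1775 0.1308] w 0.0479 F [-0.4  0.7 -0.2] T [ 0.07 -0.14  0.01]
axes x [-0.986  0.164  0.009] y [ 0.164  0.987 -0.   ] z [-0.009  0.001 -1.   ] j7 [ 0.5   0.31 -1.07  1.89  0.29  1.12  0.72]
[-3.6,-0.0,-0.3,-0.0013,0.0049,0.0062,-0.1],
[-3.6,-0.0,-0.3,-0.0013,0.0045,0.0065,-0.1],
[-3.6,-0.0,-0.3,-0.0014,0.0041,0.0067,-0.1],
[-3.6,-0.0,-0.3,-0.0014,0.0037,0.0070,-0.1],
[-3.6,-0.0,-0.3,-0.0014,0.0032,0.0072,-0.1],
rows 5
```

>>> send_rows(steps=[[-3.6, 0, -0.3, -0.0015, 0.005, 0.006, -0.1], [-3.6, 0, -0.3, -0.0015, 0.0045, 0.0065, -0.1], [-3.6, 0, -0.3, -0.0015, 0.004, 0.0065, -0.1], [-3.6, 0, -0.3, -0.0015, 0.0035, 0.007, -0.1], [-3.6, 0, -0.3, -0.0015, 0.003, 0.007, -0.1], [0, 0, 0, 0, 0, 0, -0.1], [0, 0, 0, 0, 0, 0, -0.1], [0, 0, 0, 0, 0, 0, -0.1], [0, 0, 0, 0, 0, 0, -0.1], [0, 0, 0, 0, 0, 0, -0.1]])

```text
time: 19.05
ee_pos: [0.4659, 0.2044, 0.0982]
eef_rot: [0.063, 0.985, 0.16, 0.008]
ft_force: [-0.1, 0.4, 0.7]
width: 0.048
```

```bash
cat > m2.py <<'E'
from bx import *
import sys
n=sys.argv[1]
s=st()
print("tcp box",((s["ee_pos"][:2]-C)@bx).round(4),((s["ee_pos"][:2]-C)@by).round(4))
p,d=camera('side'); a=p[110:290,190:390]
p,d=camera('top'); b=p[170:310,140:300]
a=cv2.resize(a,(600,540),interpolation=cv2.INTER_CUBIC)
cv2.imwrite(f"pics/s{n}.png",a); cv2.imwrite(f"pics/t{n}.png",cv2.resize(b,None,fx=4,fy=4,interpolation=cv2.INTER_CUBIC))
E
python3 m2.py 11; cat > m.py <<'E'
from bx import *
plan([(5,W3(-.0769,.0,.038),172.2,-0,-18,-.1),(5,W3(-.0769,-.018,.036),172.2,0,-5,-.1)])
E
python3 m.py
```

```text
t 19.05 pos [0.4659 0.2044 0.0982] w 0.048 F [-0.1  0.4  0.7] T [-0.3  -0.11  0.06]
axes x [-0.992  0.126  0.004] y [0.121 0.941 0.317] z [ 0.036  0.315 -0.948] j7 [ 0.75  0.37 -1.18  2.    0.08  0.83  1.01]
tcp box -0.0792 0.0004
[0.1,-0.1,0.1,-0.0005,-0.0039,0.0114,-0.1],
[0.1,-0.1,0.1,-0.0005,-0.0039,0.0114,-0.1],
[0.1,-0.1,0.1,-0.0005,-0.0039,0.0114,-0.1],
[0.1,-0.1,0.1,-0.0005,-0.0038,0.0114,-0.1],
[0.1,-0.1,0.1,-0.0005,-0.0038,0.0114,-0.1],
[2.6,-0.0,0.0,-0.0000,-0.0035,-0.0007,-0.1],
[2.6,0.0,0.0,0.0000,-0.0036,-0.0006,-0.1],
[2.6,-0.0,-0.0,-0.0000,-0.0036,-0.0004,-0.1],
[2.6,-0.0,0.0,0.0000,-0.0036,-0.0002,-0.1],
[2.6,-0.0,-0.0,-0.0000,-0.0036,-0.0001,-0.1],
--
rows 10
```

View pics/s11.png

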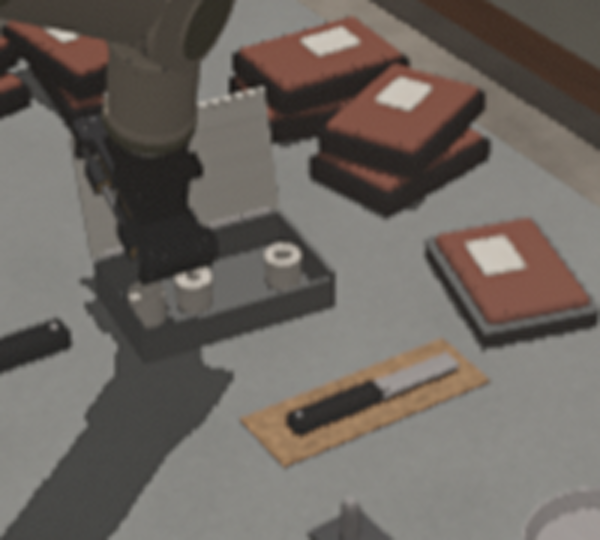

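View pics/t11.png

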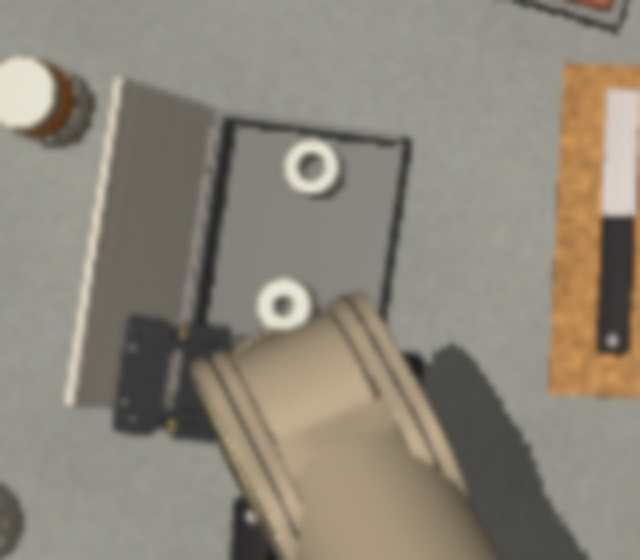

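>>> send_rows(steps=[[0, 0, 0, -0.0015, -0.004, 0.0115, -0.1], [0, 0, 0, -0.0005, -0.004, 0.0115, -0.1], [0, 0, 0, 0, -0.004, 0.0115, -0.1], [0, 0, 0, 0, -0.004, 0.0115, -0.1], [0, 0, 0, 0, -0.003, 0.008, -0.1], [0, 0, 0, 0, 0, 0, -0.1], [0, 0, 0, 0, 0, 0, -0.1], [0, 0, 0, 0, 0, 0, -0.1], [0, 0, 0, 0, 0, 0, -0.1], [0, 0, 0, 0, 0, 0, -0.1]], force=25)

```text
time: 20.15
ee_pos: [0.4671, 0.2036, 0.0352]
eef_rot: [0.062, 0.985, 0.16, 0.007]
ft_force: [-0.3, -0.8, 0.2]
width: 0.0478
```

```bash
python3 m2.py 12; cat > m.py <<'E'
from bx import *
plan([(1,W3(-.0769,.0,.0375),172.2,-0,-18,-.1),(5,W3(-.0769,-.018,.036),172.2,0,-5,-.1)])
E
python3 m.py
```

```text
t 20.15 pos [0.4671 0.2036 0.0352] w 0.0478 F [-0.3 -0.8  0.2] T [-0.3  -0.1  -0.01]
axes x [-0.992  0.125  0.005] y [0.12  0.941 0.317] z [ 0.035  0.315 -0.948] j7 [ 0.63  0.47 -1.07  2.04  0.19  0.71  0.96]
tcp box -0.0779 -0.0003
[0.5,-0.5,0.5,-0.0009,0.0010,-0.0021,-0.1],
[2.6,-0.0,0.0,-0.0000,-0.0035,-0.0008,-0.1],
[2.6,0.0,0.0,0.0000,-0.0036,-0.0007,-0.1],
[2.6,0.0,-0.0,-0.0000,-0.0036,-0.0005,-0.1],
[2.6,0.0,0.0,0.0000,-0.0036,-0.0003,-0.1],
[2.6,-0.0,-0.0,-0.0000,-0.0036,-0.0002,-0.1],
rows 6
```

View pics/s12.png

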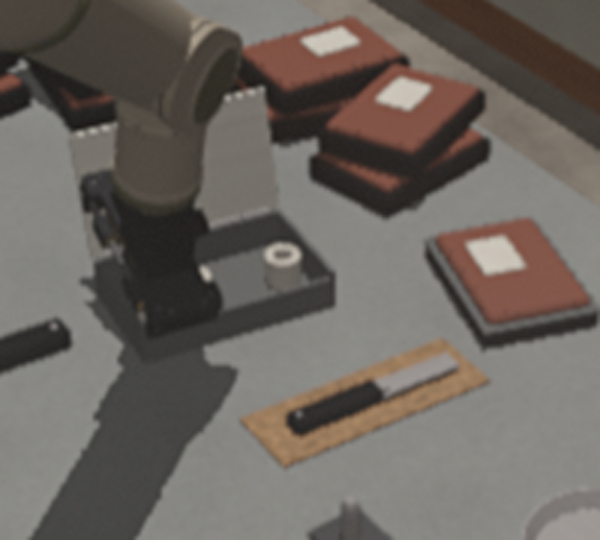

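Contact-free. I'll drag it forward while untilting, then close.

>>> send_rows(steps=[[2, 0, 0, -0.0005, -0.0035, -0.0015, -0.1], [2.6, 0, 0, 0, -0.0035, -0.001, -0.1], [2.6, 0, 0, 0, -0.0035, -0.0005, -0.1], [2.6, 0, 0, 0, -0.0035, 0, -0.1], [2.6, 0, 0, 0, -0.0035, 0, -0.1], [0, 0, 0, 0, 0, 0, -0.1], [0, 0, 0, 0, 0, 0, -0.1], [0, 0, 0, 0, 0, 0, 1], [0, 0, 0, 0, 0, 0, 1], [0, 0, 0, 0, 0, 0, 1]])

```text
time: 21.25
ee_pos: [0.4672, 0.1857, 0.0359]
eef_rot: [0.064, 0.997, 0.052, 0.002]
ft_force: [-0.8, 1.4, 2.3]
width: 0.0372
```

```bash
python3 m2.py 13; cat > m.py <<'E'
from bx import *
plan([(5,W3(-.0769,-.03,.13),172.2,0,0,1)])
E
python3 m.py
```

```text
t 21.25 pos [0.4672 0.1857 0.0359] w 0.0372 F [-0.8  1.4  2.3] T [0.19 0.12 0.04]
axes x [-0.992  0.128  0.002] y [0.128 0.986 0.104] z [ 0.012  0.103 -0.995] j7 [ 0.42  0.43 -0.94  1.99  0.34  0.86  0.76]
tcp box -0.0754 -0.018
[1.2,-0.0,0.1,0.0003,-0.0004,-0.0190,1],
[1.2,-0.0,0.1,0.0003,-0.0008,-0.0190,1],
[1.2,-0.0,0.1,0.0003,-0.0012,-0.0189,1],
[1.2,-0.0,0.1,0.0003,-0.0016,-0.0189,1],
[1.2,-0.0,0.1,0.0003,-0.0020,-0.0189,1],
rows 5
```

View pics/t13.png

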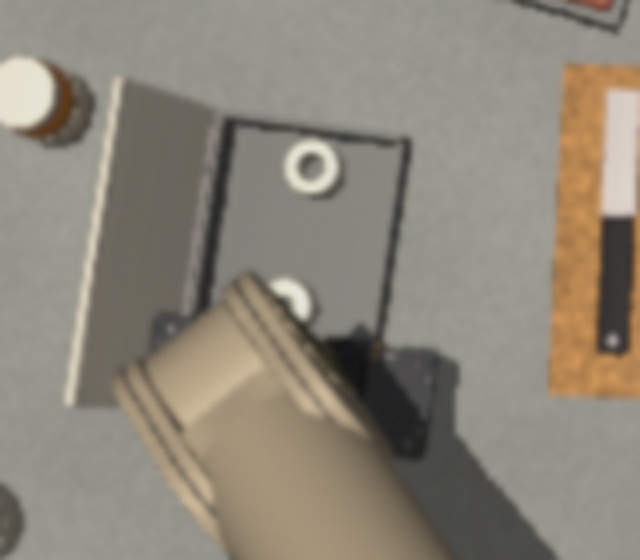

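>>> send_rows(steps=[[0, 0, 0, 0, 0, 0, 1], [1.2, 0, 0, 0, -0.0005, -0.015, 1], [1.2, 0, 0, 0, -0.001, -0.019, 1], [1.2, 0, 0, 0, -0.001, -0.019, 1], [1.2, 0, 0, 0, -0.0015, -0.019, 1], [1, 0, 0, 0, -0.002, -0.019, 1], [0, 0, 0, 0, 0, 0, 1], [0, 0, 0, 0, 0, 0, 1], [0, 0, 0, 0, 0, 0, 1], [0, 0, 0, 0, 0, 0, 1]], force=40)

```text
time: 22.35
ee_pos: [0.4639, 0.171, 0.1258]
eef_rot: [0.065, 0.998, -0.001, -0.004]
ft_force: [-0.3, -0.1, 0.4]
width: 0.0367
```

```bash
python3 m2.py 14; cat > m.py <<'E'
from bx import *
plan([(10,[.4515,-.1848,.13],172.2,0,0,1)])
E
python3 m.py
```

```text
t 22.35 pos [0.4639 0.171  0.1258] w 0.0367 F [-0.3 -0.1  0.4] T [ 0.07 -0.15 -0.05]
axes x [-0.991  0.13   0.007] y [ 0.13   0.991 -0.003] z [-0.008 -0.002 -1.   ] j7 [ 0.44  0.29 -0.99  1.89  0.27  1.11  0.79]
tcp box -0.0766 -0.033
[-0.0,-0.0,0.0,-0.0034,-0.0354,-0.0003,1],
[-0.0,-0.0,0.0,-0.0034,-0.0354,-0.0003,1],
[-0.0,-0.0,0.0,-0.0034,-0.0354,-0.0003,1],
[-0.0,-0.0,0.0,-0.0035,-0.0354,-0.0003,1],
[-0.0,-0.0,0.0,-0.0035,-0.0354,-0.0004,1],
[-0.0,-0.0,0.0,-0.0035,-0.0354,-0.0004,1],
[-0.0,-0.0,0.0,-0.0035,-0.0354,-0.0004,1],
[-0.0,-0.0,0.0,-0.0035,-0.0354,-0.0004,1],
[-0.0,-0.0,0.0,-0.0036,-0.0354,-0.0004,1],
[-0.0,-0.0,0.0,-0.0036,-0.0354,-0.0004,1],
--
rows 10
```

View pics/s14.png

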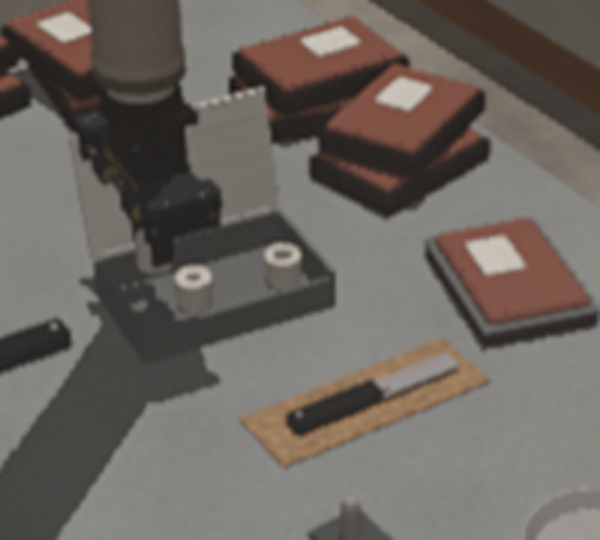

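>>> send_rows(steps=[[0, 0, 0, -0.0035, -0.0355, -0.0005, 1], [0, 0, 0, -0.0035, -0.0355, -0.0005, 1], [0, 0, 0, -0.0035, -0.0355, -0.0005, 1], [0, 0, 0, -0.0035, -0.0355, -0.0005, 1], [0, 0, 0, -0.0035, -0.0355, -0.0005, 1], [0, 0, 0, -0.0035, -0.0355, 0, 1], [0, 0, 0, -0.0035, -0.0355, 0, 1], [0, 0, 0, -0.0035, -0.0355, 0, 1], [0, 0, 0, -0.0035, -0.033, 0, 1], [0, 0, 0, 0, -0.025, 0, 1]])

```text
time: 23.45
ee_pos: [0.4492, -0.1808, 0.1255]
eef_rot: [0.061, 0.998, 0.001, -0.005]
ft_force: [0.3, -0.3, -1.0]
width: 0.0368
```

```bash
cat > m.py <<'E'
from bx import *
st()
plan([(3,[.4515,-.1848,.092],172.2,0,0,1)])
E
python3 m.py
```

```text
t 23.45 pos [ 0.4492 -0.1808  0.1255] w 0.0368 F [ 0.3 -0.3 -1. ] T [ 0.1  -0.12  0.03]
axes x [-0.992  0.122  0.01 ] y [0.122 0.993 0.001] z [-0.01   0.002 -1.   ] j7 [ 1.02  0.22 -0.8   1.92  0.17  1.09  1.6 ]
[0.0,-0.2,0.3,-0.0010,-0.0013,0.0112,1],
[0.0,-0.2,0.3,-0.0010,-0.0012,0.0112,1],
[0.0,-0.2,0.3,-0.0010,-0.0012,0.0112,1],
rows 3
```

>>> send_rows(steps=[[0, -0.2, 0.3, -0.001, -0.001, 0.011, 1], [0, -0.2, 0.3, -0.001, -0.001, 0.011, 1], [0, -0.2, 0.3, 0, 0, 0.009, 1], [0, 0, 0, 0, 0, 0, 1], [0, 0, 0, 0, 0, 0, 1], [0, 0, 0, 0, 0, 0, 1], [0, 0, 0, 0, 0, 0, 1], [0, 0, 0, 0, 0, 0, 1], [0, 0, 0, 0, 0, 0, 1], [0, 0, 0, 0, 0, 0, 1]])

```text
time: 24.45
ee_pos: [0.4506, -0.1825, 0.0919]
eef_rot: [0.069, 0.998, 0.001, 0.0]
ft_force: [-0.2, -1.1, -0.9]
width: 0.0371
```

```bash
cat > m4.py <<'E'
from bx import *
import sys
n=sys.argv[1]
s=st()
p,d=camera('side'); 
M=R.from_quat(s["eef_rot"]).as_matrix(); G=np.array([.4515,-.1848])
print("tcp-gauge",(s["ee_pos"][:2]-G).round(4))
q=p.copy()
for X,c in (([*G,.05],(0,0,255)),([*G,.008],(0,255,0)),(s["ee_pos"]+M[:,2]*.031,(255,0,255)),(s["ee_pos"]+M[:,2]*.031+M[:,0]*.019,(255,0,0)),(s["ee_pos"]+M[:,2]*.031-M[:,0]*.019,(255,0,0))):
    u=proj("side",X)[0].round().astype(int); q[u[1],u[0]]=c
u=proj("side",[*G,.04])[0].astype(int)
cv2.imwrite(f"pics/s{n}.png",cv2.resize(q[u[1]-45:u[1]+30,u[0]-50:u[0]+50],None,fx=8,fy=8,interpolation=cv2.INTER_CUBIC))
p,d=camera('top'); cv2.imwrite(f"pics/t{n}.png",p)
E
python3 m4.py 15
```

```text
t 24.45 pos [ 0.4506 -0.1825  0.0919] w 0.0371 F [-0.2 -1.1 -0.9] T [ 0.1  -0.14 -0.04]
axes x [-0.99   0.138 -0.   ] y [0.138 0.99  0.002] z [ 0.     0.002 -1.   ] j7 [ 1.    0.26 -0.78  1.95  0.21  1.01  1.56]
tcp-gauge [-0.0009  0.0023]
```

View pics/s15.png

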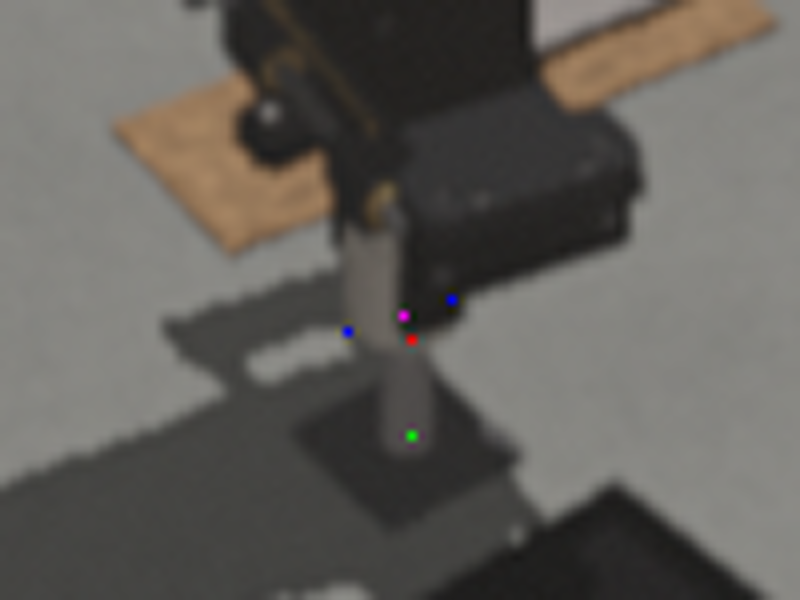

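View pics/t15.png

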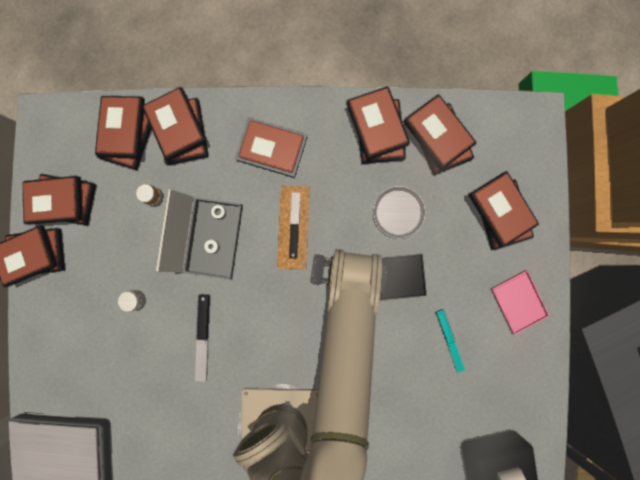

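>>> send_rows(steps=[[0, 0, 0, -0.001, -0.002, 0.005, 1], [0, 0, 0, 0, 0, 0.005, 1], [0, 0, 0, 0, 0, 0.003, 1], [0, 0, 0, 0, 0, 0, 1], [0, 0, 0, 0, 0, 0, 1], [0, 0, 0, 0, 0, 0, 1], [0, 0, 0, 0, 0, 0, 1], [0, 0, 0, 0, 0, 0, 1], [0, 0, 0, 0, 0, 0, 1], [0, 0, 0, 0, 0, 0, 1]])

```text
time: 25.55
ee_pos: [0.4513, -0.1849, 0.0775]
eef_rot: [0.07, 0.998, 0.001, -0.0]
ft_force: [-0.2, -0.2, -0.2]
width: 0.0371
```

```bash
python3 m4.py 16
```

```text
t 25.55 pos [ 0.4513 -0.1849  0.0775] w 0.0371 F [-0.2 -0.2 -0.2] T [ 0.05 -0.16  0.01]
axes x [-0.99   0.139  0.   ] y [0.139 0.99  0.002] z [ 0.     0.002 -1.   ] j7 [ 0.99  0.29 -0.77  1.96  0.24  0.98  1.54]
tcp-gauge [-0.0002 -0.0001]
```

View pics/s16.png

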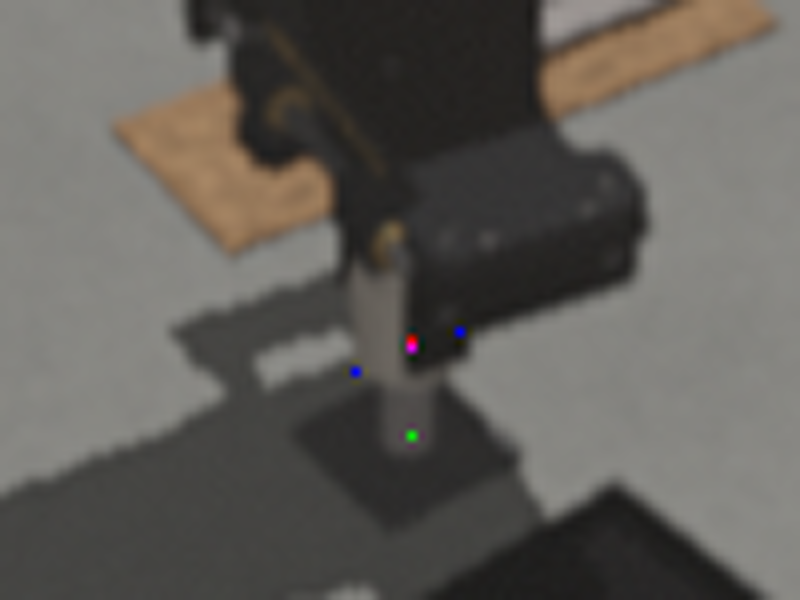

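>>> send_rows(steps=[[0, 0, 0, 0, 0, 0.0015, 1], [0, 0, 0, 0, 0, 0, 1], [0, 0, 0, 0, 0, 0, -0.1], [0, 0, 0, 0, 0, 0, -0.1], [0, 0, 0, 0, 0, 0, -0.1], [0, 0, 0, 0, 0, 0, -0.1], [0, 0, 0, 0, 0, 0, -0.1], [0, 0, 0, 0, 0, 0, -0.1], [0, 0, 0, 0, 0, 0, -0.1], [0, 0, 0, 0, 0, 0, -0.1]])

```text
time: 26.65
ee_pos: [0.4514, -0.185, 0.076]
eef_rot: [0.07, 0.998, 0.001, 0.0]
ft_force: [-0.3, 0.9, -0.5]
width: 0.0477
```

```bash
python3 m4.py 17
```

```text
t 26.65 pos [ 0.4514 -0.185   0.076 ] w 0.0477 F [-0.3  0.9 -0.5] T [ 0.09 -0.12  0.01]
axes x [-0.99   0.139 -0.   ] y [0.139 0.99  0.002] z [ 0.     0.002 -1.   ] j7 [ 0.99  0.29 -0.77  1.96  0.24  0.98  1.54]
tcp-gauge [-0.0001 -0.0002]
```

View pics/s17.png

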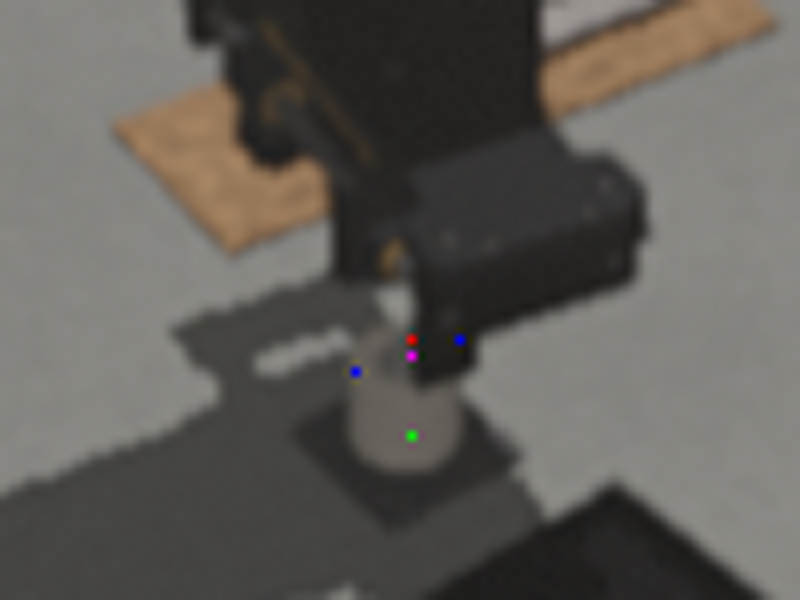

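>>> send_rows(steps=[[0, 0, 0, 0, 0, 0.012, -0.1], [0, 0, 0, 0, 0, 0.012, -0.1], [0, 0, 0, 0, 0, 0.012, -0.1], [0, 0, 0, 0, 0, 0.001, -0.1], [0, 0, 0, 0, 0, 0, -0.1], [0, 0, 0, 0, 0, 0, 1], [0, 0, 0, 0, 0, 0, 1], [0, 0, 0, 0, 0, 0, 1], [0, 0, 0, 0, 0, 0, 1], [0, 0, 0, 0, 0, 0, 1]])

```text
time: 27.75
ee_pos: [0.4512, -0.1847, 0.0353]
eef_rot: [0.069, 0.998, 0.001, -0.0]
ft_force: [-0.0, 0.1, 0.2]
width: 0.0362
```

>>> send_rows(steps=[[0, 0, 0, 0, 0, -0.012, 1], [0, 0, 0, 0, 0, -0.015, 1], [0, 0, 0, 0, 0, -0.015, 1], [0, 0, 0, 0, 0, -0.015, 1], [0, 0, 0, 0, 0, -0.01, 1], [0, 0, 0, 0, 0, 0, 1], [0, 0, 0, 0, 0, 0, 1], [0, 0, 0, 0, 0, 0, 1], [0, 0, 0, 0, 0, 0, 1], [0, 0, 0, 0, 0, 0, 1]])

```text
time: 28.75
ee_pos: [0.4515, -0.1846, 0.1096]
eef_rot: [0.069, 0.998, 0.001, 0.001]
ft_force: [-0.6, 0.7, -0.4]
width: 0.0361
```

```bash
cat > m.py <<'E'
from bx import *
st()
p,d=camera("top"); cv2.imwrite("pics/t18.png",p[160:330,300:460]); 
p,d=camera("side"); cv2.imwrite("pics/s18.png",cv2.resize(p[240:400,270:470],None,fx=3,fy=3))
plan([(6,[.438,-.360,.10],172.2,0,0,1)])
E
python3 m.py
```

```text
t 28.75 pos [ 0.4515 -0.1846  0.1096] w 0.0361 F [-0.6  0.7 -0.4] T [ 0.07 -0.13 -0.01]
axes x [-0.99   0.138 -0.001] y [0.138 0.99  0.002] z [ 0.001  0.001 -1.   ] j7 [ 1.02  0.24 -0.79  1.94  0.19  1.04  1.58]
[0.0,0.0,-0.0,-0.0018,-0.0293,0.0016,1],
[0.0,0.0,-0.0,-0.0018,-0.0293,0.0016,1],
[0.0,0.0,-0.0,-0.0018,-0.0293,0.0016,1],
[0.0,0.0,-0.0,-0.0018,-0.0293,0.0016,1],
[0.0,0.0,-0.0,-0.0018,-0.0293,0.0016,1],
[0.0,0.0,-0.0,-0.0017,-0.0293,0.0016,1],
rows 6
```

View pics/s18.png

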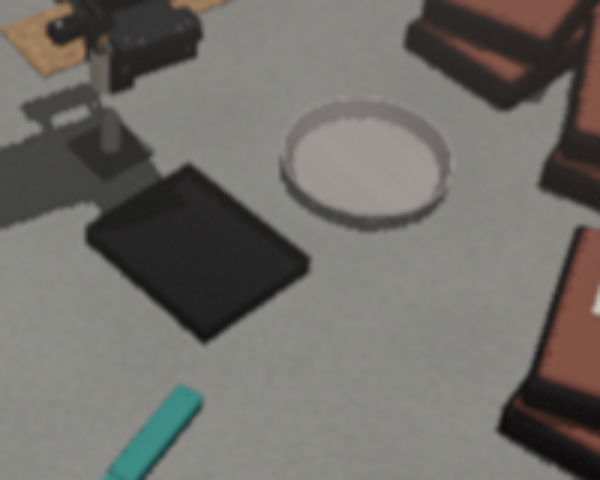

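>>> send_rows(steps=[[0, 0, 0, -0.002, -0.029, 0.0015, 1], [0, 0, 0, -0.002, -0.0295, 0.0015, 1], [0, 0, 0, -0.002, -0.0295, 0.0015, 1], [0, 0, 0, -0.002, -0.0295, 0.0015, 1], [0, 0, 0, -0.0015, -0.0295, 0.0015, 1], [0, 0, 0, -0.0015, -0.022, 0.0015, 1], [0, 0, 0, 0, 0, 0, 1], [0, 0, 0, 0, 0, 0, 1], [0, 0, 0, 0, 0, 0, 1], [0, 0, 0, 0, 0, 0, 1]])

```text
time: 29.85
ee_pos: [0.439, -0.3568, 0.0976]
eef_rot: [0.067, 0.998, 0.002, -0.001]
ft_force: [1.8, -0.0, -0.6]
width: 0.036
```

```bash
cat > m.py <<'E'
from bx import *
st()
p,d=camera("side");q=p
T=np.array([.438,-.3306]); a=np.radians(5.2); ex=np.array([np.cos(a),np.sin(a)]);ey=np.array([-ex[1],ex[0]])
for i in(-1,1):
  for j in(-1,1):
    u=proj("side",[*(T+ex*.06*i+ey*.075*j),.02])[0].round().astype(int); q[u[1],u[0]]=(0,0,255)
cv2.imwrite("pics/s19.png",cv2.resize(q[240:400,270:470],None,fx=4,fy=4))
plan([(3,[.438,-.36,.034],172.2,0,0,1)])
E
python3 m.py
```

```text
t 29.85 pos [ 0.439  -0.3568  0.0976] w 0.036 F [ 1.8 -0.  -0.6] T [ 0.12 -0.1  -0.04]
axes x [-0.991  0.133  0.001] y [0.133 0.991 0.004] z [-0.001  0.005 -1.   ] j7 [ 1.15  0.41 -0.66  1.75  0.28  1.08  1.83]
[0.1,-0.0,0.1,0.0002,-0.0012,0.0212,1],
[0.1,-0.0,0.1,0.0002,-0.0012,0.0212,1],
[0.1,-0.0,0.1,0.0002,-0.0012,0.0212,1],
rows 3
```

View pics/s19.png

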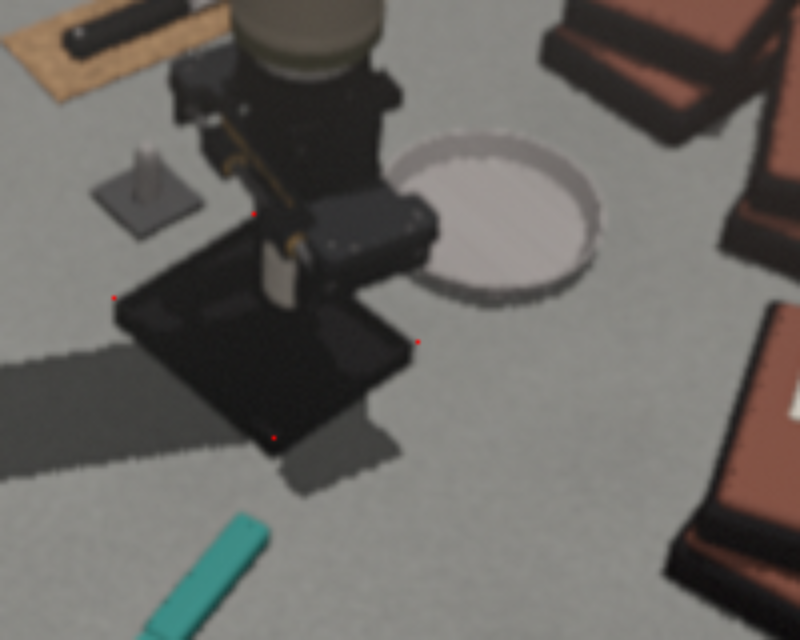

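Tray is where I measured it. Lowering and releasing.

>>> send_rows(steps=[[0, 0, 0, 0, -0.001, 0.021, 1], [0, 0, 0, 0, -0.001, 0.021, 1], [0, 0, 0, 0, -0.001, 0.015, 1], [0, 0, 0, 0, 0, 0, 1], [0, 0, 0, 0, 0, 0, 1], [0, 0, 0, 0, 0, 0, 1], [0, 0, 0, 0, 0, 0, 1], [0, 0, 0, 0, 0, 0, 1], [0, 0, 0, 0, 0, 0, 1], [0, 0, 0, 0, 0, 0, 1]])

```text
time: 30.9
ee_pos: [0.4421, -0.3581, 0.0435]
eef_rot: [0.064, 0.998, 0.0, 0.002]
ft_force: [0.4, -0.9, -0.6]
width: 0.0363
```

```bash
python3 -c "
from h import *
st()"
```

```text
t 30.9 pos [ 0.4421 -0.3581  0.0435] w 0.0363 F [ 0.4 -0.9 -0.6] T [ 0.17 -0.1   0.01]
axes x [-0.992  0.128 -0.004] y [0.128 0.992 0.001] z [ 0.004 -0.    -1.   ] j7 [ 1.13  0.48 -0.64  1.79  0.34  0.98  1.8 ]
```

>>> send_rows(steps=[[0, 0, 0, 0, 0, 0.006, 1], [0, 0, 0, 0, 0, 0.004, 1], [0, 0, 0, 0, 0, 0, 1], [0, 0, 0, 0, 0, 0, 1], [0, 0, 0, 0, 0, 0, 0], [0, 0, 0, 0, 0, 0, 0], [0, 0, 0, 0, 0, 0, 0], [0, 0, 0, 0, 0, -0.015, 0], [0, 0, 0, 0, 0, -0.03, 0], [0, 0, 0, 0, 0, -0.04, 0]])

```text
time: 31.9
ee_pos: [0.4393, -0.356, 0.1169]
eef_rot: [0.064, 0.998, 0.003, -0.001]
ft_force: [0.2, -0.7, -0.7]
width: 0.0434
```

```bash
cat > m.py <<'E'
from bx import *
st()
p,d=camera("side")
cv2.imwrite("pics/s20.png",cv2.resize(p[240:400,270:470],None,fx=4,fy=4))
plan([(16,W3(-.0228,-.003,.13),172.2,0,-18,-.1)])
E
python3 m.py
```

```text
t 31.9 pos [ 0.4393 -0.356   0.1169] w 0.0434 F [ 0.2 -0.7 -0.7] T [ 0.03 -0.21  0.01]
axes x [-0.992  0.128  0.003] y [0.128 0.992 0.006] z [-0.002  0.007 -1.   ] j7 [ 1.16  0.39 -0.68  1.73  0.26  1.12  1.85]
[-1.1,0.0,0.0,-0.0005,0.0348,-0.0003,-0.1],
[-1.1,0.0,0.0,-0.0005,0.0348,0.0004,-0.1],
[-1.1,0.0,0.0,-0.0005,0.0348,0.0011,-0.1],
[-1.1,0.0,0.0,-0.0004,0.0348,0.0017,-0.1],
[-1.1,0.0,0.0,-0.0004,0.0347,0.0024,-0.1],
[-1.1,0.0,0.0,-0.0004,0.0347,0.0031,-0.1],
[-1.1,0.0,0.0,-0.0004,0.0346,0.0038,-0.1],
[-1.1,0.0,0.0,-0.0004,0.0345,0.0045,-0.1],
[-1.1,0.0,0.0,-0.0003,0.0344,0.0051,-0.1],
[-1.1,0.0,0.0,-0.0003,0.0343,0.0058,-0.1],
--
[-1.1,0.0,0.0,-0.0003,0.0342,0.0065,-0.1],
[-1.1,0.0,0.0,-0.0003,0.0341,0.0071,-0.1],
[-1.1,0.0,0.0,-0.0003,0.0339,0.0078,-0.1],
[-1.1,0.0,0.0,-0.0002,0.0338,0.0085,-0.1],
[-1.1,0.0,0.0,-0.0002,0.0336,0.0091,-0.1],
[-1.1,0.0,0.0,-0.0002,0.0334,0.0098,-0.1],
rows 16
```

View pics/s20.png

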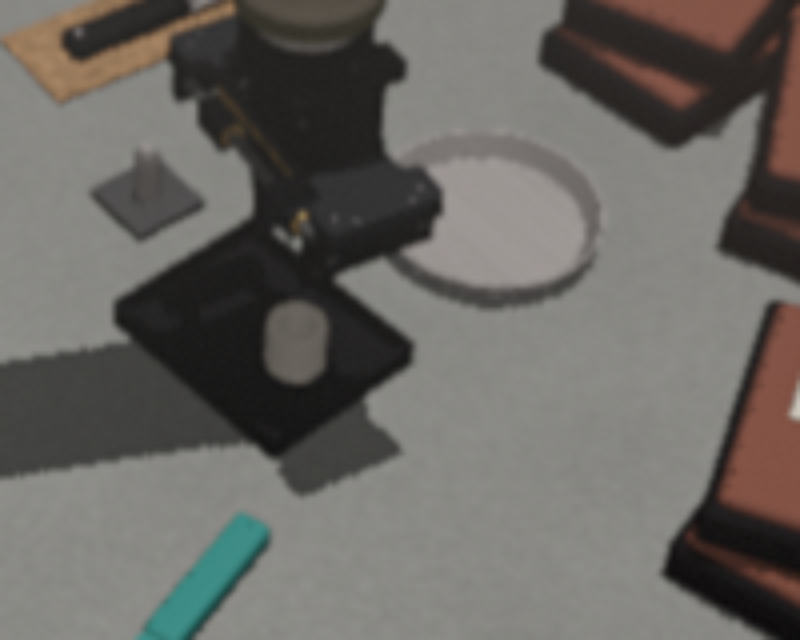

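>>> send_rows(steps=[[0, 0, 0, -0.0005, 0.035, 0, -0.1], [0, 0, 0, -0.0005, 0.035, 0, -0.1], [0, 0, 0, -0.0005, 0.035, 0, -0.1], [0, 0, 0, -0.0005, 0.035, 0, -0.1], [0, 0, 0, -0.0005, 0.035, 0, -0.1], [0, 0, 0, -0.0005, 0.035, 0, -0.1], [0, 0, 0, -0.0005, 0.035, 0, -0.1], [0, 0, 0, -0.0005, 0.035, 0, -0.1], [0, 0, 0, -0.0005, 0.035, 0, -0.1], [0, 0, 0, -0.0005, 0.035, 0, -0.1]])

```text
time: 32.95
ee_pos: [0.4986, -0.006, 0.1375]
eef_rot: [0.068, 0.998, -0.007, 0.011]
ft_force: [1.2, 0.1, 0.5]
width: 0.0483
```

```bash
cat > m.py <<'E'
from bx import *
st()
plan([(8,W3(-.0228,.001,.11),172.2,0,-18,-.1)])
E
python3 m.py
```

```text
t 32.95 pos [ 0.4986 -0.006   0.1375] w 0.0483 F [1.2 0.1 0.5] T [ 0.08 -0.17  0.01]
axes x [-0.99   0.136 -0.024] y [ 0.137  0.991 -0.012] z [ 0.022 -0.016 -1.   ] j7 [ 0.74  0.23 -0.91  1.89  0.23  1.09  1.17]
[-2.3,0.2,0.0,0.0007,0.0256,0.0031,-0.1],
[-2.3,0.2,0.0,0.0007,0.0255,0.0042,-0.1],
[-2.3,0.2,0.0,0.0007,0.0253,0.0052,-0.1],
[-2.3,0.2,0.0,0.0007,0.0251,0.0062,-0.1],
[-2.3,0.2,0.0,0.0006,0.0248,0.0072,-0.1],
[-2.3,0.2,0.0,0.0006,0.0245,0.0082,-0.1],
[-2.3,0.2,0.0,0.0006,0.0241,0.0092,-0.1],
[-2.3,0.2,0.0,0.0006,0.0237,0.0102,-0.1],
rows 8
```

>>> send_rows(steps=[[-3, 0.2, 0, 0.0005, 0.0255, 0.003, -0.1], [-3, 0.2, 0, 0.0005, 0.0255, 0.004, -0.1], [-3, 0.2, 0, 0.0005, 0.0255, 0.005, -0.1], [-3, 0.2, 0, 0.0005, 0.025, 0.006, -0.1], [-3, 0.2, 0, 0.0005, 0.025, 0.007, -0.1], [-2, 0.2, 0, 0.0005, 0.0245, 0.008, -0.1], [-1, 0, 0, 0.0005, 0.022, 0.009, -0.1], [0, 0, 0, 0, 0.01, 0.007, -0.1], [0, 0, 0, 0, 0, 0, -0.1], [0, 0, 0, 0, 0, 0, -0.1]])

```text
time: 33.95
ee_pos: [0.5228, 0.1993, 0.1261]
eef_rot: [0.059, 0.986, 0.156, 0.016]
ft_force: [0.6, -0.5, 0.2]
width: 0.0477
```

```bash
python3 m2.py 21; cat > m.py <<'E'
from bx import *
plan([(2,W3(-.0228,.002,.08),172.2,-0,-18,-.1),(4,W3(-.0228,.002,.037),172.2,-0,-18,-.1)])
E
python3 m.py
```

```text
t 33.95 pos [0.5228 0.1993 0.1261] w 0.0477 F [ 0.6 -0.5  0.2] T [-0.27 -0.08  0.05]
axes x [-0.993  0.121 -0.014] y [0.111 0.945 0.309] z [ 0.05   0.305 -0.951] j7 [ 0.59  0.38 -1.01  1.86  0.06  0.91  1.06]
tcp box -0.0221 0.003
[-0.0,0.3,0.5,0.0007,-0.0073,0.0218,-0.1],
[-0.0,0.3,0.5,0.0006,-0.0073,0.0218,-0.1],
[0.0,0.0,0.0,-0.0000,-0.0033,0.0102,-0.1],
[-0.0,0.0,-0.0,-0.0000,-0.0033,0.0102,-0.1],
[0.0,0.0,0.0,0.0000,-0.0033,0.0102,-0.1],
[0.0,0.0,0.0,0.0000,-0.0033,0.0102,-0.1],
rows 6
```

View pics/s21.png

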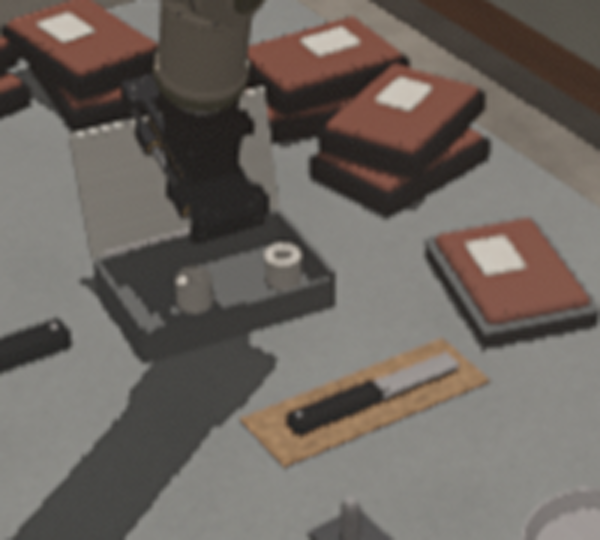

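>>> send_rows(steps=[[0, 0.3, 0.5, 0.0005, -0.0065, 0.02, -0.1], [0, 0.3, 0.5, 0.0005, -0.007, 0.02, -0.1], [0, 0, 0, 0, -0.0035, 0.01, -0.1], [0, 0, 0, 0, -0.0035, 0.01, -0.1], [0, 0, 0, 0, -0.0035, 0.01, -0.1], [0, 0, 0, 0, -0.003, 0.008, -0.1], [0, 0, 0, 0, 0, 0, -0.1], [0, 0, 0, 0, 0, 0, -0.1], [0, 0, 0, 0, 0, 0, -0.1], [0, 0, 0, 0, 0, 0, -0.1]])

```text
time: 35.05
ee_pos: [0.5255, 0.1937, 0.043]
eef_rot: [0.069, 0.985, 0.155, 0.013]
ft_force: [0.1, 0.3, 0.2]
width: 0.0476
```

```bash
python3 m2.py 22; cat > m.py <<'E'
from bx import *
plan([(6,W3(-.0228,-.017,.036),172.2,0,-5,-.1)])
E
python3 m.py
```

```text
t 35.05 pos [0.5255 0.1937 0.043 ] w 0.0476 F [0.1 0.3 0.2] T [-0.24 -0.02 -0.02]
axes x [-0.99   0.141 -0.004] y [0.132 0.942 0.308] z [ 0.047  0.304 -0.952] j7 [ 0.51  0.5  -0.91  1.91  0.16  0.76  1.01]
tcp box -0.0187 -0.0022
[2.2,0.0,-0.0,0.0007,-0.0027,0.0003,-0.1],
[2.2,0.0,-0.0,0.0007,-0.0027,0.0004,-0.1],
[2.2,0.0,-0.0,0.0007,-0.0027,0.0005,-0.1],
[2.2,0.0,-0.0,0.0007,-0.0026,0.0006,-0.1],
[2.2,0.0,-0.0,0.0007,-0.0026,0.0007,-0.1],
[2.2,0.0,-0.0,0.0007,-0.0026,0.0008,-0.1],
rows 6
```

View pics/t22.png

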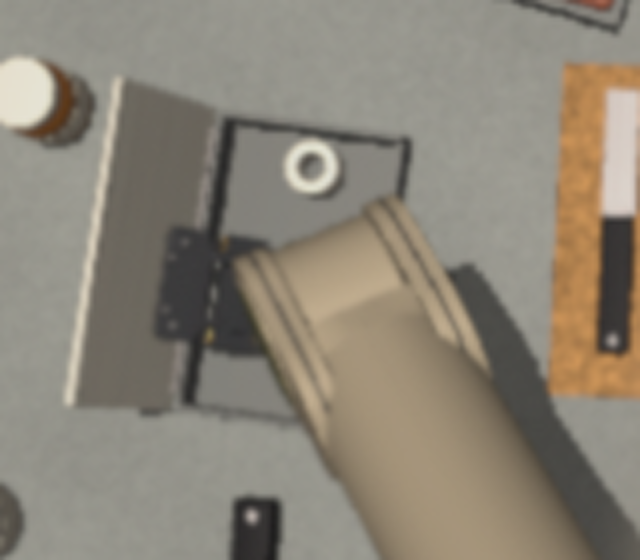

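>>> send_rows(steps=[[0, 0, 0, 0.003, -0.0015, 0.006, -0.1], [2.2, 0, 0, 0.0005, -0.003, 0, -0.1], [2.2, 0, 0, 0, -0.003, 0, -0.1], [2.2, 0, 0, 0, -0.003, 0, -0.1], [2.2, 0, 0, 0, -0.003, 0, -0.1], [2.2, 0, 0, 0, -0.003, 0, -0.1], [2, 0, 0, 0, -0.0015, 0, -0.1], [0, 0, 0, 0, 0, 0, -0.1], [0, 0, 0, 0, 0, 0, 1], [0, 0, 0, 0, 0, 0, 1]])

```text
time: 36.15
ee_pos: [0.5186, 0.1796, 0.0312]
eef_rot: [0.07, 0.997, 0.04, 0.006]
ft_force: [0.5, 0.5, 0.5]
width: 0.0387
```

```bash
python3 m2.py 23
```

```text
t 36.15 pos [0.5186 0.1796 0.0312] w 0.0387 F [0.5 0.5 0.5] T [ 0.15 -0.11  0.03]
axes x [-0.99   0.14  -0.006] y [0.139 0.987 0.081] z [ 0.017  0.079 -0.997] j7 [ 0.28  0.48 -0.78  1.87  0.34  0.89  0.79]
tcp box -0.0236 -0.017
```

View pics/t23.png

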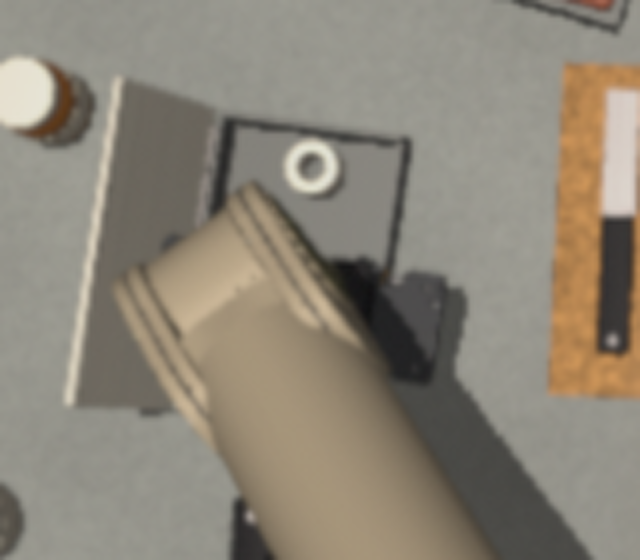

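View pics/s23.png

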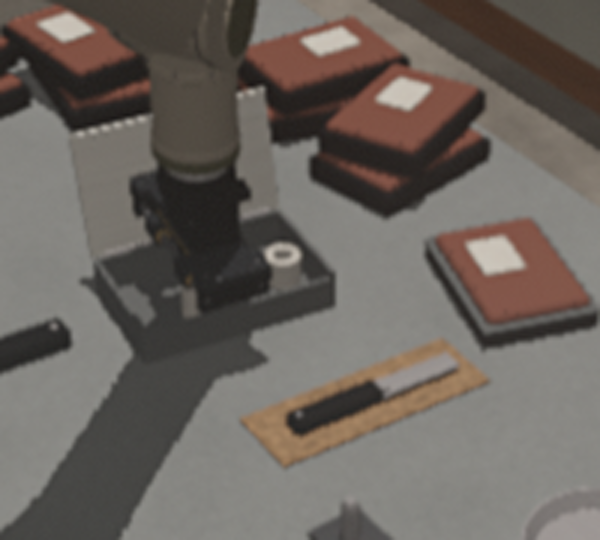

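>>> send_rows(steps=[[0, 0, 0, 0, 0, 0, 1], [0, 0, 0, 0, 0, 0, 1], [1.2, 0, 0, 0, -0.0005, -0.015, 1], [1.2, 0, 0, 0, -0.001, -0.019, 1], [1.2, 0, 0, 0, -0.001, -0.019, 1], [1, 0.3, 0, 0, -0.0015, -0.019, 1], [0, 0, 0, 0, -0.002, -0.019, 1], [0, 0, 0, 0, 0, 0, 1], [0, 0, 0, 0, 0, 0, 1], [0, 0, 0, 0, 0, 0, 1]])

```text
time: 37.25
ee_pos: [0.5157, 0.1663, 0.1225]
eef_rot: [0.072, 0.997, -0.002, -0.002]
ft_force: [0.6, 0.3, -0.5]
width: 0.037
```

```bash
python3 m2.py 24; cat > m.py <<'E'
from bx import *
plan([(10,[.4515,-.1848,.12],172.2,0,0,1)])
E
python3 m.py
```

```text
t 37.25 pos [0.5157 0.1663 0.1225] w 0.037 F [ 0.6  0.3 -0.5] T [ 0.14 -0.14 -0.06]
axes x [-0.989  0.144  0.004] y [ 0.144  0.989 -0.004] z [-0.004 -0.004 -1.   ] j7 [ 0.29  0.36 -0.81  1.78  0.29  1.12  0.81]
tcp box -0.0246 -0.0306
[-0.0,-0.0,-0.1,0.0013,-0.0357,0.0004,1],
[-0.0,-0.0,-0.1,0.0013,-0.0357,0.0004,1],
[-0.0,-0.0,-0.1,0.0013,-0.0357,0.0004,1],
[-0.0,-0.0,-0.1,0.0014,-0.0357,0.0003,1],
[-0.0,-0.0,-0.1,0.0014,-0.0357,0.0003,1],
[-0.0,-0.0,-0.1,0.0014,-0.0357,0.0003,1],
[-0.0,-0.0,-0.1,0.0014,-0.0357,0.0003,1],
[-0.0,-0.0,-0.1,0.0015,-0.0357,0.0003,1],
[-0.0,-0.0,-0.1,0.0015,-0.0357,0.0003,1],
[-0.0,-0.0,-0.1,0.0015,-0.0357,0.0002,1],
--
rows 10
```

View pics/s24.png

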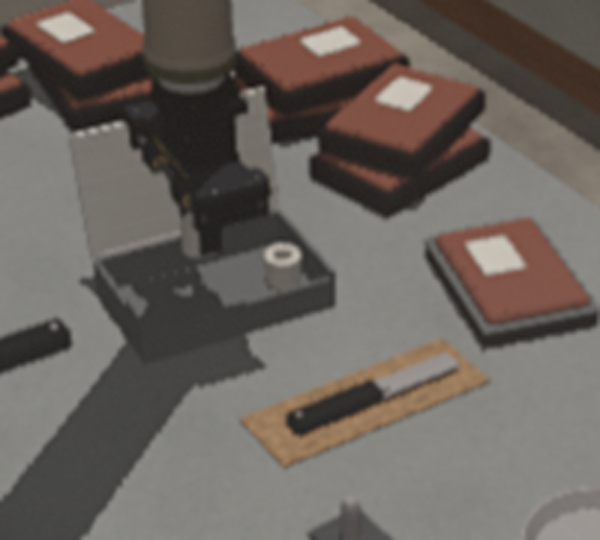

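>>> send_rows(steps=[[0, 0, 0, 0.0015, -0.0355, 0, 1], [0, 0, 0, 0.0015, -0.0355, 0, 1], [0, 0, 0, 0.0015, -0.0355, 0, 1], [0, 0, 0, 0.0015, -0.0355, 0, 1], [0, 0, 0, 0.0015, -0.0355, 0, 1], [0, 0, 0, 0.0015, -0.0355, 0, 1], [0, 0, 0, 0.0015, -0.0355, 0, 1], [0, 0, 0, 0.0015, -0.0355, 0, 1], [0, 0, 0, 0.0015, -0.0335, 0, 1], [0, 0, 0, 0, -0.027, 0, 1]])

```text
time: 38.35
ee_pos: [0.4471, -0.1803, 0.117]
eef_rot: [0.068, 0.998, 0.0, -0.007]
ft_force: [0.8, 0.7, -0.2]
width: 0.0368
```

```bash
cat > m.py <<'E'
from bx import *
st()
plan([(3,[.4513,-.1848,.088],172.2,0,0,1)])
E
python3 m.py
```

```text
t 38.35 pos [ 0.4471 -0.1803  0.117 ] w 0.0368 F [ 0.8  0.7 -0.2] T [ 0.1  -0.17  0.01]
axes x [-0.991  0.136  0.013] y [ 0.136  0.991 -0.   ] z [-0.013  0.002 -1.   ] j7 [ 0.88  0.2  -0.64  1.94  0.14  1.06  1.62]
[-0.0,-0.3,-0.0,-0.0017,-0.0013,0.0096,1],
[-0.0,-0.3,-0.0,-0.0017,-0.0013,0.0096,1],
[-0.0,-0.3,-0.0,-0.0016,-0.0013,0.0097,1],
rows 3
```

>>> send_rows(steps=[[0, -0.3, 0, -0.0015, -0.0005, 0.009, 1], [0, -0.3, 0, -0.0015, -0.0005, 0.009, 1], [0, -0.3, 0, -0.001, 0, 0.008, 1], [0, 0, 0, 0, 0, 0, 1], [0, 0, 0, 0, 0, 0, 1], [0, 0, 0, 0, 0, 0, 1], [0, 0, 0, 0, 0, 0, 1], [0, 0, 0, 0, 0, 0, 1], [0, 0, 0, 0, 0, 0, 1], [0, 0, 0, 0, 0, 0, 1]])

```text
time: 39.35
ee_pos: [0.4503, -0.1812, 0.0879]
eef_rot: [0.068, 0.998, 0.001, 0.001]
ft_force: [-0.0, -1.1, -0.5]
width: 0.037
```

```bash
sed -i 's/M\[:,2\]\*.031/M[:,2]*.026/g' m4.py; python3 m4.py 25
```

```text
t 39.35 pos [ 0.4503 -0.1812  0.0879] w 0.037 F [-0.  -1.1 -0.5] T [ 0.06 -0.12  0.01]
axes x [-0.991  0.136 -0.001] y [0.136 0.991 0.001] z [ 0.001  0.001 -1.   ] j7 [ 0.87  0.24 -0.63  1.97  0.16  0.99  1.59]
tcp-gauge [-0.0012  0.0036]
```

View pics/s25.png

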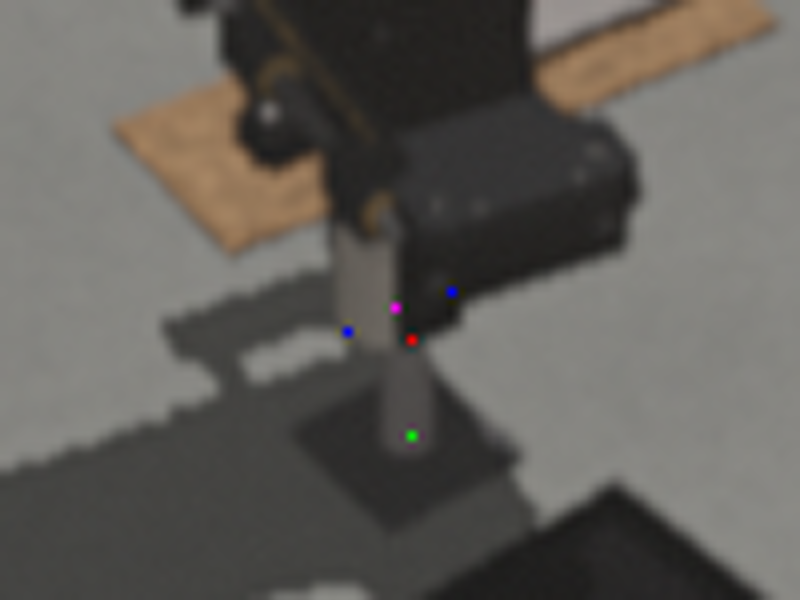

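>>> send_rows(steps=[[0, 0, 0, -0.0025, -0.003, 0.003, 1], [0, 0, 0, 0, 0, 0, 1], [0, 0, 0, 0, 0, 0.005, 1], [0, 0, 0, 0, 0, 0.004, 1], [0, 0, 0, 0, 0, 0.001, 1], [0, 0, 0, 0, 0, 0, 1], [0, 0, 0, 0, 0, 0, 1], [0, 0, 0, 0, 0, 0, 1], [0, 0, 0, 0, 0, 0, 1], [0, 0, 0, 0, 0, 0, 1]])

```text
time: 40.45
ee_pos: [0.4526, -0.1849, 0.0735]
eef_rot: [0.068, 0.998, 0.001, 0.001]
ft_force: [-0.3, -0.1, -0.5]
width: 0.0369
```

```bash
 python3 m4.py 26
```

```text
t 40.45 pos [ 0.4526 -0.1849  0.0735] w 0.0369 F [-0.3 -0.1 -0.5] T [ 0.11 -0.13 -0.02]
axes x [-0.991  0.136 -0.001] y [0.136 0.991 0.001] z [ 0.001  0.001 -1.   ] j7 [ 0.86  0.26 -0.62  1.97  0.19  0.96  1.58]
tcp-gauge [ 0.0011 -0.0001]
```

View pics/s26.png

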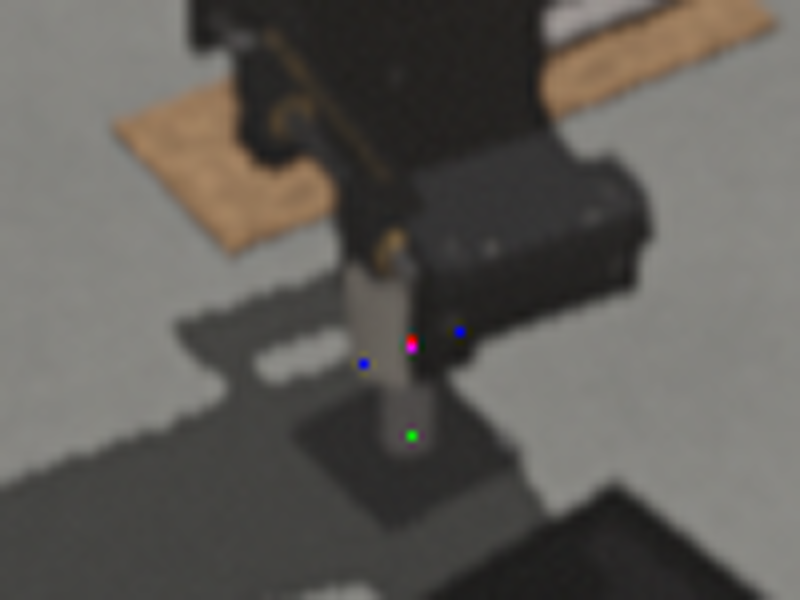

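>>> send_rows(steps=[[0, 0, 0, -0.001, 0, 0, 1], [0, 0, 0, 0, 0, 0.001, 1], [0, 0, 0, 0, 0, 0, 1], [0, 0, 0, 0, 0, 0, -0.1], [0, 0, 0, 0, 0, 0, -0.1], [0, 0, 0, 0, 0, 0, -0.1], [0, 0, 0, 0, 0, 0, -0.1], [0, 0, 0, 0, 0, 0, -0.1], [0, 0, 0, 0, 0, 0, -0.1], [0, 0, 0, 0, 0, 0, -0.1]])

```text
time: 41.55
ee_pos: [0.4537, -0.1852, 0.0726]
eef_rot: [0.068, 0.998, 0.001, 0.001]
ft_force: [-0.2, 0.2, 0.4]
width: 0.0481
```

```bash
 python3 m4.py 27
```

```text
t 41.55 pos [ 0.4537 -0.1852  0.0726] w 0.0481 F [-0.2  0.2  0.4] T [ 0.14 -0.12 -0.  ]
axes x [-0.991  0.136 -0.001] y [0.136 0.991 0.001] z [ 0.001  0.001 -1.   ] j7 [ 0.86  0.27 -0.62  1.97  0.19  0.96  1.58]
tcp-gauge [ 0.0022 -0.0004]
```

View pics/s27.png

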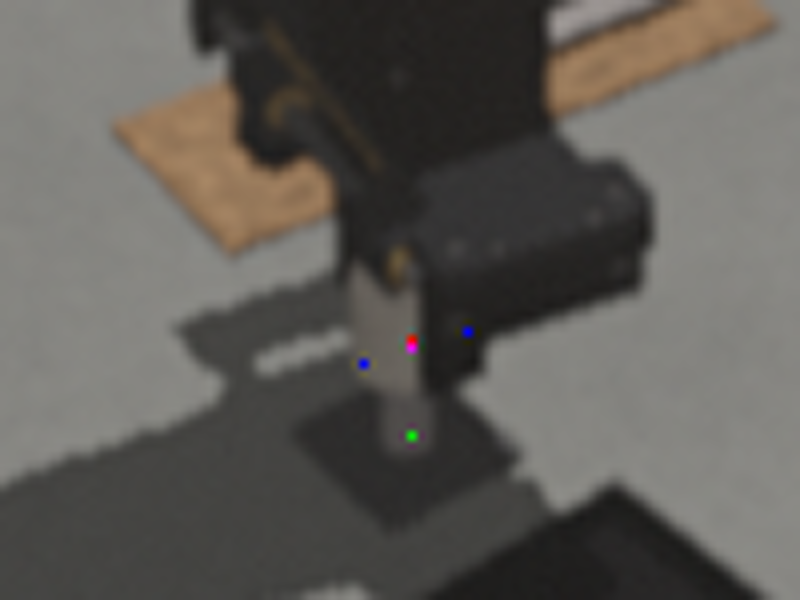

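>>> send_rows(steps=[[0, 0, 0, 0, 0, -0.02, -0.1], [0, 0, 0, 0, 0, -0.025, -0.1], [0, 0, 0, 0, 0, -0.02, -0.1], [0, 0, 0, 0, 0, 0, -0.1], [0, 0, 0, 0, 0, 0, -0.1], [0, 0, 0, 0, 0, 0, -0.1], [0, 0, 0, 0, 0, 0, -0.1], [0, 0, 0, 0, 0, 0, -0.1], [0, 0, 0, 0, 0, 0, -0.1], [0, 0, 0, 0, 0, 0, -0.1]])

```text
time: 42.65
ee_pos: [0.4514, -0.1843, 0.1358]
eef_rot: [0.068, 0.998, 0.002, -0.002]
ft_force: [0.1, 0.8, -0.4]
width: 0.0478
```

```bash
 python3 m4.py 28; python3 - <<'E'
from h import *
for z in(.044,.046,.05):
    for dx in(-.019,.019): print(z,proj("side",[.4515+dx*.815,-.1848-dx*.579,z])[0], proj("side",[.4515+dx*.815,-.1848-dx*.579,z+.034])[0])
print(proj("side",[.4515,-.1848,.04])[0].astype(int))
E
```

```text
t 42.65 pos [ 0.4514 -0.1843  0.1358] w 0.0478 F [ 0.1  0.8 -0.4] T [ 0.1  -0.17 -0.04]
axes x [-0.991  0.136  0.005] y [0.136 0.991 0.004] z [-0.004  0.004 -1.   ] j7 [ 0.89  0.18 -0.64  1.91  0.12  1.1   1.64]
tcp-gauge [-0.0001  0.0005]
0.044 [299.41738091 277.97937423] [299.30926592 268.3155247 ]
0.044 [313.80705389 278.06091255] [313.8964873  268.39965983]
0.046 [299.41111485 277.41813678] [299.30279911 267.73881518]
0.046 [313.81224823 277.49982459] [313.90182394 267.82310682]
0.05 [299.3985481 276.2929854] [299.28982908 266.58259879]
0.05 [313.82266154 276.37497338] [313.91252295 266.66720475]
[306 279]
```

View pics/s28.png

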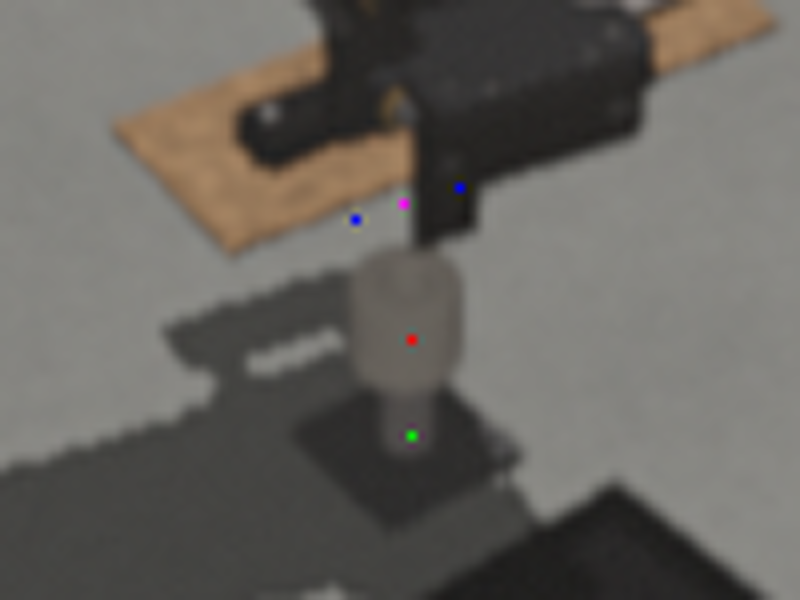

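>>> send_rows(steps=[[0, -0.2, 0, 0, 0, 0.018, -0.1], [0, 0, 0, 0, 0, 0.02, -0.1], [0, 0, 0, 0, 0, 0.015, -0.1], [0, 0, 0, 0, 0, 0.003, -0.1], [0, 0, 0, 0, 0, 0, -0.1], [0, 0, 0, 0, 0, 0, 1], [0, 0, 0, 0, 0, 0, 1], [0, 0, 0, 0, 0, 0, 1], [0, 0, 0, 0, 0, 0, 1], [0, 0, 0, 0, 0, 0, 1]])

```text
time: 43.75
ee_pos: [0.4534, -0.185, 0.0816]
eef_rot: [0.068, 0.998, 0.001, 0.002]
ft_force: [0.2, 0.6, 0.0]
width: 0.0361
```

```bash
cat > m.py <<'E'
from bx import *
s=st()
plan([(2,[*s["ee_pos"][:2],.115],172.2,0,0,1),(7,[.6235,-.332,.11],172.2,0,0,1)])
E
python3 m.py
```

```text
t 43.75 pos [ 0.4534 -0.185   0.0816] w 0.0361 F [0.2 0.6 0. ] T [ 0.08 -0.1  -0.08]
axes x [-0.991  0.136 -0.004] y [0.136 0.991 0.002] z [ 0.004  0.001 -1.   ] j7 [ 0.87  0.25 -0.63  1.96  0.18  0.98  1.59]
[0.0,0.1,-0.0,-0.0001,0.0000,-0.0167,1],
[0.0,0.1,-0.0,-0.0000,0.0000,-0.0167,1],
[0.0,0.0,0.0,-0.0269,-0.0175,0.0007,1],
[0.0,0.0,0.0,-0.0269,-0.0175,0.0007,1],
[0.0,0.0,-0.0,-0.0269,-0.0175,0.0007,1],
[0.0,0.0,0.0,-0.0269,-0.0175,0.0007,1],
[0.0,0.0,0.0,-0.0269,-0.0175,0.0007,1],
[0.0,0.0,-0.0,-0.0269,-0.0175,0.0007,1],
[0.0,0.0,-0.0,-0.0269,-0.0175,0.0007,1],
rows 9
```

>>> send_rows(steps=[[0, 0, 0, 0, 0, -0.018, 1], [0, 0, 0, 0, 0, -0.018, 1], [0, 0, 0, -0.025, -0.0165, 0, 1], [0, 0, 0, -0.027, -0.0175, 0, 1], [0, 0, 0, -0.027, -0.0175, 0.0005, 1], [0, 0, 0, -0.027, -0.0175, 0.0005, 1], [0, 0, 0, -0.027, -0.0175, 0.0005, 1], [0, 0, 0, -0.025, -0.0165, 0.0005, 1], [0, 0, 0, -0.015, -0.011, 0, 1], [0, 0, 0, 0, 0, 0, 1]])

```text
time: 44.75
ee_pos: [0.6146, -0.328, 0.1177]
eef_rot: [0.069, 0.998, -0.001, 0.002]
ft_force: [-1.2, -0.2, -0.6]
width: 0.0359
```

```bash
cat > m.py <<'E'
from bx import *
s=st()
p,d=camera("side")
cv2.imwrite("pics/s29.png",cv2.resize(p[220:380,290:490],None,fx=4,fy=4))
p,d=camera("top"); cv2.imwrite("pics/t29.png",cv2.resize(p[170:310,320:480],None,fx=4,fy=4))
plan([(3,[.6235,-.332,.05],172.2,0,0,1)])
E
python3 m.py
```

```text
t 44.75 pos [ 0.6146 -0.328   0.1177] w 0.0359 F [-1.2 -0.2 -0.6] T [ 0.11 -0.14  0.  ]
axes x [-0.991  0.137 -0.005] y [ 0.137  0.991 -0.002] z [ 0.004 -0.003 -1.   ] j7 [ 0.78  0.62 -0.53  1.37  0.32  1.23  1.66]
[-0.0,0.1,-0.0,-0.0035,-0.0015,0.0226,1],
[-0.0,0.1,-0.0,-0.0035,-0.0015,0.0226,1],
[-0.0,0.1,-0.0,-0.0035,-0.0015,0.0226,1],
rows 3
```

View pics/s29.png

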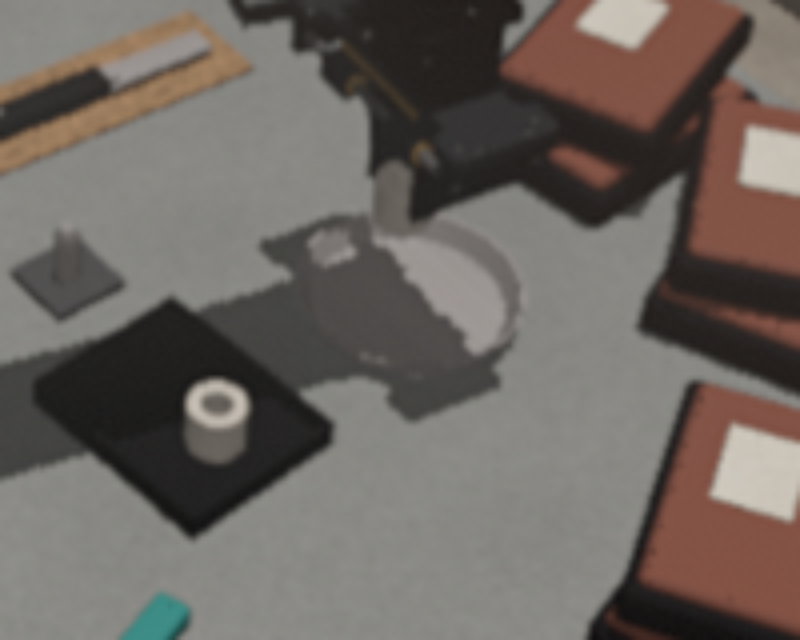

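View pics/t29.png

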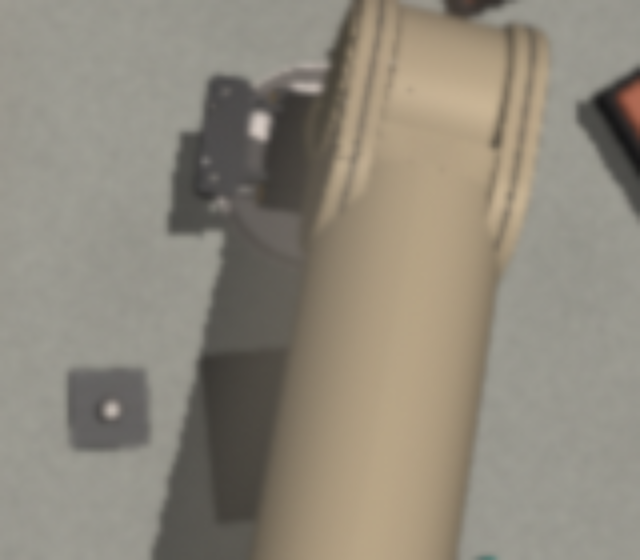

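>>> send_rows(steps=[[0, 0.2, 0, -0.001, 0.007, 0.015, 1], [0, 0.2, 0, -0.001, 0.007, 0.02, 1], [0, 0, 0, -0.0005, 0.006, 0.02, 1], [0, 0, 0, 0, 0, 0.01, 1], [0, 0, 0, 0, 0, 0, 1], [0, 0, 0, 0, 0, 0, 1], [0, 0, 0, 0, 0, 0, 1], [0, 0, 0, 0, 0, 0, 1], [0, 0, 0, 0, 0, 0, 1], [0, 0, 0, 0, 0, 0, 1]])

```text
time: 45.85
ee_pos: [0.6175, -0.3021, 0.0518]
eef_rot: [0.067, 0.998, -0.001, -0.001]
ft_force: [-0.3, -0.9, -0.8]
width: 0.0362
```

```bash
python3 -c "
from h import *
st()
p,d=camera('side')
cv2.imwrite('pics/s30.png',cv2.resize(p[220:380,290:490],None,fx=4,fy=4))
"
```

```text
t 45.85 pos [ 0.6175 -0.3021  0.0518] w 0.0362 F [-0.3 -0.9 -0.8] T [ 0.1  -0.17  0.02]
axes x [-0.991  0.133  0.002] y [ 0.133  0.991 -0.002] z [-0.002 -0.002 -1.   ] j7 [ 0.75  0.67 -0.52  1.44  0.35  1.12  1.6 ]
```

View pics/s30.png

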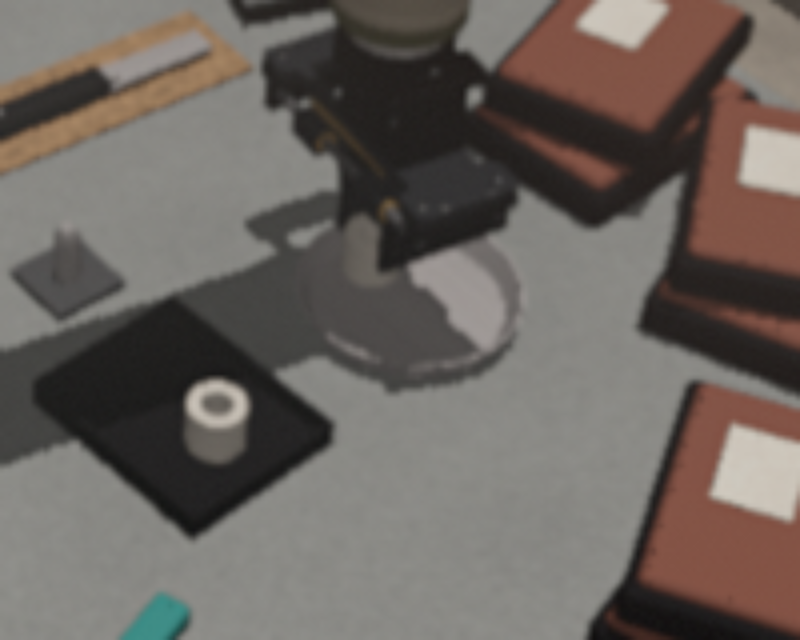

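>>> send_rows(steps=[[0, 0, 0, -0.002, -0.004, 0.004, 1], [0, 0, 0, 0, 0, 0.004, 1], [0, 0, 0, 0, 0, 0, 1], [0, 0, 0, 0, 0, 0, 1], [0, 0, 0, 0, 0, 0, -0.1], [0, 0, 0, 0, 0, 0, -0.1], [0, 0, 0, 0, 0, 0, -0.1], [0, 0, 0, 0, 0, -0.015, -0.1], [0, 0, 0, 0, 0, -0.03, -0.1], [0, 0, 0, 0, 0, -0.035, -0.1]])

```text
time: 46.9
ee_pos: [0.6167, -0.3057, 0.122]
eef_rot: [0.067, 0.998, 0.001, -0.005]
ft_force: [0.9, -0.5, 0.4]
width: 0.0479
```

```bash
cat > m.py <<'E'
from bx import *
st()
p,d=camera('side')
cv2.imwrite('pics/s31.png',cv2.resize(p[220:380,290:490],None,fx=4,fy=4))
plan([(15,W3(.0767,-.05,.14),172.2,0,-18,-.1)])
E
python3 m.py
```

```text
t 46.9 pos [ 0.6167 -0.3057  0.122 ] w 0.0479 F [ 0.9 -0.5  0.4] T [ 0.05 -0.22 -0.04]
axes x [-0.991  0.133  0.01 ] y [0.133 0.991 0.001] z [-0.009  0.002 -1.   ] j7 [ 0.76  0.61 -0.54  1.38  0.32  1.25  1.64]
[-1.2,-0.0,0.0,0.0043,0.0290,-0.0007,-0.1],
[-1.2,-0.0,0.0,0.0043,0.0290,-0.0001,-0.1],
[-1.2,-0.0,0.0,0.0043,0.0290,0.0005,-0.1],
[-1.2,-0.0,0.0,0.0043,0.0290,0.0011,-0.1],
[-1.2,-0.0,0.0,0.0043,0.0290,0.0017,-0.1],
[-1.2,-0.0,0.0,0.0043,0.0289,0.0023,-0.1],
[-1.2,-0.0,0.0,0.0043,0.0289,0.0029,-0.1],
[-1.2,-0.0,0.0,0.0043,0.0288,0.0035,-0.1],
[-1.2,-0.0,0.0,0.0044,0.0287,0.0041,-0.1],
[-1.2,-0.0,0.0,0.0044,0.0286,0.0047,-0.1],
--
[-1.2,-0.0,0.0,0.0044,0.0285,0.0053,-0.1],
[-1.2,-0.0,0.0,0.0044,0.0284,0.0059,-0.1],
[-1.2,-0.0,0.0,0.0044,0.0283,0.0065,-0.1],
[-1.2,-0.0,0.0,0.0044,0.0281,0.0071,-0.1],
[-1.2,-0.0,0.0,0.0044,0.0280,0.0077,-0.1],
rows 15
```

View pics/s31.png

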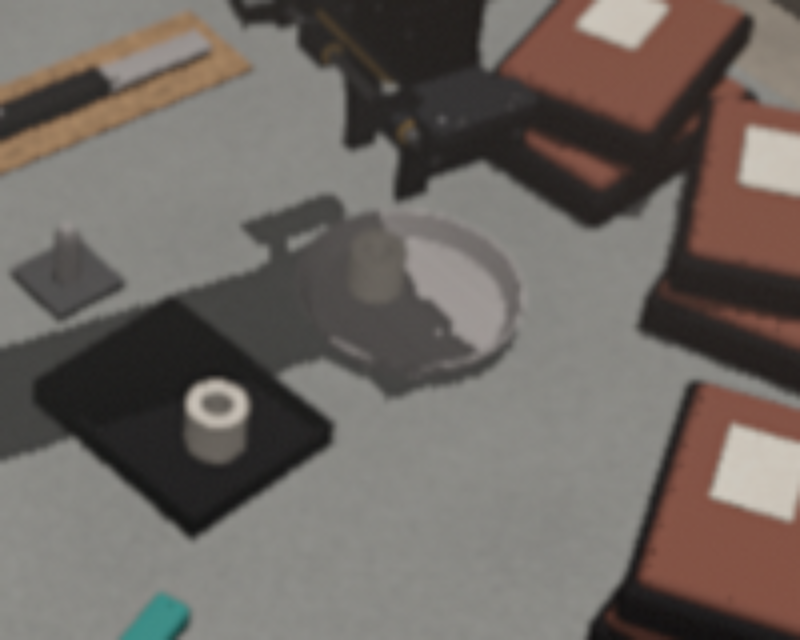

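>>> send_rows(steps=[[0, -0.2, 0, 0.004, 0.029, -0.001, -0.1], [0, -0.2, 0, 0.004, 0.029, -0.001, -0.1], [0, 0, 0, 0.0045, 0.0295, 0, -0.1], [0, 0, 0, 0.0045, 0.0295, 0, -0.1], [0, 0, 0, 0.0045, 0.0295, 0, -0.1], [0, 0, 0, 0.0045, 0.0295, 0, -0.1], [0, 0, 0, 0.0045, 0.0295, 0, -0.1], [0, 0, 0, 0.0045, 0.0295, 0, -0.1], [0, 0, 0, 0.0045, 0.0295, 0, -0.1], [0, 0, 0, 0.0045, 0.0295, 0, -0.1]])

```text
time: 47.95
ee_pos: [0.6203, -0.0052, 0.1464]
eef_rot: [0.071, 0.997, -0.005, 0.013]
ft_force: [-0.2, 0.6, 0.2]
width: 0.0477
```

```bash
cat > m.py <<'E'
from bx import *
st()
p,d=camera('top'); cv2.imwrite('pics/t32.png',cv2.resize(p[170:310,140:300],None,fx=4,fy=4))
plan([(8,W3(.0767,-.005,.11),172.2,0,-18,-.1)])
E
python3 m.py
```

```text
t 47.95 pos [ 0.6203 -0.0052  0.1464] w 0.0477 F [-0.2  0.6  0.2] T [ 0.17 -0.14 -0.05]
axes x [-0.99   0.142 -0.027] y [ 0.142  0.99  -0.009] z [ 0.025 -0.013 -1.   ] j7 [ 0.43  0.45 -0.65  1.59  0.31  1.18  1.15]
[-2.3,0.2,0.0,0.0032,0.0218,0.0044,-0.1],
[-2.3,0.2,0.0,0.0031,0.0216,0.0053,-0.1],
[-2.3,0.2,0.0,0.0031,0.0214,0.0062,-0.1],
[-2.3,0.2,0.0,0.0031,0.0211,0.0070,-0.1],
[-2.3,0.2,0.0,0.0031,0.0208,0.0079,-0.1],
[-2.3,0.2,0.0,0.0031,0.0205,0.0087,-0.1],
[-2.3,0.2,0.0,0.0031,0.0201,0.0095,-0.1],
[-2.3,0.2,0.0,0.0031,0.0197,0.0103,-0.1],
rows 8
```

View pics/t32.png

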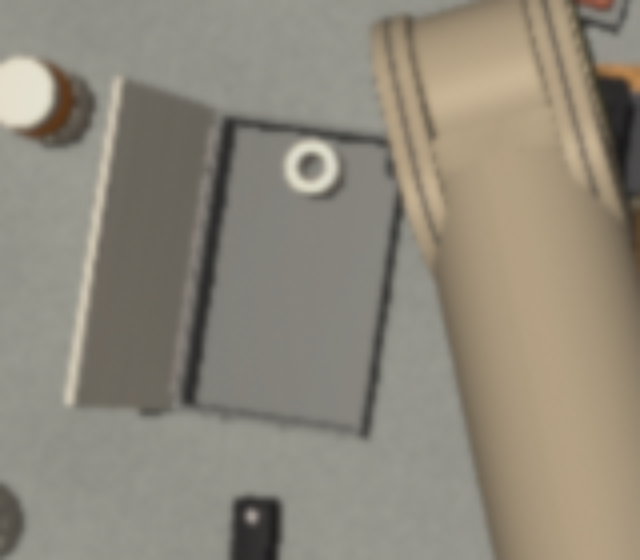

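>>> send_rows(steps=[[-3, 0.2, 0, 0.003, 0.022, 0.0045, -0.1], [-3, 0.2, 0, 0.003, 0.0215, 0.0055, -0.1], [-3, 0.2, 0, 0.003, 0.0215, 0.006, -0.1], [-3, 0.2, 0, 0.003, 0.021, 0.007, -0.1], [-3, 0.2, 0, 0.003, 0.021, 0.008, -0.1], [-2, 0.2, 0, 0.003, 0.0205, 0.0085, -0.1], [-1, 0, 0, 0.003, 0.018, 0.0095, -0.1], [0, 0, 0, 0.002, 0.008, 0.01, -0.1], [0, 0, 0, 0, 0, 0.005, -0.1], [0, 0, 0, 0, 0, 0, -0.1]])

```text
time: 49.0
ee_pos: [0.6214, 0.1791, 0.1154]
eef_rot: [0.06, 0.985, 0.158, 0.018]
ft_force: [-0.1, -0.1, -0.8]
width: 0.0479
```

```bash
python3 m2.py 33; cat > m.py <<'E'
from bx import *
plan([(2,W3(.0767,-.004,.08),172.2,-0,-18,-.1),(4,W3(.0767,-.003,.037),172.2,-0,-18,-.1)])
E
python3 m.py
```

```text
t 49.0 pos [0.6214 0.1791 0.1154] w 0.0479 F [-0.1 -0.1 -0.8] T [-0.28 -0.05 -0.04]
axes x [-0.992  0.125 -0.017] y [0.113 0.943 0.314] z [ 0.055  0.309 -0.949] j7 [ 0.4   0.53 -0.78  1.64  0.09  0.97  1.12]
tcp box 0.0783 -0.0036
[0.2,0.4,0.4,0.0013,-0.0057,0.0171,-0.1],
[0.2,0.4,0.4,0.0012,-0.0056,0.0171,-0.1],
[0.0,0.0,0.0,-0.0000,-0.0031,0.0103,-0.1],
[0.0,0.0,0.0,-0.0000,-0.0031,0.0103,-0.1],
[-0.0,0.0,0.0,0.0000,-0.0031,0.0103,-0.1],
[0.0,0.0,0.0,-0.0000,-0.0031,0.0103,-0.1],
rows 6
```

View pics/s33.png

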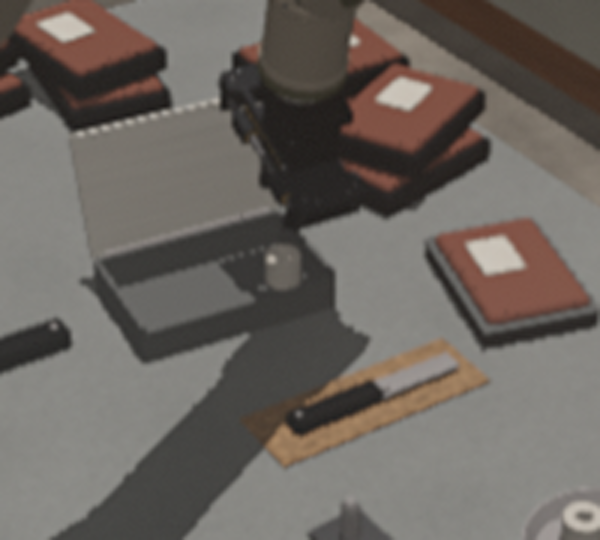

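>>> send_rows(steps=[[0.2, 0.4, 0.4, 0.002, -0.004, 0.017, -0.1], [0.2, 0.4, 0.4, 0.0015, -0.0045, 0.017, -0.1], [0, 0, 0, 0.0005, -0.0025, 0.01, -0.1], [0, 0, 0, 0.0005, -0.0025, 0.01, -0.1], [0, 0, 0, 0, -0.0025, 0.0105, -0.1], [0, 0, 0, 0, -0.0025, 0.0105, -0.1], [0, 0, 0, 0, 0, 0, -0.1], [0, 0, 0, 0, 0, 0, -0.1], [0, 0, 0, 0, 0, 0, -0.1], [0, 0, 0, 0, 0, 0, -0.1]])

```text
time: 50.1
ee_pos: [0.619, 0.1827, 0.0322]
eef_rot: [0.068, 0.986, 0.154, 0.01]
ft_force: [-0.4, 0.5, 0.2]
width: 0.0479
```

```bash
python3 m2.py 34; cat > m.py <<'E'
from bx import *
plan([(1,W3(.0767,-.004,.037),172.2,-0,-18,-.1),(5,W3(.0767,-.018,.034),172.2,-0,-5,-.1)])
E
python3 m.py
```

```text
t 50.1 pos [0.619  0.1827 0.0322] w 0.0479 F [-0.4  0.5  0.2] T [-0.28 -0.06 -0.02]
axes x [-0.99   0.138  0.001] y [0.132 0.943 0.305] z [ 0.041  0.303 -0.952] j7 [ 0.35  0.63 -0.72  1.68  0.16  0.84  1.09]
tcp box 0.0755 -0.0003
[-0.2,-0.0,-0.2,-0.0012,-0.0020,-0.0056,-0.1],
[2.6,-0.0,0.0,0.0000,-0.0028,-0.0003,-0.1],
[2.6,0.0,0.0,-0.0000,-0.0029,-0.0002,-0.1],
[2.6,0.0,-0.0,0.0000,-0.0029,-0.0000,-0.1],
[2.6,0.0,-0.0,-0.0000,-0.0029,0.0001,-0.1],
[2.6,-0.0,0.0,0.0000,-0.0029,0.0002,-0.1],
rows 6
```

>>> send_rows(steps=[[1, 0, 0, -0.001, -0.002, -0.0025, -0.1], [2.4, 0, 0, 0, -0.003, 0, -0.1], [2.4, 0, 0, 0, -0.003, 0, -0.1], [2.4, 0, 0, 0, -0.003, 0, -0.1], [2.4, 0, 0, 0, -0.003, 0, -0.1], [2, 0, 0, 0, -0.003, 0, -0.1], [0, 0, 0, 0, 0, 0, -0.1], [0, 0, 0, 0, 0, 0, 1], [0, 0, 0, 0, 0, 0, 1], [0, 0, 0, 0, 0, 0, 1]])

```text
time: 51.2
ee_pos: [0.6202, 0.1654, 0.0355]
eef_rot: [0.07, 0.997, 0.041, 0.005]
ft_force: [0.9, 1.1, 2.2]
width: 0.0364
```

```bash
python3 m2.py 35
```

```text
t 51.2 pos [0.6202 0.1654 0.0355] w 0.0364 F [0.9 1.1 2.2] T [0.25 0.03 0.  ]
axes x [-0.99   0.14  -0.005] y [0.139 0.987 0.082] z [ 0.017  0.08  -0.997] j7 [ 0.16  0.61 -0.61  1.62  0.32  0.98  0.91]
tcp box 0.079 -0.0173
```

View pics/s35.png

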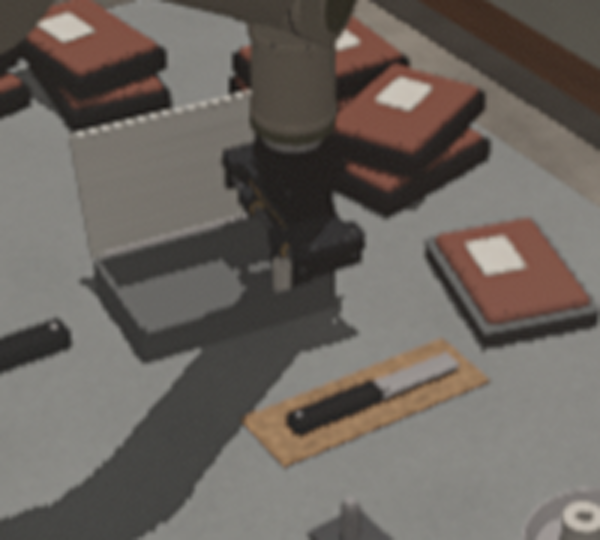

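>>> send_rows(steps=[[0, 0, 0, 0, 0, 0, 1], [1.2, 0, 0, 0, -0.0005, -0.015, 1], [1.2, 0, 0, 0, -0.001, -0.019, 1], [1.2, 0, 0, 0, -0.001, -0.019, 1], [1, 0.3, 0, 0, -0.0015, -0.019, 1], [0, 0, 0, 0, -0.002, -0.019, 1], [0, 0, 0, 0, 0, 0, 1], [0, 0, 0, 0, 0, 0, 1], [0, 0, 0, 0, 0, 0, 1], [0, 0, 0, 0, 0, 0, 1]])

```text
time: 52.3
ee_pos: [0.6166, 0.1513, 0.124]
eef_rot: [0.072, 0.997, -0.002, -0.004]
ft_force: [0.8, 0.4, -0.8]
width: 0.0366
```

```bash
python3 m2.py 36; cat > m.py <<'E'
from bx import *
plan([(11,[.4515,-.1848,.125],172.2,0,0,1)])
E
python3 m.py
```

```text
t 52.3 pos [0.6166 0.1513 0.124 ] w 0.0366 F [ 0.8  0.4 -0.8] T [ 0.06 -0.12  0.01]
axes x [-0.99   0.144  0.007] y [ 0.144  0.99  -0.006] z [-0.008 -0.004 -1.   ] j7 [ 0.14  0.52 -0.61  1.53  0.31  1.2   0.9 ]
tcp box 0.0773 -0.0318
[-0.0,-0.0,-0.0,0.0105,-0.0324,0.0002,1],
[-0.0,-0.0,-0.0,0.0105,-0.0324,0.0001,1],
[-0.0,-0.0,-0.0,0.0105,-0.0324,0.0001,1],
[-0.0,-0.0,-0.0,0.0105,-0.0324,0.0001,1],
[-0.0,-0.0,-0.0,0.0106,-0.0324,0.0001,1],
[-0.0,-0.0,-0.0,0.0106,-0.0324,0.0001,1],
[-0.0,-0.0,-0.0,0.0106,-0.0323,0.0000,1],
[-0.0,-0.0,-0.0,0.0106,-0.0323,0.0000,1],
[-0.0,-0.0,-0.0,0.0107,-0.0323,-0.0000,1],
[-0.0,-0.0,-0.0,0.0107,-0.0323,-0.0000,1],
--
[-0.0,-0.0,-0.0,0.0107,-0.0323,-0.0001,1],
rows 11
```

View pics/s36.png

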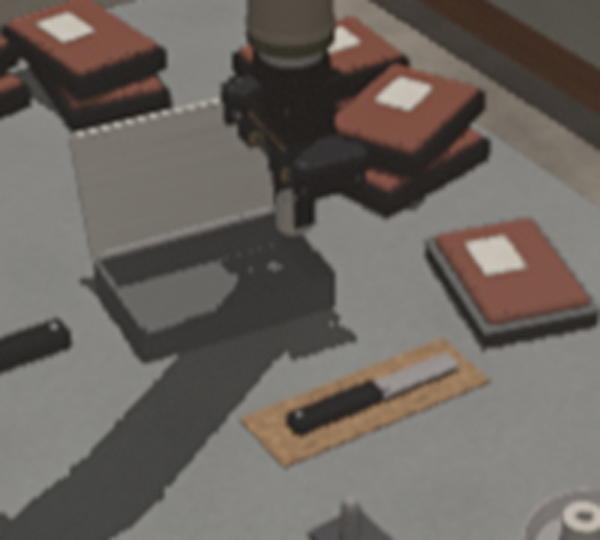

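>>> send_rows(steps=[[0, 0, 0, 0.0105, -0.0325, 0, 1], [0, 0, 0, 0.0105, -0.0325, 0, 1], [0, 0, 0, 0.0105, -0.0325, 0, 1], [0, 0, 0, 0.0105, -0.0325, 0, 1], [0, 0, 0, 0.0105, -0.0325, 0, 1], [0, 0, 0, 0.0105, -0.0325, 0, 1], [0, 0, 0, 0.0105, -0.0325, 0, 1], [0, 0, 0, 0.0105, -0.0325, 0, 1], [0, 0, 0, 0.0105, -0.0325, 0, 1], [0, 0, 0, 0.0105, -0.0325, 0, 1]])

```text
time: 53.4
ee_pos: [0.4599, -0.1606, 0.122]
eef_rot: [0.068, 0.998, -0.0, -0.006]
ft_force: [1.1, -0.1, 0.4]
width: 0.0367
```

```bash
cat > m.py <<'E'
from bx import *
st()
plan([(3,[.4520,-.1848,.092],172.2,0,0,1)])
E
python3 m.py
```

```text
t 53.4 pos [ 0.4599 -0.1606  0.122 ] w 0.0367 F [ 1.1 -0.1  0.4] T [ 0.12 -0.17  0.04]
axes x [-0.991  0.135  0.012] y [ 0.135  0.991 -0.001] z [-0.012  0.    -1.   ] j7 [ 0.72  0.18 -0.52  1.93  0.11  1.07  1.59]
[-0.0,-0.2,0.0,0.0014,-0.0083,0.0100,1],
[-0.0,-0.2,0.0,0.0014,-0.0083,0.0100,1],
[-0.0,-0.2,0.0,0.0015,-0.0084,0.0100,1],
rows 3
```

>>> send_rows(steps=[[0, -0.2, 0, 0.0015, -0.008, 0.006, 1], [0, -0.2, 0, 0.0015, -0.008, 0.009, 1], [0, -0.2, 0, 0.0015, -0.004, 0.009, 1], [0, 0, 0, 0, 0, 0, 1], [0, 0, 0, 0, 0, 0, 1], [0, 0, 0, 0, 0, 0, 1], [0, 0, 0, 0, 0, 0, 1], [0, 0, 0, 0, 0, 0, 1], [0, 0, 0, 0, 0, 0, 1], [0, 0, 0, 0, 0, 0, 1]])

```text
time: 54.4
ee_pos: [0.452, -0.1803, 0.0958]
eef_rot: [0.068, 0.998, -0.0, -0.001]
ft_force: [-0.1, 0.2, -0.9]
width: 0.0365
```

```bash
sed -i 's/M\[:,2\]\*.026/M[:,2]*.0305/g' m4.py; python3 m4.py 37
```

```text
t 54.4 pos [ 0.452  -0.1803  0.0958] w 0.0365 F [-0.1  0.2 -0.9] T [ 0.1  -0.11  0.  ]
axes x [-0.991  0.135  0.001] y [ 0.135  0.991 -0.001] z [-0.001 -0.001 -1.   ] j7 [ 0.75  0.21 -0.5   1.96  0.12  1.    1.63]
tcp-gauge [0.0005 0.0045]
```

View pics/s37.png

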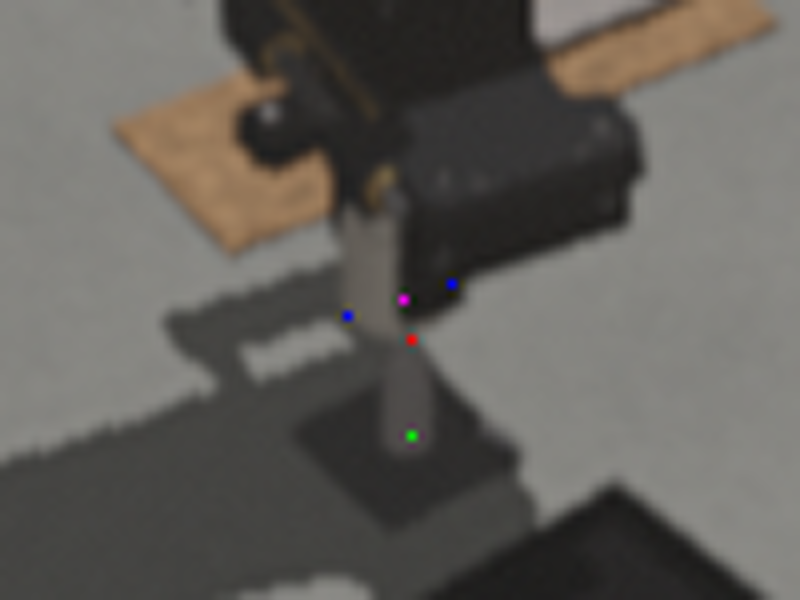

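>>> send_rows(steps=[[0, 0, 0, -0.002, -0.004, 0.003, 1], [0, 0, 0, 0, 0, 0.002, 1], [0, 0, 0, 0, 0, 0.005, 1], [0, 0, 0, 0, 0, 0.005, 1], [0, 0, 0, 0, 0, 0.002, 1], [0, 0, 0, 0, 0, 0, 1], [0, 0, 0, 0, 0, 0, 1], [0, 0, 0, 0, 0, 0, 1], [0, 0, 0, 0, 0, 0, 1], [0, 0, 0, 0, 0, 0, 1]])

```text
time: 55.5
ee_pos: [0.4532, -0.1851, 0.077]
eef_rot: [0.068, 0.998, -0.0, -0.001]
ft_force: [0.7, -0.4, -1.0]
width: 0.0368
```

```bash
python3 m4.py 38
```

```text
t 55.5 pos [ 0.4532 -0.1851  0.077 ] w 0.0368 F [ 0.7 -0.4 -1. ] T [ 0.12 -0.14 -0.04]
axes x [-0.991  0.135  0.002] y [ 0.135  0.991 -0.001] z [-0.002 -0.    -1.   ] j7 [ 0.74  0.24 -0.49  1.97  0.14  0.97  1.62]
tcp-gauge [ 0.0017 -0.0003]
```

View pics/s38.png

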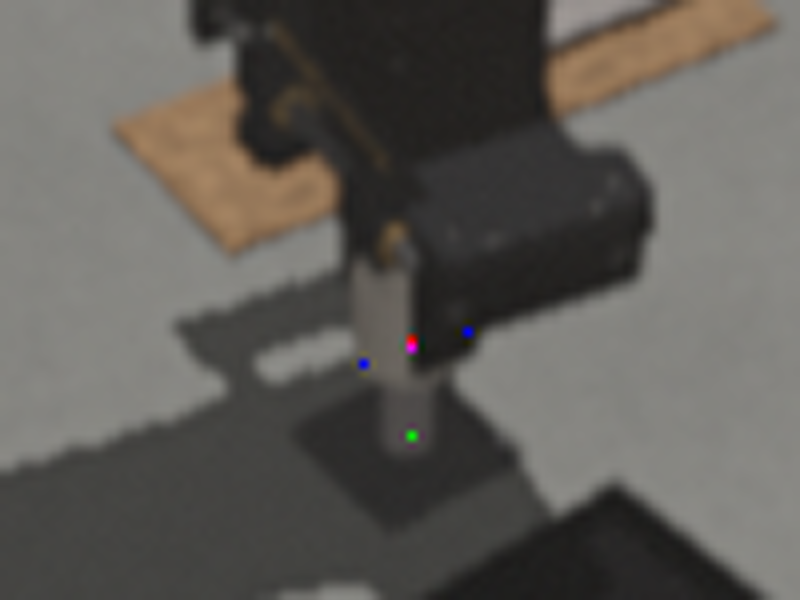

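Sleeve sits over the pin with its left edge at x=352, same as the first sleeve. Releasing.

>>> send_rows(steps=[[0, 0, 0, 0, 0, 0.0015, 1], [0, 0, 0, 0, 0, 0, 1], [0, 0, 0, 0, 0, 0, -0.1], [0, 0, 0, 0, 0, 0, -0.1], [0, 0, 0, 0, 0, 0, -0.1], [0, 0, 0, 0, 0, 0, -0.1], [0, 0, 0, 0, 0, 0, -0.1], [0, 0, 0, 0, 0, 0, -0.1], [0, 0, 0, 0, 0, 0, -0.1], [0, 0, 0, 0, 0, 0, -0.1]])

```text
time: 56.6
ee_pos: [0.4535, -0.1852, 0.0756]
eef_rot: [0.068, 0.998, -0.0, -0.001]
ft_force: [0.3, -0.0, 0.0]
width: 0.0479
```

```bash
python3 m4.py 39
```

```text
t 56.6 pos [ 0.4535 -0.1852  0.0756] w 0.0479 F [ 0.3 -0.   0. ] T [ 0.09 -0.13 -0.01]
axes x [-0.991  0.135  0.001] y [ 0.135  0.991 -0.001] z [-0.001 -0.001 -1.   ] j7 [ 0.74  0.24 -0.49  1.97  0.14  0.96  1.62]
tcp-gauge [ 0.002  -0.0004]
```

View pics/s39.png

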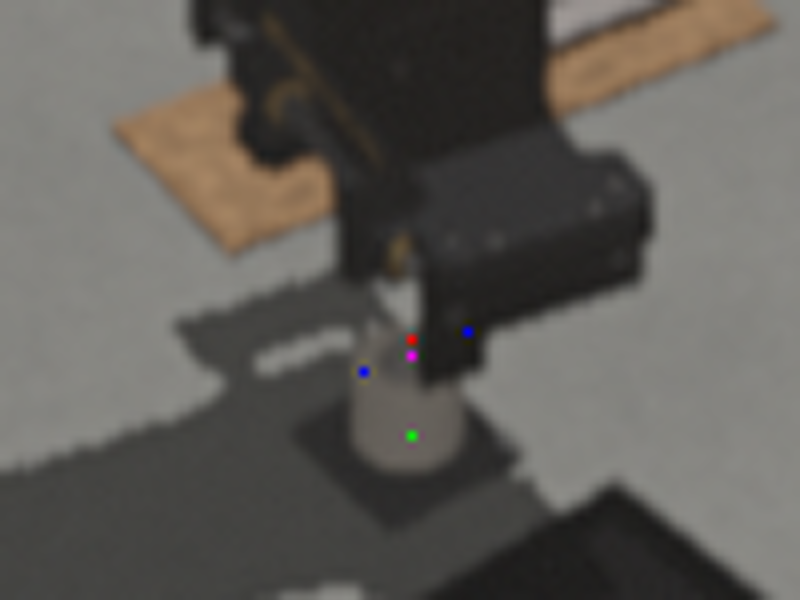

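Sleeve 4 slid down to the foot, so it goes in the tray. Regripping and lifting.

>>> send_rows(steps=[[0, 0, 0, 0.0005, 0, 0.012, -0.1], [0, 0, 0, 0.0005, 0, 0.012, -0.1], [0, 0, 0, 0, 0, 0.012, -0.1], [0, 0, 0, 0, 0, 0.001, -0.1], [0, 0, 0, 0, 0, 0, -0.1], [0, 0, 0, 0, 0, 0, 1], [0, 0, 0, 0, 0, 0, 1], [0, 0, 0, 0, 0, 0, 1], [0, 0, 0, 0, 0, 0, 1], [0, 0, 0, 0, 0, 0, 1]])

```text
time: 57.7
ee_pos: [0.4521, -0.1849, 0.0349]
eef_rot: [0.068, 0.998, -0.0, -0.001]
ft_force: [-0.5, 0.1, -0.2]
width: 0.0362
```

>>> send_rows(steps=[[0, 0, 0, 0, 0, -0.012, 1], [0, 0, 0, 0, 0, -0.015, 1], [0, 0, 0, 0, 0, -0.015, 1], [0, 0, 0, 0, 0, -0.015, 1], [0, 0, 0, 0, 0, -0.01, 1], [0, 0, 0, 0, 0, 0, 1], [0, 0, 0, 0, 0, 0, 1], [0, 0, 0, 0, 0, 0, 1], [0, 0, 0, 0, 0, 0, 1], [0, 0, 0, 0, 0, 0, 1]])

```text
time: 58.7
ee_pos: [0.4519, -0.1845, 0.1072]
eef_rot: [0.067, 0.998, -0.0, -0.001]
ft_force: [-0.0, -0.7, 0.3]
width: 0.0363
```

```bash
cat > m.py <<'E'
from bx import *
st()
p,d=camera("side"); cv2.imwrite("pics/s40.png",cv2.resize(p[240:400,270:470],None,fx=3,fy=3))
plan([(4,[.438,-.293,.10],172.2,0,0,1)])
E
python3 m.py
```

```text
t 58.7 pos [ 0.4519 -0.1845  0.1072] w 0.0363 F [-0.  -0.7  0.3] T [ 0.08 -0.13 -0.03]
axes x [-0.991  0.135  0.002] y [ 0.135  0.991 -0.   ] z [-0.002 -0.    -1.   ] j7 [ 0.76  0.2  -0.5   1.95  0.11  1.03  1.64]
[-0.0,-0.0,0.0,-0.0002,-0.0274,0.0018,1],
[-0.0,-0.0,0.0,-0.0002,-0.0274,0.0018,1],
[-0.0,-0.0,0.0,-0.0002,-0.0274,0.0018,1],
[-0.0,-0.0,0.0,-0.0003,-0.0274,0.0018,1],
rows 4
```

View pics/s40.png

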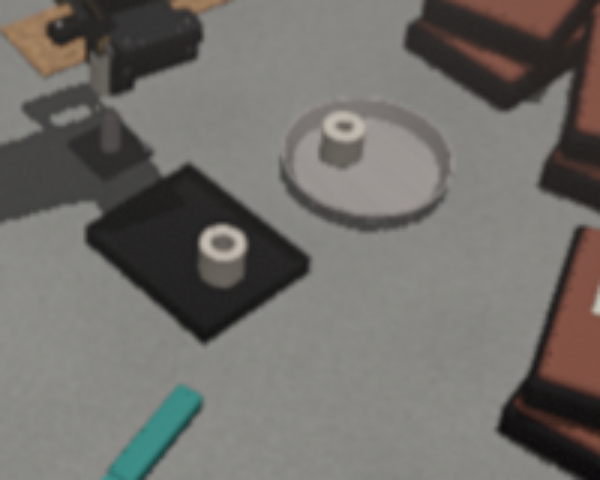

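```bash
cat > m.py <<'E'
from bx import *
plan([(4,[.412,-.306,.09],172.2,0,0,1)])
E
python3 m.py
```

```text
[-0.0,-0.0,0.0,0.0058,-0.0315,0.0043,1],
[-0.0,-0.0,0.0,0.0058,-0.0315,0.0043,1],
[-0.0,-0.0,0.0,0.0058,-0.0315,0.0043,1],
[-0.0,-0.0,0.0,0.0057,-0.0315,0.0043,1],
rows 4
```

>>> send_rows(steps=[[0, 0, 0, 0.006, -0.03, 0, 1], [0, 0, 0, 0.006, -0.031, 0, 1], [0, 0, 0, 0.006, -0.031, 0.006, 1], [0, 0, 0, 0.005, -0.025, 0.006, 1], [0, 0, 0, 0, 0, 0.006, 1], [0, 0, 0, 0, 0, 0, 1], [0, 0, 0, 0, 0, 0, 1], [0, 0, 0, 0, 0, 0, 1], [0, 0, 0, 0, 0, 0, 1], [0, 0, 0, 0, 0, 0, 1]])

```text
time: 59.75
ee_pos: [0.4135, -0.2971, 0.0874]
eef_rot: [0.064, 0.998, 0.001, -0.002]
ft_force: [0.3, 0.4, -0.4]
width: 0.0363
```

```bash
cat > m.py <<'E'
from bx import *
st()
p,d=camera("side"); cv2.imwrite("pics/s41.png",cv2.resize(p[240:400,270:470],None,fx=4,fy=4))
plan([(3,[.412,-.306,.036],172.2,0,0,1)])
E
python3 m.py
```

```text
t 59.75 pos [ 0.4135 -0.2971  0.0874] w 0.0363 F [ 0.3  0.4 -0.4] T [ 0.07 -0.12 -0.03]
axes x [-0.992  0.128  0.003] y [0.128 0.992 0.002] z [-0.003  0.002 -1.   ] j7 [ 0.9   0.26 -0.41  1.91  0.12  1.    1.88]
[0.0,-0.1,0.2,0.0001,-0.0031,0.0172,1],
[0.0,-0.1,0.2,0.0001,-0.0030,0.0172,1],
[0.0,-0.1,0.2,0.0001,-0.0030,0.0172,1],
rows 3
```

View pics/s41.png

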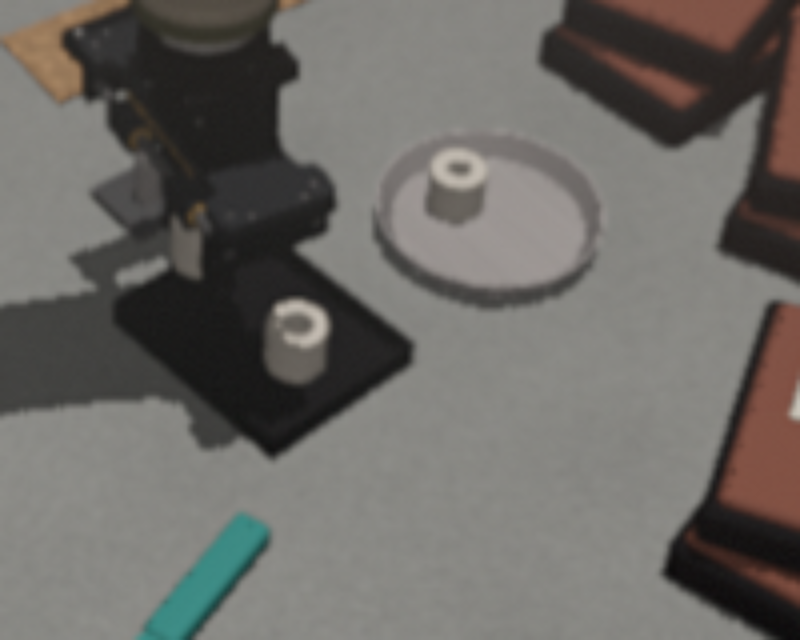

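>>> send_rows(steps=[[0, 0, 0, 0, -0.003, 0.016, 1], [0, 0, 0, 0, -0.003, 0.017, 1], [0, 0, 0, 0, -0.003, 0.015, 1], [0, 0, 0, 0, 0, 0, 1], [0, 0, 0, 0, 0, 0, 1], [0, 0, 0, 0, 0, 0, 1], [0, 0, 0, 0, 0, 0, 1], [0, 0, 0, 0, 0, 0, 1], [0, 0, 0, 0, 0, 0, 1], [0, 0, 0, 0, 0, 0, 1]])

```text
time: 60.8
ee_pos: [0.4155, -0.3059, 0.0426]
eef_rot: [0.063, 0.998, -0.001, 0.001]
ft_force: [0.2, -0.1, -0.7]
width: 0.0359
```

```bash
python3 -c "
from h import *
st()"
```

```text
t 60.8 pos [ 0.4155 -0.3059  0.0426] w 0.0359 F [ 0.2 -0.1 -0.7] T [ 0.06 -0.12 -0.05]
axes x [-0.992  0.125 -0.003] y [ 0.125  0.992 -0.001] z [ 0.003 -0.002 -1.   ] j7 [ 0.9   0.33 -0.4   1.93  0.16  0.9   1.87]
```

>>> send_rows(steps=[[0, 0, 0, 0, 0, 0.006, 1], [0, 0, 0, 0, 0, 0.003, 1], [0, 0, 0, 0, 0, 0, 1], [0, 0, 0, 0, 0, 0, 1], [0, 0, 0, 0, 0, 0, 0], [0, 0, 0, 0, 0, 0, 0], [0, 0, 0, 0, 0, 0, 0], [0, 0, 0, 0, 0, -0.015, 0], [0, 0, 0, 0, 0, -0.03, 0], [0, 0, 0, 0, 0, -0.04, 0]])

```text
time: 61.8
ee_pos: [0.4127, -0.3037, 0.1174]
eef_rot: [0.062, 0.998, 0.002, -0.002]
ft_force: [0.9, -0.6, -0.8]
width: 0.0434
```

```bash
cat > m.py <<'E'
from bx import *
st()
p,d=camera("side"); cv2.imwrite("pics/s42.png",cv2.resize(p[240:400,270:470],None,fx=4,fy=4))
E
python3 m.py; python3 lid.py
```

```text
t 61.8 pos [ 0.4127 -0.3037  0.1174] w 0.0434 F [ 0.9 -0.6 -0.8] T [ 0.03 -0.18  0.04]
axes x [-0.992  0.124  0.005] y [0.124 0.992 0.004] z [-0.004  0.005 -1.   ] j7 [ 0.92  0.23 -0.41  1.88  0.1   1.06  1.91]
n 1188 z95 0.1313
fit Y=0.237 Z +0.0036  angle rad 1.803
edge Y at top 0.0343 Z 0.1278 ang 1.8330407374142799
```

View pics/s42.png

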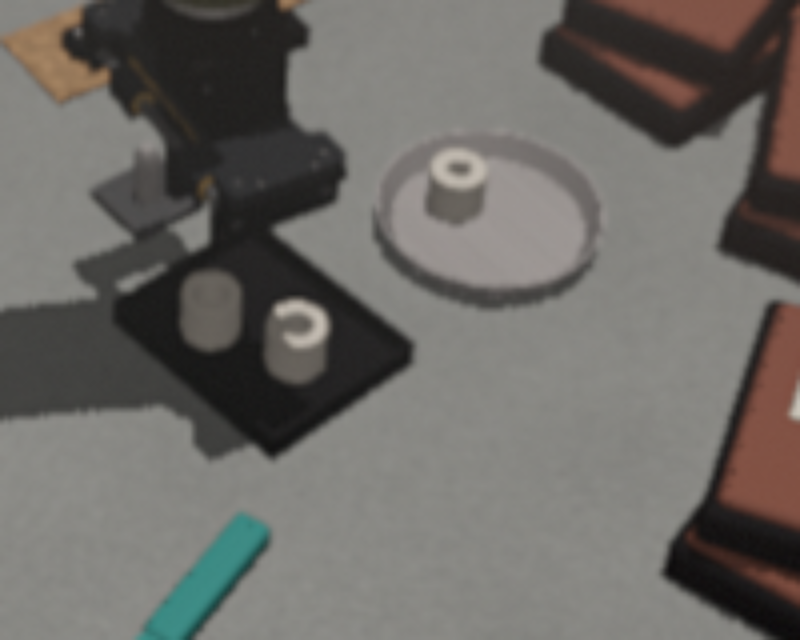

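```bash
cat > m.py <<'E'
from bx import *
plan([(4,[.425,-.27,.24],172.2,0,0,1),(16,W3(-.01,.12,.24),82.2,0,0,1)])
E
python3 m.py
```

```text
[-0.0,0.1,0.2,-0.0012,0.0091,-0.0293,1],
[-0.0,0.1,0.2,-0.0011,0.0092,-0.0293,1],
[-0.0,0.1,0.2,-0.0011,0.0092,-0.0293,1],
[-0.0,0.1,0.2,-0.0010,0.0092,-0.0293,1],
[0.0,0.0,5.6,-0.0028,0.0372,-0.0000,1],
[0.0,0.0,5.6,0.0008,0.0373,-0.0000,1],
[0.0,0.0,5.6,0.0045,0.0370,-0.0000,1],
[0.0,0.0,5.6,0.0081,0.0364,-0.0000,1],
[0.0,0.0,5.6,0.0116,0.0355,-0.0000,1],
[0.0,0.0,5.6,0.0150,0.0341,-0.0000,1],
--
[0.0,0.0,5.6,0.0183,0.0325,-0.0000,1],
[0.0,0.0,5.6,0.0214,0.0306,-0.0000,1],
[0.0,0.0,5.6,0.0243,0.0283,-0.0000,1],
[0.0,0.0,5.6,0.0270,0.0258,-0.0000,1],
[0.0,0.0,5.6,0.0294,0.0230,-0.0000,1],
[0.0,0.0,5.6,0.0315,0.0200,-0.0000,1],
[0.0,0.0,5.6,0.0333,0.0169,-0.0000,1],
[0.0,0.0,5.6,0.0348,0.0135,-0.0000,1],
[0.0,0.0,5.6,0.0359,0.0100,-0.0000,1],
[0.0,0.0,5.6,0.0367,0.0065,-0.0000,1],
--
rows 20
```

>>> send_rows(steps=[[0, 0, 0, -0.001, 0.009, -0.0295, 1], [0, 0, 0, -0.001, 0.009, -0.0295, 1], [0, 0, 0, -0.001, 0.009, -0.0295, 1], [0, 0, 0, -0.001, 0.009, -0.0295, 1], [0, 0, 5.6, -0.003, 0.037, 0, 1], [0, 0, 5.6, 0.001, 0.0375, 0, 1], [0, 0, 5.6, 0.0045, 0.037, 0, 1], [0, 0, 5.6, 0.008, 0.0365, 0, 1], [0, 0, 5.6, 0.0115, 0.0355, 0, 1], [0, 0, 5.6, 0.015, 0.034, 0, 1]], force=30)

```text
time: 62.9
ee_pos: [0.4711, -0.0468, 0.2538]
eef_rot: [0.362, 0.932, -0.002, 0.009]
ft_force: [1.4, -0.7, -0.2]
width: 0.0006
```

```bash
cat > m.py <<'E'
from bx import *
st()
plan([(10,W3(-.01,.125,.24),82.2,0,0,1)])
E
python3 m.py
```

```text
t 62.9 pos [ 0.4711 -0.0468  0.2538] w 0.0006 F [ 1.4 -0.7 -0.2] T [ 0.02 -0.16 -0.01]
axes x [-0.738  0.675 -0.018] y [0.675 0.738 0.002] z [ 0.014 -0.011 -1.   ] j7 [ 0.66  0.01 -0.66  1.8   0.02  1.31  0.83]
[0.1,0.1,5.5,0.0187,0.0324,0.0011,1],
[0.1,0.1,5.5,0.0218,0.0304,0.0011,1],
[0.1,0.1,5.5,0.0246,0.0282,0.0011,1],
[0.1,0.1,5.5,0.0272,0.0257,0.0011,1],
[0.1,0.1,5.5,0.0296,0.0229,0.0011,1],
[0.1,0.1,5.5,0.0316,0.0200,0.0012,1],
[0.1,0.1,5.5,0.0334,0.0168,0.0012,1],
[0.1,0.1,5.5,0.0349,0.0135,0.0012,1],
[0.1,0.1,5.5,0.0360,0.0101,0.0013,1],
[0.1,0.1,5.5,0.0368,0.0066,0.0013,1],
--
rows 10
```

>>> send_rows(steps=[[0, 0.1, 5.5, 0.0185, 0.0325, 0.001, 1], [0, 0.1, 5.5, 0.022, 0.0305, 0.001, 1], [0, 0.1, 5.5, 0.0245, 0.028, 0.001, 1], [0, 0.1, 5.5, 0.027, 0.0255, 0.001, 1], [0, 0.1, 5.5, 0.0295, 0.023, 0.001, 1], [0, 0.1, 5.5, 0.0315, 0.02, 0.001, 1], [0, 0.1, 5.5, 0.0335, 0.017, 0.001, 1], [0, 0, 5.5, 0.035, 0.0135, 0.001, 1], [0, 0, 5.5, 0.036, 0.01, 0.001, 1], [0, 0, 5.5, 0.037, 0.0065, 0.001, 1]])

```text
time: 63.9
ee_pos: [0.5587, 0.3316, 0.2497]
eef_rot: [0.766, 0.643, 0.005, 0.007]
ft_force: [0.5, -0.3, 0.7]
width: 0.0004
```

```bash
python3 m2.py 43; cat > m.py <<'E'
from bx import *
plan([(4,W3(-.01,.125,.15),82.2,0,0,1)])
E
python3 m.py
```

```text
t 63.9 pos [0.5587 0.3316 0.2497] w 0.0004 F [ 0.5 -0.3  0.7] T [-0.02 -0.07 -0.01]
axes x [ 0.173  0.985 -0.001] y [ 0.985 -0.173  0.018] z [ 0.017 -0.004 -1.   ] j7 [-0.08  0.47 -0.76  1.35  0.34  1.43 -1.  ]
tcp box -0.0045 0.139
[0.2,-0.0,-0.4,-0.0046,-0.0009,0.0247,1],
[0.2,-0.0,-0.4,-0.0046,-0.0008,0.0247,1],
[0.2,-0.0,-0.4,-0.0046,-0.0008,0.0247,1],
[0.2,-0.0,-0.4,-0.0046,-0.0007,0.0247,1],
rows 4
```

View pics/s43.png

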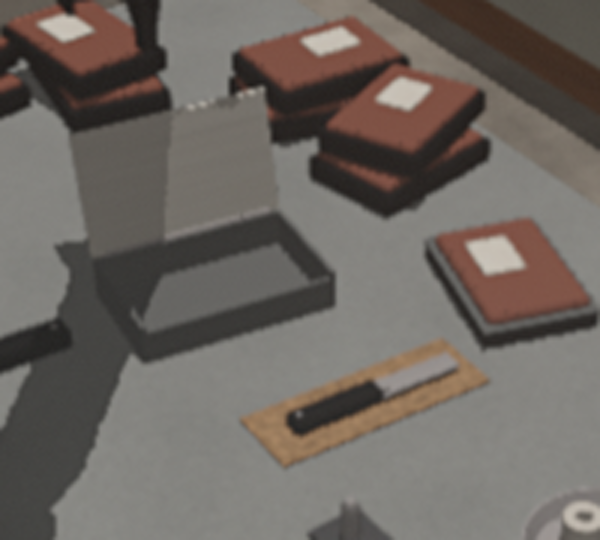

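>>> send_rows(steps=[[0, 0, -0.4, -0.002, -0.001, 0.022, 1], [0, 0, -0.4, -0.002, -0.001, 0.024, 1], [0, 0, -0.4, -0.002, -0.001, 0.024, 1], [0, 0, -0.4, 0, 0, 0.018, 1], [0, 0, 0, 0, 0, 0, 1], [0, 0, 0, 0, 0, 0, 1], [0, 0, 0, 0, 0, 0, 1], [0, 0, 0, 0, 0, 0, 1], [0, 0, 0, 0, 0, 0, 1], [0, 0, 0, 0, 0, 0, 1]])

```text
time: 65.0
ee_pos: [0.5552, 0.3314, 0.1663]
eef_rot: [0.753, 0.658, 0.009, 0.007]
ft_force: [0.1, 0.6, -0.1]
width: 0.0005
```

```bash
python3 m2.py 44; cat > m.py <<'E'
from bx import *
Q=lambda y,z: W3(-.008,y/1000,z/1000+.017)
plan([(3,Q(95,138),82.2,0,0,1),(3,Q(67,141),82.2,0,0,1),(3,Q(36,132),82.2,0,0,1)])
E
python3 m.py
```

```text
t 65.0 pos [0.5552 0.3314 0.1663] w 0.0005 F [ 0.1  0.6 -0.1] T [-0.01 -0.04 -0.05]
axes x [0.134 0.991 0.005] y [ 0.991 -0.134  0.022] z [ 0.022  0.002 -1.   ] j7 [-0.07  0.52 -0.75  1.48  0.38  1.27 -0.99]
tcp box -0.008 0.1383
[0.4,-0.1,0.0,-0.0144,-0.0001,0.0036,1],
[0.4,-0.1,0.0,-0.0144,-0.0000,0.0037,1],
[0.4,-0.1,0.0,-0.0144,-0.0000,0.0037,1],
[-0.0,0.0,0.0,-0.0093,0.0000,-0.0010,1],
[-0.0,0.0,0.0,-0.0093,-0.0000,-0.0010,1],
[-0.0,0.0,0.0,-0.0093,0.0000,-0.0010,1],
[-0.0,0.0,-0.0,-0.0103,-0.0000,0.0030,1],
[-0.0,0.0,0.0,-0.0103,0.0000,0.0030,1],
[-0.0,0.0,0.0,-0.0103,-0.0000,0.0030,1],
rows 9
```

View pics/t44.png

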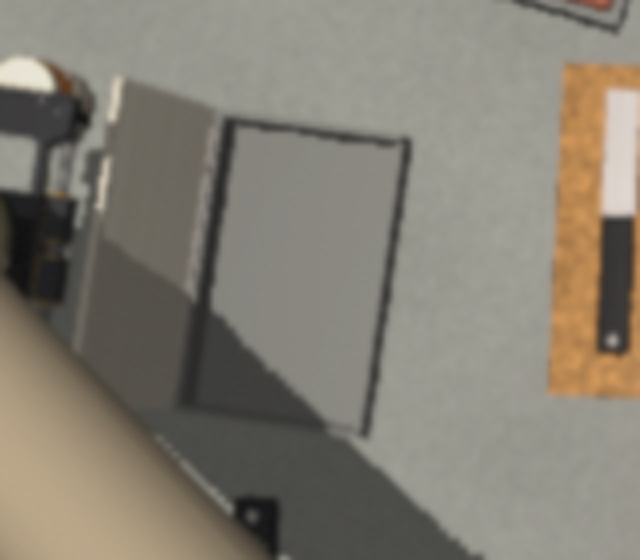

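>>> send_rows(steps=[[0.4, 0, 0, -0.0145, 0, 0.0035, 1], [0.4, 0, 0, -0.0145, 0, 0.0035, 1], [0.4, 0, 0, -0.0145, 0, 0.0035, 1], [0, 0, 0, -0.0095, 0, -0.001, 1], [0, 0, 0, -0.0095, 0, -0.001, 1], [0, 0, 0, -0.0095, 0, -0.001, 1], [0, 0, 0, -0.01, 0, 0.002, 1], [0, 0, 0, -0.01, 0, 0.003, 1], [0, 0, 0, 0, 0, 0, 1], [0, 0, 0, 0, 0, 0, 1]])

```text
time: 66.1
ee_pos: [0.5416, 0.2313, 0.1519]
eef_rot: [0.754, 0.657, 0.002, -0.002]
ft_force: [0.1, 0.6, 0.5]
width: 0.0007
```

```bash
python3 m2.py 45; cat > m.py <<'E'
from bx import *
Q=lambda y,z: W3(-.008,y/1000,z/1000+.017)
plan([(2,Q(36,132),82.2,0,0,1),(3,Q(9,112),82.2,0,0,1),(3,Q(-10,85),82.2,0,0,1)])
E
python3 m.py
```

```text
t 66.1 pos [0.5416 0.2313 0.1519] w 0.0007 F [0.1 0.6 0.5] T [ 0.05 -0.07 -0.01]
axes x [0.136 0.991 0.005] y [ 0.991 -0.136 -0.001] z [-0.     0.006 -1.   ] j7 [ 0.13  0.42 -0.76  1.64  0.3   1.2  -0.83]
tcp box -0.0078 0.0373
[-0.0,-0.2,0.0,-0.0008,-0.0000,0.0015,1],
[-0.0,-0.2,0.0,-0.0008,-0.0000,0.0015,1],
[0.0,-0.0,-0.0,-0.0090,0.0000,0.0067,1],
[0.0,-0.0,-0.0,-0.0090,0.0000,0.0067,1],
[0.0,-0.0,-0.0,-0.0090,0.0000,0.0067,1],
[0.0,0.0,-0.0,-0.0063,0.0000,0.0090,1],
[0.0,0.0,0.0,-0.0063,-0.0000,0.0090,1],
[0.0,0.0,0.0,-0.0063,0.0000,0.0090,1],
rows 8
```

View pics/t45.png

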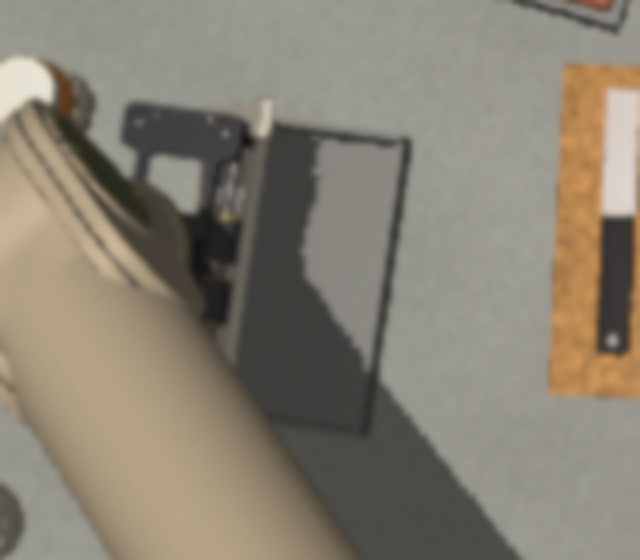

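View pics/s45.png

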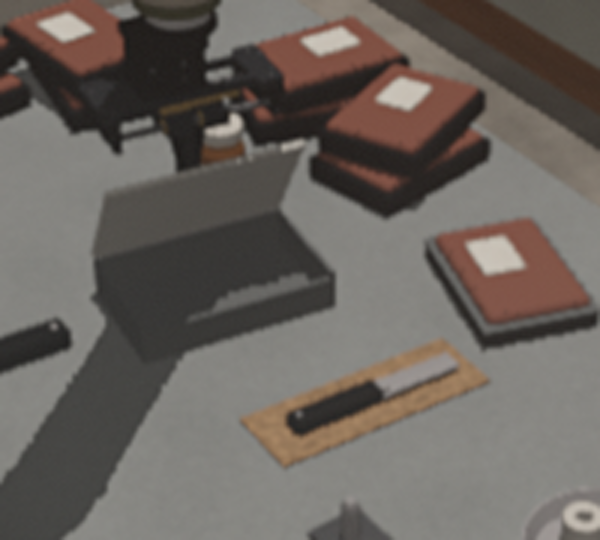

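>>> send_rows(steps=[[0, -0.2, 0, -0.006, 0, 0.004, 1], [0, -0.2, 0, -0.009, 0, 0.007, 1], [0, 0, 0, -0.009, 0, 0.007, 1], [0, 0, 0, -0.009, 0, 0.008, 1], [0, 0, 0, -0.0065, 0, 0.009, 1], [0, 0, 0, -0.0065, 0, 0.009, 1], [0, 0, 0, -0.005, 0, 0.01, 1], [0, 0, 0, 0, 0, 0.005, 1], [0, 0, 0, 0, 0, 0, 1], [0, 0, 0, 0, 0, 0, 1]])

```text
time: 67.2
ee_pos: [0.5333, 0.1767, 0.0865]
eef_rot: [0.753, 0.658, -0.002, -0.0]
ft_force: [0.4, -0.1, 1.2]
width: 0.0007
```

```bash
python3 m2.py 46; cat > m.py <<'E'
from bx import *
Q=lambda y,z: W3(-.008,y/1000,z/1000+.017)
plan([(3,Q(-18,56),82.2,0,0,1)])
E
python3 m.py
```

```text
t 67.2 pos [0.5333 0.1767 0.0865] w 0.0007 F [ 0.4 -0.1  1.2] T [-0.08 -0.1  -0.  ]
axes x [ 0.134  0.991 -0.002] y [ 0.991 -0.134 -0.003] z [-0.003 -0.002 -1.   ] j7 [ 0.2   0.44 -0.73  1.77  0.33  1.07 -0.78]
tcp box -0.0087 -0.0179
[-0.1,0.0,0.0,-0.0001,0.0002,0.0046,1],
[-0.1,0.0,0.0,-0.0001,0.0002,0.0046,1],
[-0.1,0.0,0.0,-0.0001,0.0002,0.0046,1],
rows 3
```

View pics/s46.png

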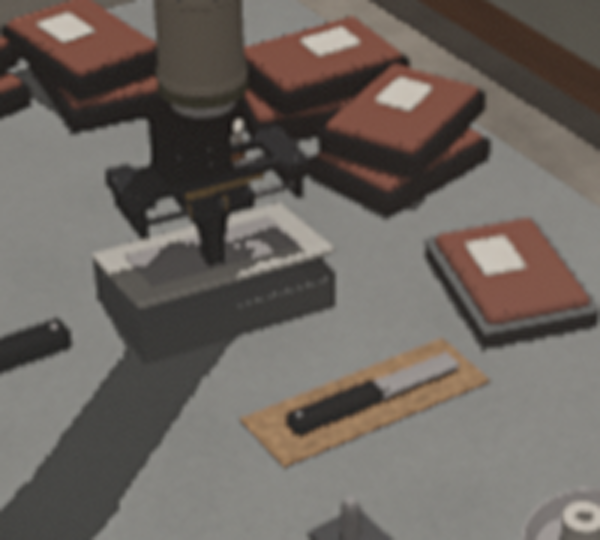

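>>> send_rows(steps=[[0, 0, 0, -0.008, 0, -0.001, 1], [0, 0, 0, -0.01, 0, 0, 1], [0, 0, 0, -0.006, 0, 0.003, 1], [0, 0, 0, 0, 0, 0.005, 1], [0, 0, 0, 0, 0, 0.005, 1], [0, 0, 0, 0, 0, 0.004, 1], [0, 0, 0, 0, 0, 0.002, 1], [0, 0, 0, 0, 0, 0.001, 1], [0, 0, 0, 0, 0, 0, 1], [0, 0, 0, 0, 0, 0, 1]])

```text
time: 68.3
ee_pos: [0.5308, 0.1513, 0.0706]
eef_rot: [0.753, 0.658, -0.002, 0.002]
ft_force: [0.7, -0.2, 1.0]
width: 0.001
```

```bash
python3 m2.py 47
```

```text
t 68.3 pos [0.5308 0.1513 0.0706] w 0.001 F [ 0.7 -0.2  1. ] T [-0.06 -0.15  0.02]
axes x [ 0.134  0.991 -0.005] y [ 0.991 -0.134  0.   ] z [-0.001 -0.005 -1.   ] j7 [ 0.24  0.43 -0.72  1.81  0.33  1.03 -0.75]
tcp box -0.0077 -0.0434
```

View pics/s47.png

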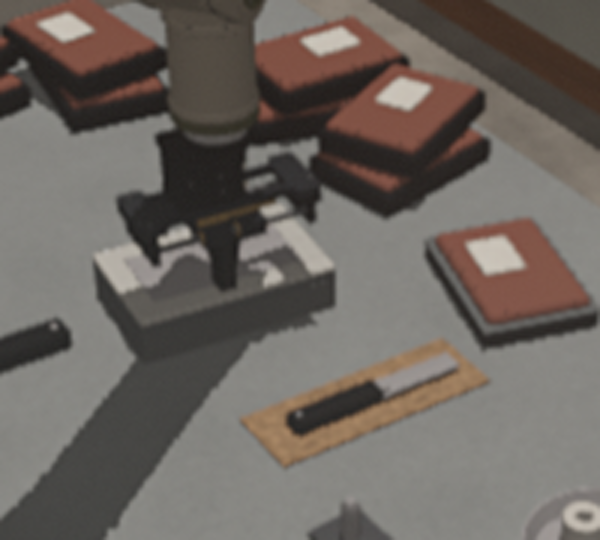

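>>> send_rows(steps=[[0, 0, 0, 0, 0, 0.001, 1], [0, 0, 0, 0, 0, 0.001, 1], [0, 0, 0, 0, 0, 0.0015, 1], [0, 0, 0, 0, 0, 0.0015, 1], [0, 0, 0, 0, 0, 0.0015, 1], [0, 0, 0, 0, 0, 0.0015, 1], [0, 0, 0, 0, 0, 0.0015, 1], [0, 0, 0, 0, 0, 0.0015, 1], [0, 0, 0, 0, 0, 0.0015, 1], [0, 0, 0, 0, 0, 0.0015, 1]])

```text
time: 69.4
ee_pos: [0.5309, 0.1515, 0.0702]
eef_rot: [0.753, 0.658, -0.005, 0.006]
ft_force: [-9.0, -5.1, 22.8]
width: 0.0005
```

```bash
python3 -c "
from h import *
st()"
```

```text
t 69.4 pos [0.5309 0.1515 0.0702] w 0.0005 F [-9.  -5.1 22.8] T [-1.02  2.14 -0.01]
axes x [ 0.134  0.991 -0.015] y [ 0.991 -0.134  0.002] z [-0.    -0.015 -1.   ] j7 [ 0.23  0.43 -0.72  1.8   0.34  1.04 -0.76]
```

>>> send_rows(steps=[[0, 0, 0, 0, 0, -0.02, 1], [0, 0, 0, 0, 0, -0.03, 1], [0, 0, 0, 0, 0, -0.035, 1], [0, 0, 0, -0.03, -0.02, -0.035, 1], [0, 0, 0, -0.04, -0.02, -0.02, 1], [0, 0, 0, -0.04, -0.02, 0, 1], [0, 0, 0, -0.04, -0.02, 0, 1], [0, 0, 0, -0.03, -0.02, 0, 1], [0, 0, 0, 0, 0, 0, 1], [0, 0, 0, 0, 0, 0, 1]])

```text
time: 70.4
ee_pos: [0.4031, -0.015, 0.2147]
eef_rot: [0.752, 0.659, -0.005, 0.004]
ft_force: [0.5, 0.9, 0.6]
width: 0.0005
```

```bash
cat > m.py <<'E'
from bx import *
st()
p,d=camera("top"); cv2.imwrite("pics/t50.png",p)
W=cloud("top",d).reshape(-1,3); q=W[:,:2]-C; X=q@bx;Y=q@by
for y0 in(-.06,-.03,0,.03,.055):
    m=(abs(X)<.1)&(abs(Y-y0)<.006)&(W[:,2]<.1); print("lid z at y",y0,np.median(W[m,2]).round(4),m.sum())
p,d=camera("side"); cv2.imwrite("pics/s50.png",p)
E
python3 m.py
```

```text
t 70.4 pos [ 0.4031 -0.015   0.2147] w 0.0005 F [0.5 0.9 0.6] T [ 0.05 -0.09  0.  ]
axes x [ 0.132  0.991 -0.013] y [ 0.991 -0.132 -0.   ] z [-0.002 -0.013 -1.   ] j7 [ 0.63 -0.13 -0.65  2.   -0.07  1.25 -0.13]
lid z at y -0.06 0.0393 531
lid z at y -0.03 0.0539 303
lid z at y 0 0.0539 300
lid z at y 0.03 0.0537 306
lid z at y 0.055 0.0531 293
```

View pics/t50.png

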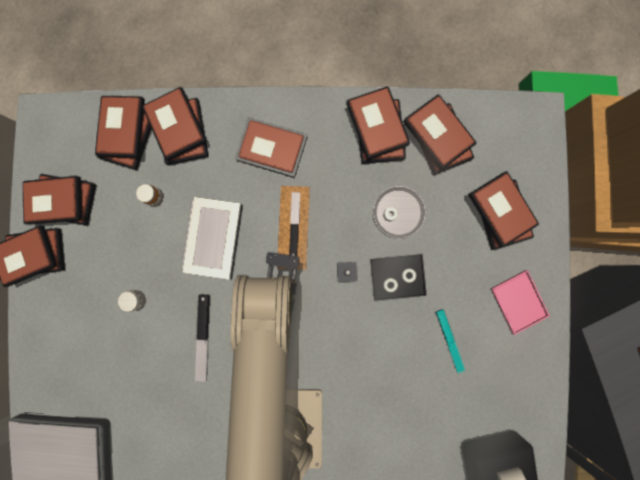

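View pics/s50.png

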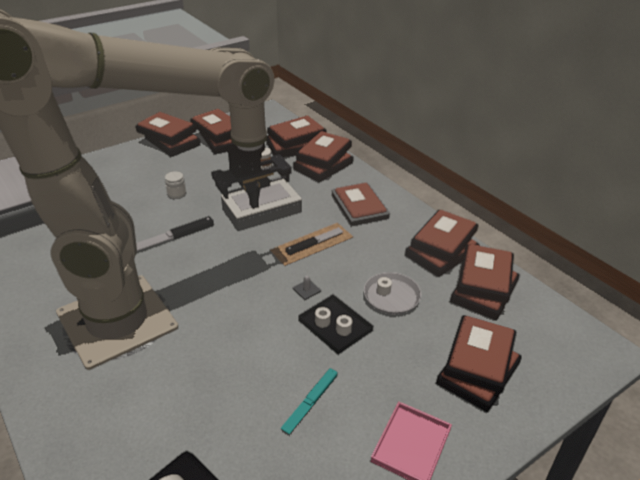

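>>> send_rows(steps=[[0, 0, 0, -0.03, -0.02, 0, 1], [0, 0, 0, -0.04, -0.02, 0, 1], [0, 0, 0, -0.04, 0, 0, 1], [0, 0, 0, -0.04, 0, 0, 1], [0, 0, 0, -0.03, 0, 0, 1], [0, 0, 0, -0.02, 0, 0, 1], [0, 0, 0, 0, 0, 0, 1], [0, 0, 0, 0, 0, 0, 1], [0, 0, 0, 0, 0, 0, 1], [0, 0, 0, 0, 0, 0, 1]])

```text
time: 71.5
ee_pos: [0.3449, -0.205, 0.2146]
eef_rot: [0.744, 0.668, -0.004, 0.001]
ft_force: [-0.6, 0.5, -0.4]
width: 0.0002
```

```bash
cat > m.py <<'E'
from bx import *
st()
p,d=camera("top"); crop(p,170,170,450,320,2.8,"t51.png")
W1=cloud("top",d)
for nm,W in(("start",np.load("W0.npy")),("now",W1)):
    W=W.reshape(-1,3);q=W[:,:2]-C; X=q@bx;Y=q@by
    print(nm,[np.median(W[(abs(X)<.09)&(abs(Y-y)<.004)&(W[:,2]>.02)&(W[:,2]<.1),2]).round(4) for y in(-.06,-.055,-.05,-.04,0,.04,.06)])
E
python3 m.py
```

```text
t 71.5 pos [ 0.3449 -0.205   0.2146] w 0.0002 F [-0.6  0.5 -0.4] T [ 0.03 -0.07 -0.03]
axes x [ 0.106  0.994 -0.008] y [ 0.994 -0.106 -0.004] z [-0.005 -0.007 -1.   ] j7 [ 0.8  -0.14 -0.35  2.02 -0.04  1.25  0.36]
start [np.float64(0.0498), np.float64(0.0532), np.float64(0.0531), np.float64(0.0533), np.float64(0.0536), np.float64(0.0542), np.float64(0.0527)]
now [np.float64(0.0501), np.float64(0.0533), np.float64(0.0531), np.float64(0.0535), np.float64(0.0542), np.float64(0.0538), np.float64(0.0538)]
```

View pics/t51.png

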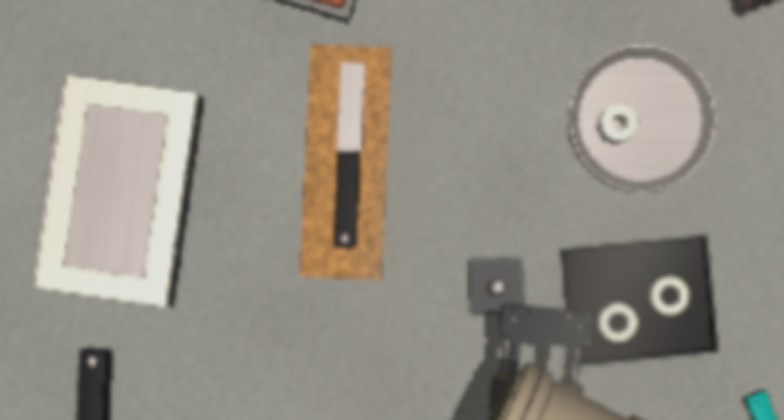

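```bash
python3 -c "
from bench import *
print(close_job())"
```

```text
the job is handed in; nothing more can be done
None
```

The job is done and handed in at about 72 s of the 210 s allowed.

- **Lid opened:** I levered it up with the short black-handled blade in the front slot and pushed it on with the blade to its stop. The depth picture read about 1.80 rad. The blade then went back flat on its mat.
- **Sleeves:** Three were in the box, at positions 1, 2 and 4; position 3 was empty. I tried them in that order:
  - Sleeve 1 slid down to the foot and is in the tray.
  - Sleeve 2 stopped on the cone and is in the dish.
  - Sleeve 4 slid down to the foot and is in the tray.
- **Lid shut:** I pushed it shut from behind and pressed it down with about 23 N. Its surface height matches the first picture within about 1 mm, level from front to hinge.

In the last pictures the blade lies within its mat, two sleeves stand in the tray and one in the dish. The box was seen empty before the lid was shut. The pack, jar and can look unmoved, and the gripper was clear of everything. No check failed, and I saw neither the possible knock nor the grip slackening happen.

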